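Restock the bath corner: pearls into the jar, bottles into the caddy

TASK

Restock the bath corner: lift the lid off the blue jar and set it down beside it, pour all the bath pearls from the cup into the jar, put the lid back on properly and stand the empty cup back on its cork mat. Also stand a spare bottle upright in every empty cell of the caddy, before or after the pearls; the bottles already in it stay in their cells and any spare left over stays standing on the counter. Do not knock over or shift the soap pump and the toothbrush tumbler.

Things in the scene. Friction and masses are not known exactly. Their poses are not given: they have to be found in the camera images.
- cell1 (a point): centre of the inner floor of cell 1 (cell1 at the +y end of the row, cell4 at the -y end) of the fixed steel bath caddy (72 x 276 mm, 45 mm high: four open cells in one row, each 64 mm square inside and 41 mm deep, 68 mm apart), 4 mm above the counter; y runs along the row, z up
- cell2 (a point): centre of the inner floor of cell 2 (cell1 at the +y end of the row, cell4 at the -y end) of the fixed steel bath caddy (72 x 276 mm, 45 mm high: four open cells in one row, each 64 mm square inside and 41 mm deep, 68 mm apart), 4 mm above the counter; y runs along the row, z up
- cell3 (a point): centre of the inner floor of cell 3 (cell1 at the +y end of the row, cell4 at the -y end) of the fixed steel bath caddy (72 x 276 mm, 45 mm high: four open cells in one row, each 64 mm square inside and 41 mm deep, 68 mm apart), 4 mm above the counter; y runs along the row, z up
- cell4 (a point): centre of the inner floor of cell 4 (cell1 at the +y end of the row, cell4 at the -y end) of the fixed steel bath caddy (72 x 276 mm, 45 mm high: four open cells in one row, each 64 mm square inside and 41 mm deep, 68 mm apart), 4 mm above the counter; y runs along the row, z up
- stocked1: bottle already standing in cell1 (absent if that cell starts empty); stout shampoo bottle: round body 54 mm across and 60 mm high with a straight round cap 40 mm across and 35 mm high on top (95 mm in all), 0.15 kg; origin at the centre of its underside, z up
- stocked2: bottle already standing in cell2 (absent if that cell starts empty); stout shampoo bottle: round body 54 mm across and 60 mm high with a straight round cap 40 mm across and 35 mm high on top (95 mm in all), 0.15 kg; origin at the centre of its underside, z up
- stocked3: bottle already standing in cell3 (absent if that cell starts empty); stout shampoo bottle: round body 54 mm across and 60 mm high with a straight round cap 40 mm across and 35 mm high on top (95 mm in all), 0.15 kg; origin at the centre of its underside, z up
- stocked4: bottle already standing in cell4 (absent if that cell starts empty); stout shampoo bottle: round body 54 mm across and 60 mm high with a straight round cap 40 mm across and 35 mm high on top (95 mm in all), 0.15 kg; origin at the centre of its underside, z up
- spare1: spare bottle standing on the counter; stout shampoo bottle: round body 54 mm across and 60 mm high with a straight round cap 40 mm across and 35 mm high on top (95 mm in all), 0.15 kg; origin at the centre of its underside, z up
- spare2: spare bottle standing on the counter; stout shampoo bottle: round body 54 mm across and 60 mm high with a straight round cap 40 mm across and 35 mm high on top (95 mm in all), 0.15 kg; origin at the centre of its underside, z up
- spare3: spare bottle standing on the counter; stout shampoo bottle: round body 54 mm across and 60 mm high with a straight round cap 40 mm across and 35 mm high on top (95 mm in all), 0.15 kg; origin at the centre of its underside, z up
- jar: blue ceramic round jar, too heavy to move (fixed): 108 mm across outside, wall 5 mm, mouth 98 mm across, 80 mm high, inner floor 6 mm up; origin at the centre of its underside, z up
- lid: loose wooden jar lid: disc 112 mm across and 8 mm thick, with a plug 84 mm across and 8 mm deep below it and a round upright knob 24 mm across on top, from 8 to 40 mm above the origin; origin at the centre of the disc's underside, which rests on the jar's rim (on a flat counter it stands on the plug, origin 8 mm up); 0.12 kg; z up
- cup: teal straight-sided cup without handle, 62 mm across outside, wall 3.5 mm, 70 mm high, floor 4 mm thick, about 0.09 kg, holding the pearls; origin at the centre of its underside, z up along its axis
- mat: round cork mat fixed on the counter, 90 mm across, 4 mm thick, on which the cup stands; origin at the centre of its underside
- pearl1_center (a point): centre of a solid round bath pearl, a 20 mm ball of 10 g (pink or yellow; 5 to 7 of them are present), at first in the cup
- pearl2_center (a point): centre of a solid round bath pearl, a 20 mm ball of 10 g (pink or yellow; 5 to 7 of them are present), at first in the cup
- pearl3_center (a point): centre of a solid round bath pearl, a 20 mm ball of 10 g (pink or yellow; 5 to 7 of them are present), at first in the cup
- pearl4_center (a point): centre of a solid round bath pearl, a 20 mm ball of 10 g (pink or yellow; 5 to 7 of them are present), at first in the cup
- pearl5_center (a point): centre of a solid round bath pearl, a 20 mm ball of 10 g (pink or yellow; 5 to 7 of them are present), at first in the cup
- pearl6_center (a point): centre of a solid round bath pearl, a 20 mm ball of 10 g (pink or yellow; 5 to 7 of them are present), at first in the cup
- pearl7_center (a point): centre of a solid round bath pearl, a 20 mm ball of 10 g (pink or yellow; 5 to 7 of them are present), at first in the cup
- pump: bystander: amber soap pump, 60 x 60 x 138 mm, origin at the centre of its underside
- tumbler: bystander: white toothbrush tumbler 72 mm across, 90 mm high, 160 mm with its brushes, origin at the centre of its underside

How it is judged:
By the outcome, as a careful person would: the job done as asked, in the order asked, and still so for the second after the job is handed in, with the robot touching nothing.
Of stocked1, stocked2, stocked3, stocked4 only 1 to 2 are there at a start; the rules pass over those that are not, and their reading is None.
Of pearl5, pearl6, pearl7 only 1 to 3 are there at a start; the rules pass over those that are not, and their reading is None.
At some moment in a run one of spare1, spare2, spare3 may be knocked a few centimetres aside while the robot is not near it.
It also fails if it takes over 192 s, if anything falls off the work surface, if the arm or the gripper's body presses on something with over 40 N, if the wrist force passes 120 N, or if a joint passes its speed limit or range.

ROBOT

A 6-joint arm with a two-finger parallel gripper is mounted at the origin on the work surface. World frame = base frame: x ahead of the robot, y to its left, z up, the work surface at z = 0. Lengths are in m, angles in rad, forces in N, time in s.
With the tool pointing down it reaches from about 0.3 to 0.875 m from the base axis. Payload 6.4 kg.
Tool frame: the origin (TCP) lies at the centre of the arm's flange, where the gripper is bolted on; the fingertips stand 173 mm ahead of it and the grasp point (between the pads) lies 155 mm ahead of it; z points along the fingers, y is the direction in which the jaws open and shut (so a half turn about z gives the same grasp; the last joint's range is limited). The gripper opens to 85 mm and grips with 20 to 120 N. Pads are 22 mm wide; open, the fingers measure 114 mm over their backs; the gripper's body (76 mm by 85 mm) begins 54 mm behind the grasp point. The pads swing forward as they close: fully open they stand 13 mm farther back than shut.
Start: joints at [0.971, 0.181, 1.607, -0, 1.354, -0.206], TCP at [0.221, 0.531, 0.405] pointing down, gripper open.
Joint ranges: [-2.99, 2.99], [-0.89, 2.07], [0.3, 2.58], [-1.14, 4.28], [0, 2.63], [-3.12, 3.12]. Speed limits (rad/s): [2.57, 2.57, 3.01, 3.14, 3.14, 3.14].

INTERFACE

Orientations are given as a unit quaternion [x, y, z, w].
In Python, from workcell import monitor, viewer, job gives the robot as it stands.
- The arm moves only by the tool jog_arm, never from a script. Its argument "targets" is a list of rows, each a list of 6 numbers: the shift along the tool's x, y, z in m, then the turn, a rotation vector about the tool's x, y, z in rad. A call has 1 to 8 rows; each row shifts and turns the pose as measured when the row begins, along the tool's axes as they then stand; what a row does not reach is not made up. A row lasts 1/10 s, in which the tool goes at most 50 mm and 8.59 degrees, less where a joint would pass 70% of its speed; a pose out of reach is approached as far as the arm can. A call is refused whole if a number of a shift passes 0.05 or a number of a turn 0.15, either way. A call with a gripper value outside its range is refused whole. "gripper" is the closure, from -1 (fully open) to 1 (shut), so that 0 is half open, set as the call begins (left out, the last holds). The fingers move at their own pace and stop on an object; the grip force is fixed at half the most. Time passes only in rows, so rows that do not move let the fingers close. It gives the time, the measured TCP pose, the force and the opening at its end, in the units of the state.
- monitor.sense(): the state, without advancing time (a new reading comes with each control period).
- viewer.camera(name): name is "scene" or "top"; returns a dict with "color" (420x560x3 uint8, red, green, blue), "mtx" (3x3 intrinsics, pixels), "R" (3x3) and "t" (3): a world point X has camera coordinates R X + t. Camera axes: x right, y down, z forward; pixel columns grow to the right and rows downward; lengths in m; the calibration is good to about 2 mm. A picture is of the moment at which its call begins. There is no depth.
- job.hand_in(): hands the job in, once; it reports no verdict.
Trained networks look in the newest picture that a camera, given by its name, has taken for a name from the list of things; names that differ only in an ending like _2 or _b are one class to them, and where a whole thing is asked for, a point or a joint stands for the part that bears it (a point fixed in the world has none). Each returns a list of dicts, best first, with "conf" (0 to 1); they miss things now and then, are a little off and sometimes report something else, mostly with a low value. They report only what shows in the picture. A call takes as long as a camera call.
- viewer.search_frame(thing, camera): "extent" ([left, top, right, bottom] in pixels, round what is visible of it).
- viewer.cut_out(thing, camera): "region" (420x560 bool, what is visible of it) and "extent" ([left, top, right, bottom] in pixels, round what is visible of it).
The state is a dict: "clock": time; "joints": joint angles; "qd": joint speeds; "effort": joint torques, N m; "tcp_pos": TCP position; "tool_rot": TCP orientation; "ft_force": force on the tool from outside, world axes, zero at the start; "wrist_torque": the same for the moment, N m; "opening": finger opening in m.
Only numpy, scipy, OpenCV 4.12 (cv2) and the standard library are available. Lean on these libraries where they do the work, as an engineer would, in place of code of your own. Each camera call takes 0.05 s, during which the arm holds its last target.

## Working session

There is one attempt and no reset: what is moved stays moved. The work goes in short steps, Python scripts to look and compute and a tool call to move; the robot and the scene stay as the last step left them, time stands still between calls to the robot, and variables do not carry over. Pictures are saved under pics/ and viewed, and the job is handed in when it is done.

Besides the shell and the picture viewer there is one more tool, called after "Call:" as name(argument=value, ...), one argument or row to a line, values as JSON. jog_arm: Moves the arm, as the interface text tells. Its arguments: {"type":"object","properties":{"targets":{"type":"array","items":{"type":"array","items":{"type":"number"}}},"gripper":{"type":"number"}},"required":["targets"]}

```bash
ls; mkdir -p pics
python3 - <<'E'
from workcell import monitor, viewer, job
import cv2
s=monitor.sense()
print({k:(v if not hasattr(v,'round') else v) for k,v in s.items()})
for n in ("scene","top"):
    c=viewer.camera(n); cv2.imwrite(f"pics/{n}0.png",c["color"][:,:,::-1]); print(n,c["mtx"],c["R"],c["t"])
E
```

```text
pics
{'clock': 0.0, 'joints': array([ 9.70674098e-01,  1.81542535e-01,  1.60797757e+00,  1.81997892e-05,
        1.35378384e+00, -2.06293513e-01]), 'qd': array([ 1.00965963e-03, -5.72049170e-04,  1.99736996e-03,  1.35325384e-05,
       -3.19735432e-04, -5.46925944e-05]), 'effort': array([ 1.21153453e-04, -4.44878697e+01, -3.51332474e+01, -1.29870823e-04,
        9.03519831e-03, -7.45716449e-07]), 'tcp_pos': array([0.22048161, 0.53078746, 0.40379776]), 'tool_rot': array([ 1.95646112e-01,  9.80674190e-01, -7.83542217e-04, -3.43902563e-04]), 'ft_force': array([ 0.16268514, -0.26916454, -0.85866353]), 'wrist_torque': array([ 0.02249316,  0.01329306, -0.02648893]), 'opening': 0.08491075410589172}
scene [[450.6634678    0.         284.84639506]
 [  0.         450.6634678  212.28097871]
 [  0.           0.           1.        ]] [[-0.81268482  0.5826307  -0.00921144]
 [ 0.49396743  0.68045491 -0.54127377]
 [-0.30909475 -0.44443512 -0.84079597]] [ 0.44185509 -0.28294355  1.31854229]
top [[405.51746356   0.         279.67182736]
 [  0.         405.51746356 215.90599603]
 [  0.           0.           1.        ]] [[-0.01907722 -0.99970727 -0.01488046]
 [-0.9945887   0.02049555 -0.10184914]
 [ 0.10212431  0.01285694 -0.99468856]] [0.08327107 0.61040353 0.921742  ]
```

View pics/scene0.png

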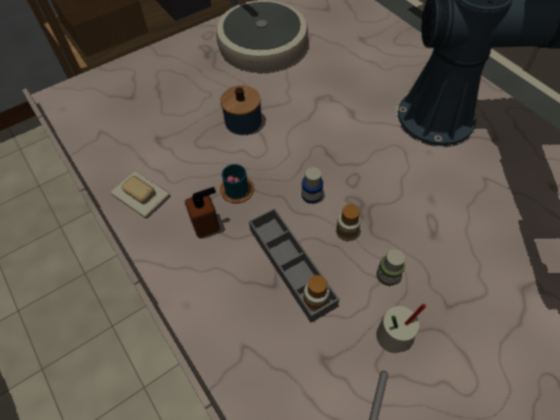

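View pics/top0.png

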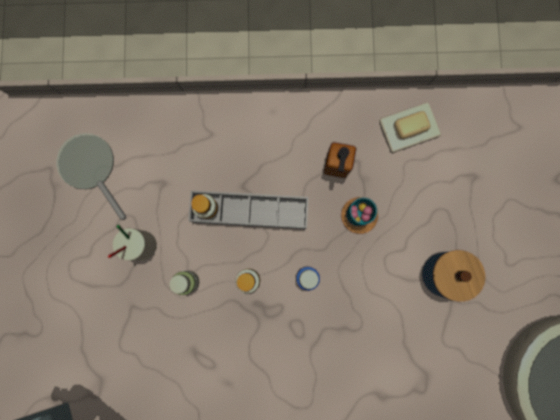

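```bash
cat > h.py <<'E'
from workcell import monitor, viewer, job
import numpy as np, cv2
from scipy.optimize import least_squares
from scipy.spatial.transform import Rotation as Rn
def cyl(*segs):
    a=np.linspace(0,2*np.pi,48,endpoint=False); P=[]
    for r,z in segs: P.append(np.c_[r*np.cos(a),r*np.sin(a),np.full(48,z)])
    return np.vstack(P)
M={'bottle':cyl((.027,0),(.027,.06),(.02,.06),(.02,.095)),'cup':cyl((.031,0),(.031,.07)),
 'mat':cyl((.045,0),(.045,.004)),'jar':cyl((.054,0),(.054,.08)),'lid':cyl((.056,0),(.056,.008),(.012,.008),(.012,.04)),
 'tumbler':cyl((.036,0),(.036,.09))}
def proj(c,X):
    Y=X@c['R'].T+c['t']; U=Y@c['mtx'].T; return U[:,:2]/U[:,2:]
def ray(c,uv,z):
    d=c['R'].T@np.linalg.inv(c['mtx'])@np.array([*uv,1.]); o=-c['R'].T@c['t']; return o+d*(z-o[2])/d[2]
def fit(model,obs,z0=0,fixz=True):
    # obs: list of (cam, extent)
    m=M[model]
    def res(p):
        r=[]
        X=m+np.array([p[0],p[1],z0 if fixz else p[2]])
        for c,e in obs:
            u=proj(c,X); r+=list(np.r_[u.min(0),u.max(0)]-e)
        return np.array(r)
    c,e=obs[0]; g=ray(c,[(e[0]+e[2])/2,(e[1]+e[3])/2],z0+m[:,2].max()/2)
    s=least_squares(res,g[:2] if fixz else [*g[:2],z0],loss='soft_l1'); return s.x,res(s.x)
def st():
    s=monitor.sense(); return s
E
python3 - <<'E'
from h import *
C={n:viewer.camera(n) for n in("top","scene")}
for th in ['cell1','cell4','spare1','spare2','stocked1','jar','lid','cup','mat','pump','tumbler','pearl1_center']:
    for n in C:
        for d in viewer.search_frame(th,n): print(th,n,round(d['conf'],2),np.round(d['extent'],1))
E
```

```text
cell1 top 0.91 [187.6 190.3 307.2 227.6]
cell1 scene 0.9 [249.1 208.2 340.8 317.7]
cell4 top 0.91 [187.6 190.3 307.2 227.6]
cell4 scene 0.9 [249.1 208.2 340.8 317.7]
spare1 top 0.63 [233.9 265.6 257.8 294.2]
spare1 top 0.6 [170.6 273.1 198.  296.3]
spare1 top 0.55 [295.2 266.9 324.1 287.9]
spare1 scene 0.91 [375.1 247.6 402.9 287.1]
spare1 scene 0.76 [335.4 202.3 361.5 238.4]
spare1 scene 0.63 [302.7 166.  321.1 202. ]
spare2 top 0.63 [233.9 265.6 257.8 294.2]
spare2 top 0.6 [170.6 273.1 198.  296.3]
spare2 top 0.55 [295.2 266.9 324.1 287.9]
spare2 scene 0.91 [375.1 247.6 402.9 287.1]
spare2 scene 0.76 [335.4 202.3 361.5 238.4]
spare2 scene 0.63 [302.7 166.  321.1 202. ]
stocked1 top 0.93 [193.1 194.1 223.2 220.8]
stocked1 scene 0.77 [305.2 273.1 328.1 314.1]
jar top 0.7 [423.8 254.1 444.8 293. ]
jar scene 0.8 [224.9 106.2 260.1 136. ]
lid top 0.71 [433.4 247.1 484.5 297.7]
lid scene 0.57 [218.6  83.6 260.8 117.5]
cup top 0.79 [347.9 196.6 374.3 227.5]
cup scene 0.98 [223.1 160.4 247.9 201.2]
mat top 0.62 [339.3 196.4 375.8 233.7]
mat scene 0.66 [249.3 209.5 335.9 322.5]
mat scene 0.5 [223.7 176.4 254.  204. ]
pump top 0.6 [324.5 143.7 355.7 180.8]
pump scene 0.67 [186.1 187.8 222.6 237.7]
tumbler top 0.57 [108.2 226.5 157.6 261.7]
tumbler scene 0.81 [377.2 306.1 422.3 352.1]
```

Run:
```python
from h import *
C={n:viewer.camera(n) for n in("top","scene")}
def S(th): return {n:viewer.search_frame(th,n) for n in C}
def show(name,model,obs,z0,fz=True):
    p,r=fit(model,obs,z0,fz); print(name,np.round(p,4),np.round(r,1))
sp=S('spare1')
T=sorted(sp['top'],key=lambda d:-d['extent'][0]); Sc=sorted(sp['scene'],key=lambda d:d['extent'][0])
for a,b in zip(T,Sc):
    show('spare','bottle',[(C['top'],a['extent']),(C['scene'],b['extent'])],0)
for th,m,z in [('stocked1','bottle',.004),('lid','lid',.08),('jar','jar',0),('cup','cup',.004),('mat','mat',0),('tumbler','tumbler',0)]:
    s=S(th)
    for n in C: 
        try: show(th+n,m,[(C[n],s[n][0]['extent'])],z)
        except Exception as e: print(e)
    show(th,m,[(C[n],s[n][0]['extent']) for n in C],z)
# caddy mask fit
masks={n:viewer.cut_out('cell1',n)[0]['region'] for n in C}
box=np.array([[x,y,z] for x in(-.036,.036) for y in(-.138,.138) for z in(0,.045)])
def hullpts(n,p):
    R=Rn.from_euler('z',p[2]).as_matrix(); u=proj(C[n],box@R.T+np.array([p[0],p[1],0])); return cv2.convexHull(u.astype(np.float32))
def res(p):
    r=[]
    for n in C:
        k=cv2.findContours(masks[n].astype(np.uint8),cv2.RETR_EXTERNAL,cv2.CHAIN_APPROX_NONE)[0]
        k=max(k,key=cv2.contourArea); k=cv2.convexHull(k)[:,0].astype(np.float32)
        h=hullpts(n,p)
        kk=np.vstack([np.linspace(k[i-1],k[i],10) for i in range(len(k))]).astype(np.float32)
        L=[ [np.linalg.norm(k[i-1]-k[i])]*10 for i in range(len(k))]
        w=np.sqrt(np.ravel(L)/np.sum(L))
        r+=list(w*[cv2.pointPolygonTest(h,(float(a),float(b)),True) for a,b in kk])
    return np.array(r)
g=ray(C['top'],[250,210],.04)
s=least_squares(res,[g[0],g[1],0],diff_step=1e-3,x_scale=[.01,.01,.05]);print('caddy',s.x,s.cost)
p=s.x
for i,yy in enumerate([.102,.034,-.034,-.102]):
    print('cell',i+1,np.round([p[0]-np.sin(p[2])*yy,p[1]+np.cos(p[2])*yy],4))
ims=[]
for n in C:
    im=C[n]['color'][:,:,::-1].copy()
    cv2.polylines(im,[np.round(hullpts(n,p)).astype(int)],True,(0,255,0),1); ims.append(im[140:330,150:500])
cv2.imwrite('pics/c1.png',cv2.resize(np.vstack(ims),None,fx=1.55,fy=1.55))
```

```text
spare [0.4706 0.0158] [ 0.9 -3.3 -7.2 -0.3 -0.1 -0.7  2.3 -1.6]
spare [0.4676 0.1514] [ 1.  -0.1  1.4  0.7 -0.4  1.2  1.5  3.4]
spare [0.4616 0.2944] [-1.  -1.   1.6 -1.3  0.8 -0.5  0.7 -0.7]
stocked1top [0.6281 0.2438] [ 1.4 -0.2 -2.1  0.2]
stocked1scene [0.6372 0.2441] [-1.2  0.4  1.1 -0.4]
stocked1 [0.6333 0.2447] [ 1.  -2.4 -2.4 -1.9  0.4 -0.4  2.7 -1.2]
lidtop [ 0.47  -0.317] [-0.1 -2.1  0.1  1.9]
lidscene [0.5011 0.025 ] [-19.7  -1.8   9.2   1. ]
lid [ 0.4659 -0.313 ] [ -1.8  -0.2  -1.6   3.8 -80.5 -83.8 -57.6 -89.8]
jartop [ 0.4723 -0.2461] [-32.9  -4.5   2.2   2.7]
list index out of rangeTraceback (most recent call last):
  File "<stdin>", line 15, in <module>
IndexError: list index out of range
```

```bash
cat > a.py <<'E'
from h import *
C={n:viewer.camera(n) for n in("top","scene")}
masks={n:viewer.cut_out('cell1',n) for n in C}
masks={n:m[0]['region'] for n,m in masks.items() if m}
box=np.array([[x,y,z] for x in(-.036,.036) for y in(-.138,.138) for z in(0,.045)])
def hullpts(n,p):
    R=Rn.from_euler('z',p[2]).as_matrix(); u=proj(C[n],box@R.T+np.array([p[0],p[1],0])); return cv2.convexHull(u.astype(np.float32))
def res(p):
    r=[]
    for n in masks:
        k=cv2.findContours(masks[n].astype(np.uint8),cv2.RETR_EXTERNAL,cv2.CHAIN_APPROX_NONE)[0]
        k=max(k,key=cv2.contourArea)[:,0]
        h=hullpts(n,p)
        r+=[cv2.pointPolygonTest(h,(float(a),float(b)),True) for a,b in k]
    return np.array(r)
g=ray(C['top'],[250,210],.04)
s=least_squares(res,[g[0],g[1],0],diff_step=1e-3,x_scale=[.01,.01,.05],loss='soft_l1');print('caddy',s.x,s.cost)
p=s.x
for i,yy in enumerate([.102,.034,-.034,-.102]):
    print('cell',i+1,np.round([p[0]-np.sin(p[2])*yy,p[1]+np.cos(p[2])*yy],4))
ov={n:C[n]['color'][:,:,::-1].copy() for n in C}
for n in C: ov[n]=cv2.resize(ov[n],None,fx=3,fy=3,interpolation=cv2.INTER_CUBIC)
for n in C: cv2.polylines(ov[n],[np.round(3*hullpts(n,p)+1).astype(int)],True,(0,255,0),1)
def draw(m,x,y,z):
    for n in C:
        X=M[m]+[x,y,z]
        for k in range(0,len(X),48): cv2.polylines(ov[n],[np.round(3*proj(C[n],X[k:k+48])+1).astype(int)],True,(0,255,0),1)
for th,m,z in [('jar','jar',0),('lid','lid',.08),('cup','cup',.004),('tumbler','tumbler',0)]:
    for n in C:
        for d in viewer.search_frame(th,n)[:1]:
            q,r=fit(m,[(C[n],d['extent'])],z); print(th,n,d['conf'],np.round(q,4),np.round(r,1))
import sys
draw('bottle',.4706,.0158,0);draw('bottle',.4676,.1514,0);draw('bottle',.4616,.2944,0)
JAR=(.4700,-.3170); draw('jar',*JAR,0);draw('lid',*JAR,.08)
CUP=eval(sys.argv[1]) if len(sys.argv)>1 else (.62,-.115)
draw('cup',*CUP,.004);draw('mat',*CUP,0)
cv2.imwrite('pics/o1.png',ov['top'][520:920,480:1280]);
cv2.imwrite('pics/o2.png',ov['top'][540:1000,900:1500]);
cv2.imwrite('pics/o3.png',ov['scene'][220:820,540:1240]);
cv2.imwrite('pics/o4.png',ov['scene'][560:960,700:1300]);
E
python3 a.py
```

```text
caddy [ 0.63037228  0.14356147 -0.07861314] 1030.2665050487099
cell 1 [0.6384 0.2452]
cell 2 [0.633  0.1775]
cell 3 [0.6277 0.1097]
cell 4 [0.6224 0.0419]
jar top 0.71 [ 0.4786 -0.2334] [-35.9  -4.3   2.2   2.7]
jar scene 0.72 [ 0.4666 -0.3183] [ -2.3 -21.1   3.6   1.7]
lid top 0.95 [ 0.4701 -0.3176] [-3.5 -2.6  2.9  2. ]
lid scene 0.95 [ 0.4692 -0.3126] [ 0.2 -0.1 -0.2  0.1]
cup top 0.73 [ 0.616  -0.1146] [-2.  -0.1  1.5  0.1]
cup scene 0.71 [0.4691 0.0098] [-5.   0.6  2.5 -0.6]
tumbler top 0.73 [0.5518 0.4124] [ 1.8  2.5 -3.2 -2.1]
tumbler scene 0.81 [0.5454 0.4087] [ 0.3 -0.7 -0.3  0.7]
```

View pics/o1.png

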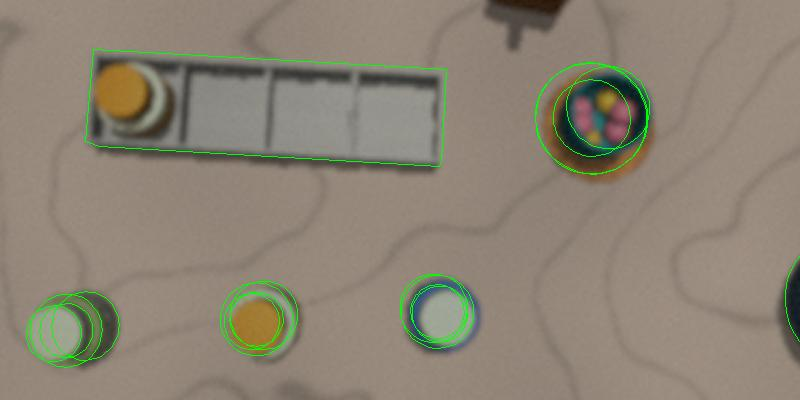

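View pics/o2.png

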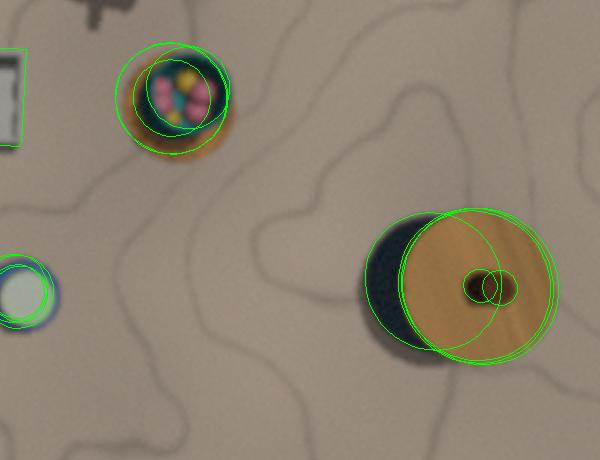

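View pics/o3.png

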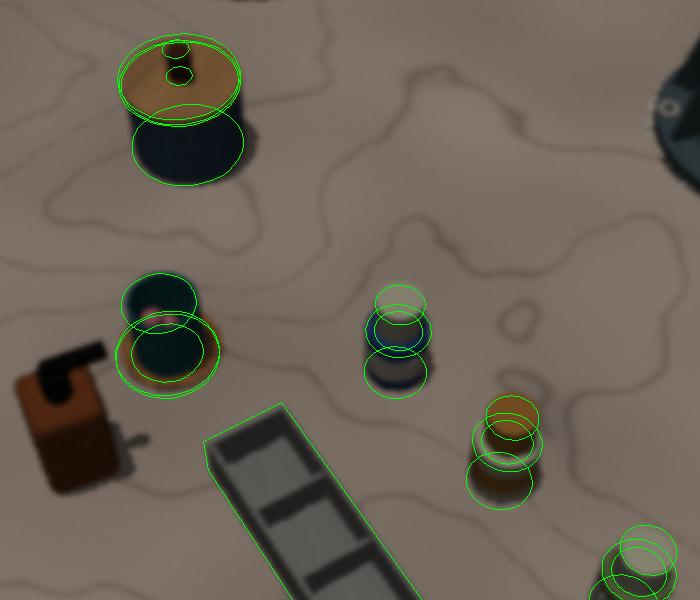

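View pics/o4.png

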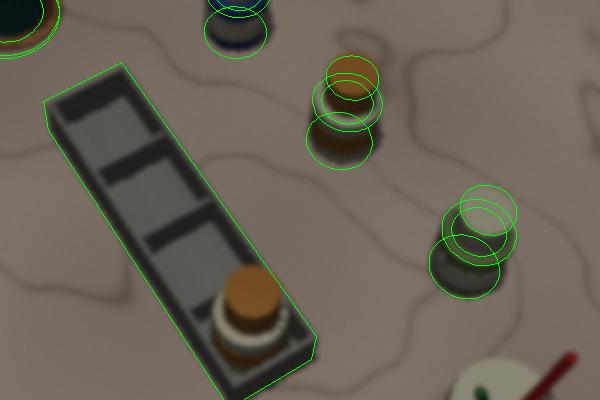

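```bash
cat >> h.py <<'E'
def log():
    import json
    s=monitor.sense()
    open('log.jsonl','a').write(json.dumps({k:np.asarray(s[k]).tolist() for k in('joints','tcp_pos','tool_rot')})+'\n'); return s
def down(phi):  # tool down, jaw axis at world angle phi
    y=np.array([np.cos(phi),np.sin(phi),0]); z=np.array([0,0,-1.]); return np.c_[np.cross(y,z),y,z]
def plan(pos,R,vmax=.05,wmax=.145,nmax=8,grasp=0.0):
    """pos = target of the point `grasp` ahead of TCP"""
    s=log(); p=np.array(s['tcp_pos']);Rc=Rn.from_quat(s['tool_rot']); Rt=Rn.from_matrix(R)
    pos=np.array(pos,float); g=np.array([0,0,grasp])
    d=pos-(p+Rc.apply(g)); rv=(Rt*Rc.inv()).as_rotvec(); 
    # jaw symmetric handled by caller
    n=max(1,int(np.ceil(max(np.abs(d).max()/ (vmax*.98),np.linalg.norm(d)/vmax*1.0,np.linalg.norm(rv)/wmax))))
    rows=[]
    P,Q=p.copy(),Rc
    for i in range(1,min(n,nmax)+1):
        Rd=Rn.from_rotvec(rv*i/n)*Rc; Pd=p+Rc.apply(g)+d*i/n-Rd.apply(g)
        t=Q.inv().apply(Pd-P); w=(Q.inv()*Rd).as_rotvec()
        t=np.round(np.clip(t,-.05,.05),3);w=np.round(w,3)
        rows.append([*t.tolist(),*w.tolist()]); P=P+Q.apply(t); Q=Q*Rn.from_rotvec(w)
    print('t',round(s['clock'],1),'F',np.round(s['ft_force'],1),'open',round(s['opening'],4),'tcp',np.round(p,4),'tip',np.round((p+Rc.apply([0,0,.155])),4),'q',np.round(s['joints'],2),'rows needed',n,'err',np.round(d,4),round(float(np.linalg.norm(rv)),3))
    print(str([[ (0 if abs(v)<1e-9 else v) for v in r] for r in rows]).replace(' ',''))
E
python3 - <<'E'
from h import *
c=viewer.camera('top')
plan([.47,-.317,.40],down(-.593+.2))
E
```

```text
t 2.5 F [0.4 0.1 0.1] open 0.0854 tcp [0.2206 0.531  0.4047] tip [0.2206 0.531  0.2497] q [ 0.97  0.18  1.61  0.    1.35 -0.21] rows needed 18 err [ 0.2494 -0.848  -0.0047] 1.57
[[-0.031,-0.038,0,0,0,0.087],[-0.034,-0.036,0.001,0,0,0.087],[-0.037,-0.032,0,0,0,0.088],[-0.04,-0.029,0,0,0,0.087],[-0.042,-0.025,0,0,0,0.087],[-0.044,-0.022,0.001,0,0,0.087],[-0.046,-0.017,0,0,0,0.088],[-0.047,-0.014,0,0,0,0.087]]
```

Call:
jog_arm(
  targets=[
    [-0.031, -0.038, 0, 0, 0, 0.087],
    [-0.034, -0.036, 0.001, 0, 0, 0.087],
    [-0.037, -0.032, 0, 0, 0, 0.088],
    [-0.04, -0.029, 0, 0, 0, 0.087],
    [-0.042, -0.025, 0, 0, 0, 0.087],
    [-0.044, -0.022, 0.001, 0, 0, 0.087],
    [-0.046, -0.017, 0, 0, 0, 0.088],
    [-0.047, -0.014, 0, 0, 0, 0.087],
  ],
  gripper=0.0,
)

```text
clock: 3.35
tcp_pos: [0.3284, 0.1485, 0.402]
tool_rot: [0.525, 0.851, 0.002, 0.002]
ft_force: [1.1, -0.3, -0.1]
opening: 0.0429
```

Run:
```python
from h import *
plan([.47,-.317,.40],down(-.593+.2))
```

```text
t 3.4 F [ 1.1 -0.3 -0.1] open 0.0429 tcp [0.3284 0.1485 0.402 ] tip [0.3292 0.1488 0.247 ] q [ 0.09 -0.35  2.1   0.    1.38 -0.37] rows needed 10 err [ 0.1416 -0.4655 -0.002 ] 0.858
[[-0.048,-0.008,0,0,0,0.086],[-0.048,-0.004,0,0.001,0,0.086],[-0.049,0,0.001,0,0,0.085],[-0.049,0.004,0,0.001,-0.001,0.086],[-0.048,0.009,0,0,0,0.086],[-0.047,0.012,0,0.001,0,0.086],[-0.045,0.016,0,0,0,0.085],[-0.045,0.021,0.001,0.001,0,0.086]]
```

Tracking is good. Continue.

Call:
jog_arm(
  targets=[
    [-0.048, -0.008, 0, 0, 0, 0.086],
    [-0.048, -0.004, 0, 0.001, 0, 0.086],
    [-0.049, 0, 0.001, 0, 0, 0.085],
    [-0.049, 0.004, 0, 0.001, -0.001, 0.086],
    [-0.048, 0.009, 0, 0, 0, 0.086],
    [-0.047, 0.012, 0, 0.001, 0, 0.086],
    [-0.045, 0.016, 0, 0, 0, 0.085],
    [-0.045, 0.021, 0.001, 0.001, 0, 0.086],
  ],
)

```text
clock: 4.15
tcp_pos: [0.4349, -0.2374, 0.4046]
tool_rot: [0.791, 0.612, 0.004, 0.005]
ft_force: [1.0, 0.7, 0.5]
opening: 0.0425
```

Run:
```python
from h import *
plan([.47,-.317,.33],down(-.593+.2))
```

```text
t 4.2 F [1.  0.7 0.5] open 0.0425 tcp [ 0.4349 -0.2374  0.4046] tip [ 0.4369 -0.2379  0.2496] q [-0.74 -0.    1.81  0.01  1.33 -0.49] rows needed 3 err [ 0.0351 -0.0796 -0.0746] 0.139
[[-0.023,0.018,0.025,0.004,0,0.046],[-0.022,0.018,0.025,0.005,-0.001,0.047],[-0.021,0.02,0.025,0.004,0,0.046]]
```

Call:
jog_arm(
  targets=[
    [-0.023, 0.018, 0.025, 0.004, 0, 0.046],
    [-0.022, 0.018, 0.025, 0.005, -0.001, 0.047],
    [-0.021, 0.02, 0.025, 0.004, 0, 0.046],
    [0, 0, 0, 0, 0, 0],
  ],
)

```text
clock: 4.55
tcp_pos: [0.4706, -0.3283, 0.3281]
tool_rot: [0.836, 0.549, 0.0, 0.002]
ft_force: [0.0, 0.2, -1.2]
opening: 0.0427
```

Run:
```python
from h import *
c=viewer.camera('top');b=viewer.camera('scene')
cv2.imwrite('pics/t2.png',np.hstack([cv2.resize(c['color'][180:380,330:530,::-1],None,fx=2,fy=2),cv2.resize(b['color'][40:240,150:350,::-1],None,fx=2,fy=2)]))
plan([.47,-.317,.264],down(-.593+.2))
```

```text
t 4.7 F [-1.1 -0.1  0.1] open 0.0427 tcp [ 0.4708 -0.3264  0.3317] tip [ 0.4717 -0.3273  0.1767] q [-0.81  0.25  1.68  0.    1.2  -0.41] rows needed 2 err [-0.0008  0.0094 -0.0677] 0.015
[[0.004,-0.002,0.034,0.004,0.002,-0.006],[0.004,-0.003,0.034,0.004,0.001,-0.007]]
```

View pics/t2.png

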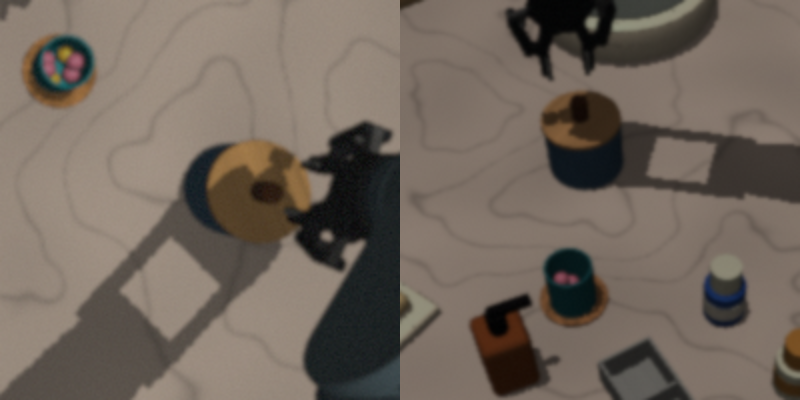

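Call:
jog_arm(
  targets=[
    [0.004, -0.002, 0.034, 0.004, 0.002, -0.006],
    [0.004, -0.003, 0.03, 0.004, 0.001, -0.007],
    [0, 0, 0, 0, 0, 0],
  ],
)

```text
clock: 4.95
tcp_pos: [0.4708, -0.3158, 0.2724]
tool_rot: [0.83, 0.557, 0.001, 0.004]
ft_force: [-0.9, 0.8, -0.2]
opening: 0.0424
```

Run:
```python
from h import *
plan([.47,-.317,.265],down(-.593+.2))
```

```text
t 5.0 F [-0.9  0.8 -0.2] open 0.0424 tcp [ 0.4708 -0.3158  0.2724] tip [ 0.4718 -0.3168  0.1174] q [-0.8   0.31  1.73  0.    1.08 -0.41] rows needed 1 err [-0.0008 -0.0012 -0.0074] 0.01
[[-0.001,0,0.007,0.008,0.003,0.004]]
```

Call:
jog_arm(
  targets=[
    [-0.001, 0, 0.007, 0.008, 0.003, 0.004],
    [0, 0, 0, 0, 0, 0],
  ],
)

```text
clock: 5.15
tcp_pos: [0.4714, -0.3163, 0.2691]
tool_rot: [0.831, 0.556, 0.0, 0.002]
ft_force: [-0.1, -0.1, -0.1]
opening: 0.0428
```

Call:
jog_arm(
  targets=[
    [0, 0, 0, 0, 0, 0],
    [0, 0, 0, 0, 0, 0],
    [0, 0, 0, 0, 0, 0],
    [0, 0, 0, 0, 0, 0],
  ],
  gripper=1,
)

```text
clock: 5.55
tcp_pos: [0.4719, -0.3166, 0.2729]
tool_rot: [0.831, 0.557, 0.001, 0.004]
ft_force: [-1.2, 0.7, -2.0]
opening: 0.0221
```

Call:
jog_arm(
  targets=[
    [0, 0, -0.02, 0, 0, 0],
    [0, 0, -0.04, 0, 0, 0],
    [0, 0, 0, 0, 0, 0],
  ],
)

```text
clock: 5.85
tcp_pos: [0.4716, -0.3165, 0.334]
tool_rot: [0.831, 0.556, 0.001, 0.004]
ft_force: [1.4, -0.8, -0.9]
opening: 0.0218
```

Run:
```python
from h import *
c=viewer.camera('top');b=viewer.camera('scene')
cv2.imwrite('pics/t3.png',np.hstack([cv2.resize(c['color'][180:380,330:530,::-1],None,fx=2,fy=2),cv2.resize(b['color'][40:240,150:350,::-1],None,fx=2,fy=2)]))
plan([.59,-.40,.32],down(-.593+.2))
```

```text
t 6.0 F [ 0.4 -0.  -1.8] open 0.0219 tcp [ 0.4701 -0.3152  0.3291] tip [ 0.4701 -0.3151  0.1741] q [-0.8   0.24  1.7  -0.    1.2  -0.41] rows needed 3 err [ 0.1199 -0.0848 -0.0091] 0.002
[[-0.011,0.048,0.003,0,0,0.001],[-0.011,0.047,0.003,0,0,0],[-0.011,0.048,0.003,-0.001,0,0.001]]
```

View pics/t3.png

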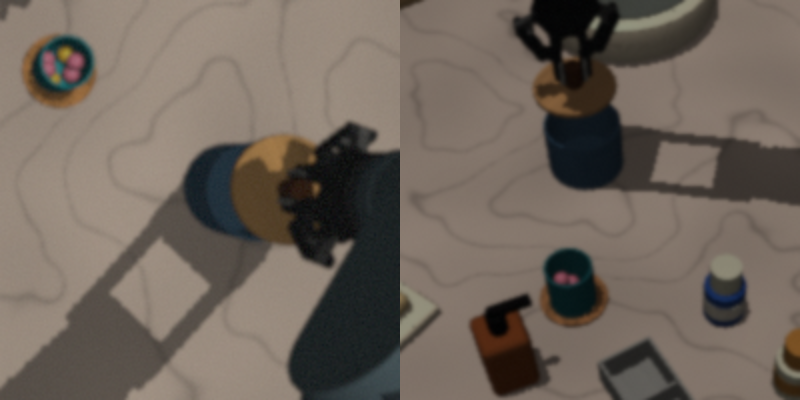

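Call:
jog_arm(
  targets=[
    [-0.011, 0.048, 0.003, 0, 0, 0.001],
    [-0.011, 0.047, 0.003, 0, 0, 0],
    [-0.011, 0.048, 0.003, -0.001, 0, 0.001],
    [0, 0, 0.045, 0, 0, 0],
    [0, 0, 0.04, 0, 0, 0],
  ],
)

```text
clock: 6.45
tcp_pos: [0.5923, -0.4015, 0.2291]
tool_rot: [0.832, 0.555, 0.0, 0.001]
ft_force: [0.4, 1.3, -3.2]
opening: 0.0221
```

Run:
```python
from h import *
plan([.59,-.40,.202],down(-.593+.2))
```

```text
t 6.5 F [ 0.4  1.3 -3.2] open 0.0221 tcp [ 0.5923 -0.4015  0.2291] tip [ 0.5925 -0.4016  0.0741] q [-0.76  0.66  1.32  0.    1.16 -0.37] rows needed 1 err [-0.0023  0.0015 -0.0271] 0.002
[[0.001,-0.003,0.027,0.001,0,-0.001]]
```

Call:
jog_arm(
  targets=[
    [0, 0, 0.02, 0, 0, 0],
    [0, 0, 0.003, 0, 0, 0],
    [0, 0, 0.003, 0, 0, 0],
    [0, 0, 0, 0, 0, 0],
  ],
)

```text
clock: 6.85
tcp_pos: [0.5914, -0.4005, 0.1986]
tool_rot: [0.832, 0.555, -0.001, -0.005]
ft_force: [0.3, 0.0, -2.1]
opening: 0.0221
```

Call:
jog_arm(
  targets=[
    [0, 0, 0.003, 0, 0, 0],
    [0, 0, 0, 0, 0, 0],
  ],
)

```text
clock: 7.05
tcp_pos: [0.5916, -0.4008, 0.1983]
tool_rot: [0.832, 0.555, -0.001, -0.005]
ft_force: [-0.1, 1.0, 0.5]
opening: 0.022
```

Run:
```python
from h import *
b=viewer.camera('scene')
cv2.imwrite('pics/t4.png',cv2.resize(b['color'][20:220,100:350,::-1],None,fx=3,fy=3))
plan([.59,-.40,.202],down(-.593+.2))
```

```text
t 7.1 F [-2.   1.3  5.9] open 0.0222 tcp [ 0.5917 -0.4009  0.1983] tip [ 0.5906 -0.3999  0.0433] q [-0.76  0.7   1.33  0.    1.12 -0.37] rows needed 1 err [-0.0017  0.0009  0.0037] 0.009
[[0,-0.002,-0.004,-0.009,-0.003,0]]
```

View pics/t4.png

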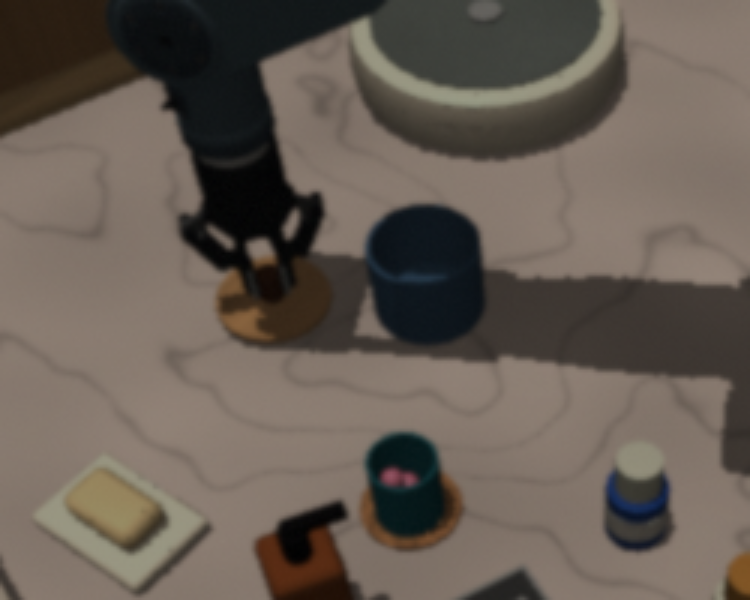

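Call:
jog_arm(
  targets=[
    [0, 0, 0, 0, 0, 0],
    [0, 0, 0, 0, 0, 0],
    [0, 0, 0, 0, 0, 0],
  ],
  gripper=0.0,
)

```text
clock: 7.4
tcp_pos: [0.5912, -0.4006, 0.1964]
tool_rot: [0.832, 0.555, -0.001, -0.005]
ft_force: [0.5, 0.1, -0.3]
opening: 0.0424
```

Call:
jog_arm(
  targets=[
    [0, 0, -0.03, 0, 0, 0],
    [0, 0, -0.05, 0, 0, 0],
    [0, 0, -0.05, 0, 0, 0],
    [0, 0, -0.03, 0, 0, 0],
  ],
)

```text
clock: 7.8
tcp_pos: [0.5906, -0.4005, 0.3495]
tool_rot: [0.832, 0.555, -0.003, -0.015]
ft_force: [0.1, -0.5, 0.5]
opening: 0.0427
```

```bash
sed -i 's/^JAR=.*/JAR=(.4700,-.3170); draw("jar",*JAR,0)/' a.py; python3 a.py "(.6135,-.1225)"
python3 - <<'E'
import json,numpy as np
for l in open('log.jsonl'):
    d=json.loads(l); print(np.round(d['joints'],3),np.round(d['tcp_pos'],4),np.round(d['tool_rot'],3))
E
```

```text
caddy [ 0.6302563   0.14384052 -0.08052641] 1018.1561676984618
cell 1 [0.6385 0.2455]
cell 2 [0.633  0.1777]
cell 3 [0.6275 0.11  ]
cell 4 [0.6221 0.0422]
jar top 0.82 [ 0.4671 -0.3182] [ 0.1 -3.8 -0.1  2.9]
jar scene 0.57 [ 0.4683 -0.3113] [-2.  -0.3  2.7  0.2]
lid top 0.64 [ 0.5867 -0.3696] [-3.5 -1.9  2.9  1.7]
lid scene 0.8 [ 0.62   -0.3302] [-0.9  1.8  0.9 -1.5]
cup top 0.69 [ 0.599  -0.1101] [-23.   -3.    2.4  17. ]
cup scene 0.64 [ 0.615  -0.1128] [ 0.4  1.9 -0.4 -1.6]
tumbler top 0.75 [0.554  0.4154] [ 1.5  1.5 -2.2 -1.3]
tumbler scene 0.59 [ 0.617  -0.1035] [-2.2 -3.6  4.1  1.9]
[ 0.971  0.181  1.607  0.     1.354 -0.206] [0.2206 0.531  0.4047] [ 0.196  0.981 -0.    -0.   ]
[ 9.100e-02 -3.510e-01  2.104e+00  1.000e-03  1.383e+00 -3.740e-01] [0.3284 0.1485 0.402 ] [0.525 0.851 0.002 0.002]
[-0.742 -0.004  1.807  0.007  1.327 -0.489] [ 0.4349 -0.2374  0.4046] [0.791 0.612 0.004 0.005]
[-0.813  0.249  1.681  0.     1.203 -0.408] [ 0.4708 -0.3264  0.3317] [0.835 0.55  0.001 0.004]
[-0.8    0.314  1.734  0.     1.085 -0.412] [ 0.4708 -0.3158  0.2724] [0.83  0.557 0.001 0.004]
[-0.8    0.24   1.698 -0.     1.204 -0.409] [ 0.4701 -0.3152  0.3291] [ 0.831  0.556 -0.    -0.   ]
[-7.610e-01  6.600e-01  1.324e+00  1.000e-03  1.156e+00 -3.680e-01] [ 0.5923 -0.4015  0.2291] [0.832 0.555 0.    0.001]
[-0.761  0.701  1.328  0.     1.122 -0.368] [ 0.5917 -0.4009  0.1983] [ 0.832  0.555 -0.001 -0.005]
```

View pics/o2.png

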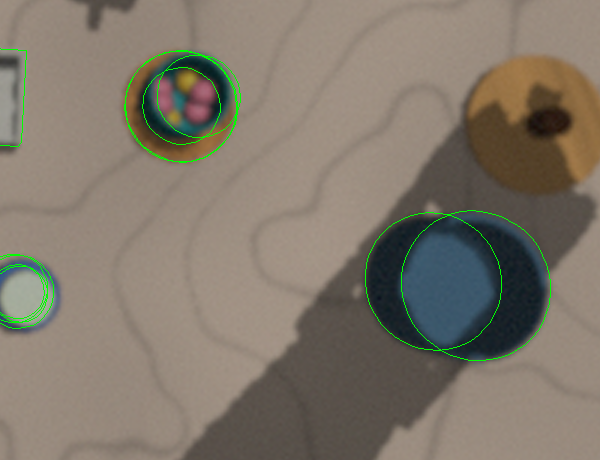

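View pics/o3.png

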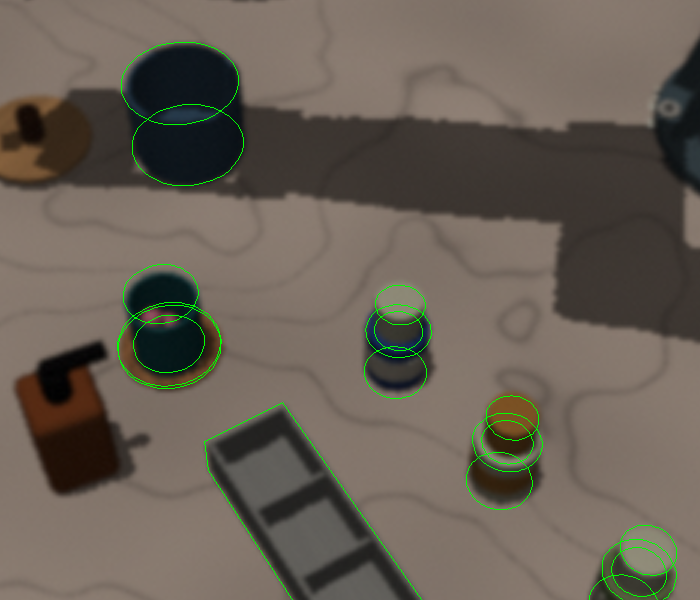

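```bash
cat > kin.py <<'E'
import json,numpy as np
from scipy.optimize import least_squares
D=[json.loads(l) for l in open('log.jsonl')]
Q=np.array([d['joints'] for d in D]);P=np.array([d['tcp_pos'] for d in D])
def Rz(a):c,s=np.cos(a),np.sin(a);return np.array([[c,-s,0],[s,c,0],[0,0,1.]])
def Ry(a):c,s=np.cos(a),np.sin(a);return np.array([[c,0,s],[0,1.,0],[-s,0,c]])
def fk(q,p,d6=None):
    d1,a1,lat,a2,a3,d4,d6=p
    R1=Rz(q[0]);R2=R1@Ry(q[1]);R3=R2@Ry(q[2]);R4=R3@Rz(q[3]);R5=R4@Ry(q[4]);R6=R5@Rz(q[5])
    e=np.array([0,0,d1])+R1@[a1,lat,0]+R2@[0,0,a2]
    w=e+R3@[a3,0,d4]
    return w+R6@[0,0,d6],R6,w,e
if __name__=='__main__':
    f=lambda p:np.r_[np.ravel([fk(q,p)[0]-x for q,x in zip(Q,P)]),1e-3*(p-[.2,0,.12,.4,0,.4,.1])]
    s=least_squares(f,[.2,0,.12,.4,0,.4,.1]);print(np.round(s.x,4),np.abs(s.fun[:-7]).max(), np.sqrt(np.mean(s.fun[:-7]**2)))
    from scipy.spatial.transform import Rotation as Rn
    for q,d in zip(Q,D): print(np.round((Rn.from_matrix(fk(q,s.x)[1]).inv()*Rn.from_quat(d['tool_rot'])).magnitude(),3))
E
python3 kin.py
```

```text
[ 0.3127 -0.      0.1178  0.4382  0.0855  0.5145  0.1448] 5.793475904403156e-06 2.1184206095471787e-06
1.571
1.571
1.571
1.571
1.571
1.571
1.571
1.571
```

Call:
jog_arm(
  targets=[
    [0, 0, -0.02, 0.1, 0.1, 0],
    [0, 0, -0.02, 0.1, 0.1, 0],
  ],
)

```text
clock: 8.6
tcp_pos: [0.5917, -0.4014, 0.3816]
tool_rot: [0.821, 0.548, 0.024, -0.162]
ft_force: [0.2, -0.2, -0.8]
opening: 0.0429
```

```bash
python3 - <<'E'
from h import *
log()
E
cat > kin2.py <<'E'
from kin import *
from scipy.spatial.transform import Rotation as Rn
P=np.array([d['tcp_pos'] for d in D])
for q,d in zip(Q[-2:],D[-2:]):
    print(np.round(q,3)); print(np.round(Rn.from_quat(d['tool_rot']).as_matrix(),3)); print(np.round(fk(q,[0]*7)[1]@Rz(np.pi/2),3),np.round(fk(q,[0]*7)[1]@Rz(-np.pi/2),3))
x0=[.2,0,.12,.4,0,.4,.1]
f=lambda p:np.r_[np.ravel([fk(q,p)[0]-x for q,x in zip(Q,P)]),1e-3*(p-x0)]
s=least_squares(f,x0);print(np.round(s.x,4),np.abs(s.fun[:-7]).max())
E
python3 kin2.py
```

```text
[-0.761  0.701  1.328  0.     1.122 -0.368]
[[ 0.383  0.924 -0.007]
 [ 0.924 -0.383  0.007]
 [ 0.003 -0.009 -1.   ]]
[[ 0.383  0.924 -0.007]
 [ 0.924 -0.383  0.007]
 [ 0.003 -0.009 -1.   ]] [[-0.383 -0.924 -0.007]
 [-0.924  0.383  0.007]
 [-0.003  0.009 -1.   ]]
[-0.784  0.603  1.105  0.111  1.743 -0.388]
[[ 0.399  0.906 -0.138]
 [ 0.891 -0.348  0.292]
 [ 0.216 -0.239 -0.947]]
[[ 0.399  0.906 -0.138]
 [ 0.891 -0.348  0.292]
 [ 0.216 -0.239 -0.947]] [[-0.399 -0.906 -0.138]
 [-0.891  0.348  0.292]
 [-0.216  0.239 -0.947]]
[ 0.3134 -0.      0.1178  0.4382  0.0855  0.5145  0.1455] 7.495393142264994e-07
```

```bash
cat > ik.py <<'E'
from kin import *
from scipy.spatial.transform import Rotation as Rn
PR=[ 0.3134,0,0.1178,0.4382,0.0855,0.5145,0.1455]
LO=np.array([-2.99,-.89,.3,-1.14,0,-3.12]);HI=np.array([2.99,2.07,2.58,4.28,2.63,3.12])
def ikn(pos,R,q0):
    def f(q):
        p,R6,w,e=fk(q,PR); Rt=R6@Rz(np.pi/2)
        return np.r_[(p-pos)*10,Rn.from_matrix(R.T@Rt).as_rotvec()]
    s=least_squares(f,np.clip(q0,LO+.01,HI-.01),bounds=(LO,HI)); return s.x,np.abs(s.fun).max()
def pose(G,psi,eps,roll=0):
    tz=np.array([np.cos(eps)*np.cos(psi),np.cos(eps)*np.sin(psi),np.sin(eps)])
    y=np.array([-np.sin(psi),np.cos(psi),0]); 
    R=np.c_[np.cross(y,tz),y,tz]; return np.array(G)-.155*tz,R
if __name__=='__main__':
    J=np.array([.469,-.316])
    for psi in np.radians([-90,-60,-34,-10,10,25,40,56,80]):
      for eps in np.radians([0,20]):
        h=np.array([np.cos(psi),np.sin(psi)]); G=np.r_[J+.03*h,.165]
        best=[]
        for sgn in (0,1):
          for q4 in (-1,.3,1.5,2.5,3.5,4.1):
            p,R=pose(G,psi,eps)
            if sgn: R=R@np.diag([-1,-1,1.])
            q,r=ikn(p,R,[-.8,.5,1.8,q4,1.5,-.4+3.14*sgn*(-1)])
            q2,r2=q,r
            if r<1e-3 and not any(np.allclose(q,b,atol=.05) for b in best): best.append(q); 
        for b in best: print(round(np.degrees(psi)),round(np.degrees(eps)),np.round(b,2),'w',np.round(fk(b,PR)[2],3),'e',np.round(fk(b,PR)[3],2))
E
python3 ik.py
```

```text
-90 20 [-0.39  0.94  1.84  4.23  1.76  1.22] w [ 0.469 -0.064  0.062] e [ 0.37 -0.02  0.57]
-90 20 [-0.39  0.94  1.84  4.23  1.76 -1.92] w [ 0.469 -0.064  0.062] e [ 0.37 -0.02  0.57]
-60 0 [-0.59  0.58  2.24  3.62  1.28  1.42] w [ 0.334 -0.082  0.165] e [ 0.27 -0.04  0.68]
-60 0 [-0.59  0.58  2.24  3.62  1.28 -1.72] w [ 0.334 -0.082  0.165] e [ 0.27 -0.04  0.68]
-60 20 [-0.61  0.91  2.09  3.56  1.78  1.51] w [ 0.343 -0.097  0.062] e [ 0.35 -0.1   0.58]
-60 20 [-0.61  0.91  2.09  3.56  1.78 -1.63] w [ 0.343 -0.097  0.062] e [ 0.35 -0.1   0.58]
-34 0 [-1.    0.56  2.35  2.72  1.35  1.67] w [ 0.245 -0.165  0.165] e [ 0.22 -0.13  0.69]
-34 0 [-1.    0.56  2.35  2.72  1.35 -1.47] w [ 0.245 -0.165  0.165] e [ 0.22 -0.13  0.69]
-34 20 [-0.98  0.91  2.17  2.76  1.87  1.59] w [ 0.26  -0.175  0.062] e [ 0.29 -0.22  0.58]
-34 20 [-0.98  0.91  2.17  2.76  1.87 -1.55] w [ 0.26  -0.175  0.062] e [ 0.29 -0.22  0.58]
-10 0 [-1.28  0.58  2.25  2.01  1.43  1.85] w [ 0.203 -0.269  0.165] e [ 0.18 -0.2   0.68]
-10 0 [-1.28  0.58  2.25  2.01  1.43 -1.29] w [ 0.203 -0.269  0.165] e [ 0.18 -0.2   0.68]
-1
[... 1291 characters left out ...]
  1.07  1.98  2.21] w [ 0.318 -0.54   0.165] e [ 0.22 -0.27  0.6 ]
56 0 [-1.23  0.85  1.54  1.07  1.98 -0.93] w [ 0.318 -0.54   0.165] e [ 0.22 -0.27  0.6 ]
56 20 [-1.2   1.05  1.47  1.27  2.2   2.2 ] w [ 0.328 -0.525  0.062] e [ 0.25 -0.31  0.53]
56 20 [-1.2   1.05  1.47  1.27  2.2  -0.94] w [ 0.328 -0.525  0.062] e [ 0.25 -0.31  0.53]
80 0 [-1.11  0.98  1.27  0.86  2.24  2.2 ] w [ 0.422 -0.582  0.165] e [ 0.27 -0.27  0.56]
80 0 [-1.11  0.98  1.27  0.86  2.24 -0.94] w [ 0.422 -0.582  0.165] e [ 0.27 -0.27  0.56]
80 20 [-1.09  1.15  1.22  1.09  2.44  2.29] w [ 0.425 -0.565  0.062] e [ 0.29 -0.3   0.49]
80 20 [-1.09  1.15  1.22  1.09  2.44 -0.86] w [ 0.425 -0.565  0.062] e [ 0.29 -0.3   0.49]
```

```bash
cat > sim.py <<'E'
from ik import *
from h import down
phi=np.radians(-80)
q=np.array([-.38,.5,1.5,0,1.1,1.0])
def go(p,R,lab):
    global q
    q,r=ikn(np.array(p),R,q); print(lab,np.round(q,2),'%.1e'%r,'w',np.round(fk(q,PR)[2],3))
go([.615,-.119,.213],down(phi),'cup'); go([.615,-.119,.33],down(phi),'lift')
psi=np.radians(10);h=np.array([np.cos(psi),np.sin(psi)]);G=np.r_[np.array([.469,-.316])+.03*h,.21]
go(np.r_[.55,-.22,.37],down(phi),'mid')
for eps in range(-90,26,15):
    p,R=pose(G,psi,np.radians(eps)); R=R@np.diag([-1,-1,1.]); go(p,R,eps)
E
python3 sim.py
```

```text
cup [-0.38  0.52  1.59 -0.    1.04  1.02] 1.0e-09 w [ 0.615 -0.119  0.359]
lift [-0.38  0.36  1.54 -0.    1.24  1.02] 1.1e-15 w [ 0.615 -0.119  0.476]
mid [-0.58  0.25  1.6  -0.    1.29  0.82] 1.1e-15 w [ 0.55  -0.22   0.516]
-90 [-0.76  0.25  1.61  0.    1.28  0.64] 6.6e-11 w [ 0.499 -0.311  0.511]
-75 [-0.88  0.14  1.76  0.25  1.12  0.42] 2.7e-10 w [ 0.422 -0.324  0.5  ]
-60 [-1.01  0.07  1.9   0.57  1.03  0.12] 1.1e-15 w [ 0.351 -0.337  0.47 ]
-45 [-1.14  0.07  2.02  0.91  1.04 -0.23] 1.1e-15 w [ 0.289 -0.348  0.422]
-30 [-1.25  0.15  2.09  1.22  1.15 -0.56] 1.1e-15 w [ 0.242 -0.356  0.36 ]
-15 [-1.32  0.3   2.13  1.45  1.33 -0.83] 5.5e-10 w [ 0.213 -0.361  0.288]
0 [-1.35  0.5   2.11  1.61  1.55 -1.04] 1.3e-09 w [ 0.203 -0.363  0.21 ]
15 [-1.32  0.72  2.04  1.74  1.79 -1.18] 1.1e-15 w [ 0.213 -0.361  0.132]
```

Run:
```python
from h import *
plan([.615,-.119,.30],down(-1.396))
```

```text
t 8.6 F [ 0.2 -0.2 -0.8] open 0.0429 tcp [ 0.5917 -0.4014  0.3816] tip [ 0.5704 -0.3562  0.2348] q [-0.78  0.6   1.1   0.11  1.74 -0.39] rows needed 8 err [ 0.0233  0.2824 -0.0816] 1.05
[[0.03,-0.007,0.02,-0.042,-0.01,0.124],[0.03,-0.012,0.018,-0.041,-0.01,0.124],[0.028,-0.016,0.018,-0.042,-0.01,0.124],[0.026,-0.02,0.017,-0.041,-0.01,0.124],[0.023,-0.024,0.016,-0.042,-0.01,0.124],[0.02,-0.027,0.015,-0.042,-0.01,0.124],[0.017,-0.03,0.013,-0.041,-0.01,0.125],[0.013,-0.032,0.011,-0.042,-0.009,0.124]]
```

Call:
jog_arm(
  targets=[
    [0.03, -0.007, 0.02, -0.042, -0.01, 0.124],
    [0.03, -0.012, 0.018, -0.041, -0.01, 0.124],
    [0.028, -0.016, 0.018, -0.042, -0.01, 0.124],
    [0.026, -0.02, 0.017, -0.041, -0.01, 0.124],
    [0.023, -0.024, 0.016, -0.042, -0.01, 0.124],
    [0.02, -0.027, 0.015, -0.042, -0.01, 0.124],
    [0.017, -0.03, 0.013, -0.041, -0.01, 0.125],
    [0.013, -0.032, 0.011, -0.042, -0.009, 0.124],
  ],
  gripper=-1,
)

```text
clock: 9.4
tcp_pos: [0.6211, -0.1198, 0.2985]
tool_rot: [0.998, 0.062, 0.001, 0.005]
ft_force: [0.9, 0.2, 0.0]
opening: 0.0854
```

Run:
```python
from h import *
plan([.615,-.119,.29],down(-1.396))
```

```text
t 9.4 F [0.9 0.2 0. ] open 0.0854 tcp [ 0.6211 -0.1198  0.2985] tip [ 0.6216 -0.1214  0.1435] q [-0.38  0.41  1.54 -0.01  1.18  1.07] rows needed 1 err [-0.0061  0.0008 -0.0085] 0.051
[[-0.006,-0.002,0.008,0.01,-0.001,-0.05]]
```

Call:
jog_arm(
  targets=[
    [-0.006, -0.002, 0.008, 0.01, -0.001, -0.05],
    [0, 0, 0, 0, 0, 0],
  ],
)

```text
clock: 9.6
tcp_pos: [0.6145, -0.1124, 0.2882]
tool_rot: [0.996, 0.088, -0.001, -0.001]
ft_force: [0.6, -0.6, -0.2]
opening: 0.0856
```

Run:
```python
from h import *
c=viewer.camera('top');b=viewer.camera('scene')
def mk(c,r):
    im=cv2.resize(c['color'][r[0]:r[1],r[2]:r[3],::-1],None,fx=2,fy=2).copy(); return im
cv2.imwrite('pics/t5.png',np.hstack([mk(c,(120,320,270,470)),mk(b,(90,290,130,330))]))
plan([.615,-.119,.213],down(-1.396))
```

```text
t 9.7 F [0.5 0.1 0.3] open 0.0854 tcp [ 0.6154 -0.1137  0.2897] tip [ 0.6154 -0.1137  0.1347] q [-0.37  0.41  1.56  0.    1.17  1.03] rows needed 2 err [-0.0004 -0.0053 -0.0767] 0.002
[[-0.001,0.003,0.038,0,0,-0.001],[0,0.002,0.039,0,0,-0.001]]
```

View pics/t5.png

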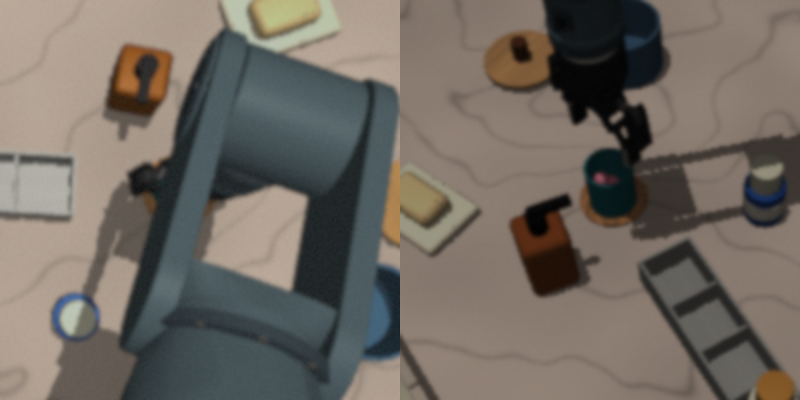

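Call:
jog_arm(
  targets=[
    [-0.001, 0.003, 0.035, 0, 0, -0.001],
    [0, 0.003, 0.03, 0, 0, -0.001],
    [0, 0, 0.01, 0, 0, 0],
    [0, 0, 0, 0, 0, 0],
  ],
)

```text
clock: 10.1
tcp_pos: [0.6185, -0.1249, 0.2175]
tool_rot: [0.996, 0.084, 0.004, 0.002]
ft_force: [0.3, -0.3, 0.4]
opening: 0.0855
```

Run:
```python
from h import *
plan([.615,-.119,.213],down(-1.396))
```

```text
t 10.1 F [ 0.3 -0.3  0.4] open 0.0855 tcp [ 0.6185 -0.1249  0.2175] tip [ 0.6199 -0.1255  0.0626] q [-0.39  0.52  1.58 -0.    1.04  1.02] rows needed 1 err [-0.0035  0.0059 -0.0045] 0.012
[[-0.002,-0.006,0.004,0.005,-0.008,-0.006]]
```

Call:
jog_arm(
  targets=[
    [-0.002, -0.006, 0.004, 0.005, -0.008, -0.006],
    [0, 0, 0, 0, 0, 0],
  ],
)

```text
clock: 10.3
tcp_pos: [0.6162, -0.1202, 0.2154]
tool_rot: [0.996, 0.087, 0.001, 0.001]
ft_force: [-0.3, 1.0, -0.0]
opening: 0.0852
```

Call:
jog_arm(
  targets=[
    [0, 0, 0, 0, 0, 0],
    [0, 0, 0, 0, 0, 0],
    [0, 0, 0, 0, 0, 0],
    [0, 0, 0, 0, 0, 0],
  ],
  gripper=1,
)

```text
clock: 10.7
tcp_pos: [0.6176, -0.1202, 0.2196]
tool_rot: [0.996, 0.087, 0.004, 0.002]
ft_force: [-1.4, 0.7, -2.9]
opening: 0.0602
```

Run:
```python
from h import *
b=viewer.camera('scene')
cv2.imwrite('pics/t6.png',cv2.resize(b['color'][90:290,130:330,::-1],None,fx=3,fy=3))
plan([.615,-.119,.31],down(-1.396))
```

```text
t 10.8 F [-0.1 -0.4 -0.8] open 0.0599 tcp [ 0.6176 -0.1202  0.2196] tip [ 0.6188 -0.1207  0.0646] q [-0.38  0.51  1.58 -0.    1.04  1.02] rows needed 2 err [-0.0026  0.0012  0.0904] 0.008
[[-0.001,-0.001,-0.045,0.002,-0.004,0],[-0.001,0,-0.045,0.002,-0.003,-0.001]]
```

View pics/t6.png

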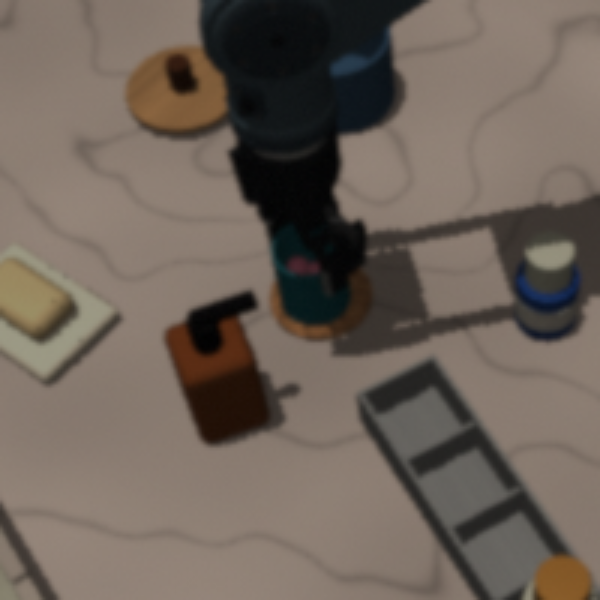

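Call:
jog_arm(
  targets=[
    [-0.001, -0.001, -0.03, 0.002, -0.004, 0],
    [-0.001, 0, -0.045, 0.002, -0.003, -0.001],
    [0, 0, -0.04, 0, 0, 0],
  ],
)

```text
clock: 11.05
tcp_pos: [0.6122, -0.1183, 0.3287]
tool_rot: [0.996, 0.087, -0.008, -0.004]
ft_force: [1.6, 0.4, -1.7]
opening: 0.0597
```

```bash
cat > pp.py <<'E'
from h import *
import sys
sys.path.insert(0,'.')
from ik import pose
def pour(eps,zG=.23,off=.03,psi=10,J=(.469,-.316)):
    psi=np.radians(psi);h=np.array([np.cos(psi),np.sin(psi)]);G=np.r_[np.array(J)+off*h,zG]
    p,R=pose(G,psi,np.radians(eps)); return G,R@np.diag([-1,-1,1.])
E
python3 - <<'E'
from pp import *
G,R=pour(-90)
plan(G,R,grasp=.155,vmax=.045)
E
```

```text
t 11.1 F [ 1.6  0.4 -1.7] open 0.0597 tcp [ 0.6122 -0.1183  0.3287] tip [ 0.6097 -0.1174  0.1738] q [-0.38  0.36  1.54 -0.    1.26  1.02] rows needed 6 err [-0.1111 -0.1934  0.0562] 0.018
[[-0.024,0.028,-0.009,-0.001,0.003,0],[-0.025,0.028,-0.01,-0.002,0.002,0],[-0.024,0.029,-0.009,-0.001,0.003,0],[-0.024,0.028,-0.009,-0.002,0.002,0],[-0.025,0.028,-0.01,-0.001,0.003,0],[-0.024,0.028,-0.009,-0.002,0.002,0]]
```

Call:
jog_arm(
  targets=[
    [-0.024, 0.028, -0.015, -0.001, 0.003, 0],
    [-0.025, 0.028, -0.01, -0.002, 0.002, 0],
    [-0.024, 0.029, -0.009, -0.001, 0.003, 0],
    [-0.024, 0.028, -0.009, -0.002, 0.002, 0],
    [-0.025, 0.028, -0.01, -0.001, 0.003, 0],
    [-0.024, 0.028, -0.009, -0.002, 0.002, 0],
    [0, 0, 0, 0, 0, 0],
  ],
)

```text
clock: 11.75
tcp_pos: [0.496, -0.3159, 0.4012]
tool_rot: [0.996, 0.09, 0.006, 0.004]
ft_force: [-0.0, -0.0, -1.6]
opening: 0.0598
```

Run:
```python
from pp import *
c=viewer.camera('top');b=viewer.camera('scene')
G,R=pour(-15)
plan(G,R,grasp=.155,wmax=.13)
```

```text
t 11.8 F [ 0.1  0.5 -1.1] open 0.0595 tcp [ 0.4973 -0.3129  0.3998] tip [ 0.499  -0.3135  0.2448] q [-0.76  0.21  1.58  0.    1.34  0.62] rows needed 10 err [-0.0005  0.0027 -0.0148] 1.299
[[-0.02,0,0.003,0,0.13,0.001],[-0.02,-0.001,0.003,0,0.13,0.001],[-0.021,0,0.002,0,0.13,0.001],[-0.02,0,0.003,0,0.129,0.001],[-0.021,0,0.002,0,0.13,0.001],[-0.021,-0.001,0.003,0,0.13,0.001],[-0.021,0,0.002,0,0.13,0.001],[-0.022,0,0.002,0,0.13,0.001]]
```

Call:
jog_arm(
  targets=[
    [-0.02, 0, 0.003, 0, 0.13, 0.001],
    [-0.02, -0.001, 0.003, 0, 0.13, 0.001],
    [-0.021, 0, 0.002, 0, 0.13, 0.001],
    [-0.02, 0, 0.003, 0, 0.129, 0.001],
    [-0.021, 0, 0.002, 0, 0.13, 0.001],
  ],
)

```text
clock: 12.35
tcp_pos: [0.4088, -0.3229, 0.3582]
tool_rot: [0.938, 0.089, 0.333, -0.028]
ft_force: [-0.4, 1.1, -2.3]
opening: 0.0598
```

Run:
```python
from pp import *
G,R=pour(0)
plan(G,R,grasp=.155,wmax=.12)
```

```text
t 12.3 F [-0.4  1.1 -2.3] open 0.0598 tcp [ 0.4088 -0.3229  0.3582] tip [ 0.5049 -0.3054  0.2378] q [-1.07  0.02  1.95  0.75  1.06 -0.04] rows needed 8 err [-0.0063 -0.0054 -0.0078] 0.889
[[-0.019,0,0.001,-0.001,0.111,0.001],[-0.018,0.001,0.001,-0.001,0.111,0.002],[-0.019,0,0.001,-0.002,0.111,0.001],[-0.018,0,0.001,-0.001,0.111,0.002],[-0.019,0.001,0,-0.001,0.112,0.001],[-0.018,0,0.001,-0.001,0.111,0.002],[-0.018,0,0,-0.001,0.111,0.001],[-0.019,0.001,0,-0.002,0.111,0.002]]
```

Call:
jog_arm(
  targets=[
    [-0.019, 0, 0.001, -0.001, 0.111, 0.001],
    [-0.018, 0.001, 0.001, -0.001, 0.111, 0.002],
    [-0.019, 0, 0.001, -0.002, 0.111, 0.001],
    [-0.018, 0, 0.001, -0.001, 0.111, 0.002],
  ],
)

```text
clock: 12.75
tcp_pos: [0.3646, -0.328, 0.2982]
tool_rot: [0.837, 0.079, 0.539, -0.046]
ft_force: [-0.8, 0.8, -3.4]
opening: 0.0595
```

Run:
```python
from pp import *
c=viewer.camera('top');b=viewer.camera('scene')
cv2.imwrite('pics/t7.png',np.hstack([cv2.resize(c['color'][180:380,330:530,::-1],None,fx=2,fy=2),cv2.resize(b['color'][0:200,150:350,::-1],None,fx=2,fy=2)]))
G,R=pour(5)
plan(G,R,grasp=.155,wmax=.08)
```

```text
t 12.8 F [ 0.1  0.2 -0.9] open 0.0598 tcp [ 0.3639 -0.3273  0.2955] tip [ 0.5023 -0.3018  0.2307] q [-1.27  0.14  2.12  1.3   1.21 -0.61] rows needed 7 err [-0.0038 -0.009  -0.0007] 0.519
[[-0.012,0.001,0,-0.001,0.074,0],[-0.012,0.001,0,-0.001,0.074,0],[-0.011,0.001,-0.001,-0.001,0.074,0],[-0.012,0.001,0,-0.001,0.074,0],[-0.012,0.001,0,-0.001,0.075,0],[-0.011,0.001,-0.001,-0.002,0.074,0],[-0.012,0.001,0,-0.001,0.074,0]]
```

View pics/t7.png

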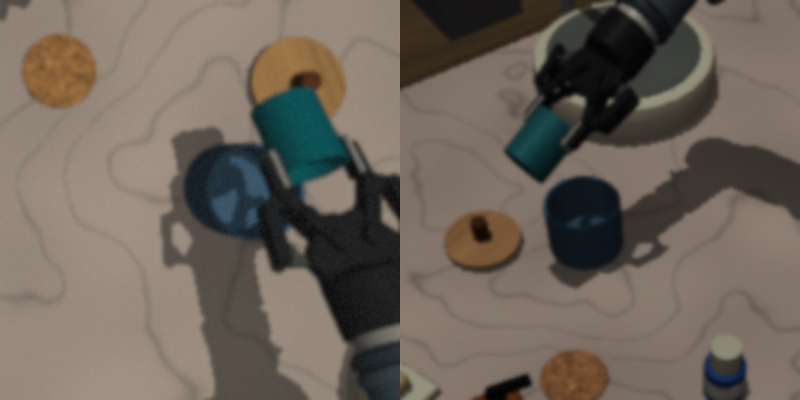

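Run:
```python
from pp import *
G,R=pour(-10,zG=.205,off=.033)
plan(G,R,grasp=.155,wmax=.08)
G,R=pour(5,zG=.205,off=.033)
plan(G,R,grasp=.155,wmax=.08)
```

```text
t 12.8 F [ 0.1  0.2 -0.9] open 0.0598 tcp [ 0.3639 -0.3273  0.2955] tip [ 0.5023 -0.3018  0.2307] q [-1.27  0.14  2.12  1.3   1.21 -0.61] rows needed 4 err [-0.0008 -0.0085 -0.0257] 0.257
[[-0.016,0.002,0.002,-0.002,0.064,0],[-0.016,0.002,0.003,-0.002,0.065,0.001],[-0.016,0.001,0.001,-0.002,0.064,0],[-0.017,0.002,0.001,-0.001,0.064,0]]
t 12.8 F [ 0.1  0.2 -0.9] open 0.0598 tcp [ 0.3639 -0.3273  0.2955] tip [ 0.5023 -0.3018  0.2307] q [-1.27  0.14  2.12  1.3   1.21 -0.61] rows needed 7 err [-0.0008 -0.0085 -0.0257] 0.519
[[-0.015,0.001,0.002,-0.001,0.074,0],[-0.015,0.001,0.001,-0.001,0.074,0],[-0.015,0.001,0.001,-0.001,0.074,0],[-0.015,0.001,0.001,-0.001,0.074,0],[-0.015,0.001,0.001,-0.001,0.075,0],[-0.016,0.001,0,-0.002,0.074,0],[-0.015,0.001,0,-0.001,0.074,0]]
```

Call:
jog_arm(
  targets=[
    [-0.016, 0.002, 0.002, -0.002, 0.064, 0],
    [-0.016, 0.002, 0.003, -0.002, 0.065, 0.001],
    [-0.016, 0.001, 0.001, -0.002, 0.064, 0],
    [-0.017, 0.002, 0.001, -0.001, 0.064, 0],
  ],
)

```text
clock: 13.25
tcp_pos: [0.3549, -0.3362, 0.2343]
tool_rot: [0.764, 0.073, 0.638, -0.058]
ft_force: [-0.4, -0.4, -1.7]
opening: 0.0598
```

Run:
```python
from pp import *
c=viewer.camera('top');b=viewer.camera('scene')
cv2.imwrite('pics/t8.png',np.hstack([cv2.resize(c['color'][180:380,330:530,::-1],None,fx=2,fy=2),cv2.resize(b['color'][0:200,150:350,::-1],None,fx=2,fy=2)]))
G,R=pour(8,zG=.205,off=.033)
plan(G,R,grasp=.155,wmax=.06)
```

```text
t 13.3 F [-0.5  1.  -1.9] open 0.0598 tcp [ 0.3544 -0.3357  0.2323] tip [ 0.5042 -0.3076  0.2044] q [-1.32  0.38  2.12  1.51  1.39 -0.91] rows needed 6 err [-0.0027 -0.0027  0.0006] 0.321
[[-0.008,0,0,-0.002,0.054,0],[-0.009,0,-0.001,-0.002,0.053,-0.001],[-0.008,0,0,-0.001,0.054,0],[-0.008,0,0,-0.002,0.053,0],[-0.008,0,-0.001,-0.002,0.054,-0.001],[-0.008,0,0,-0.002,0.053,0]]
```

View pics/t8.png

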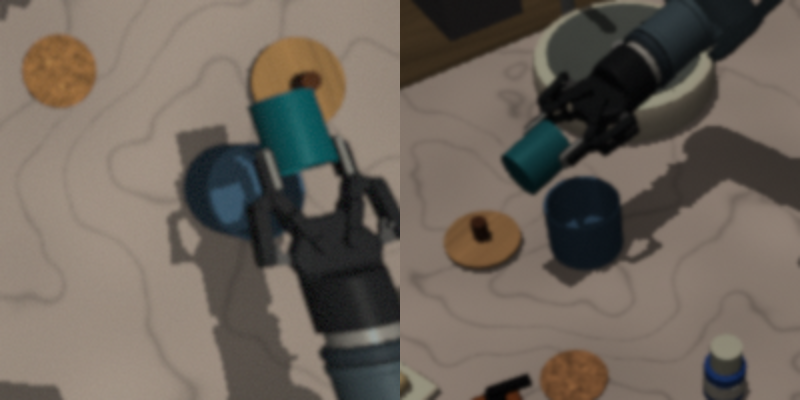

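Run:
```python
from pp import *
s=monitor.sense();R=Rn.from_quat(s['tool_rot']).as_matrix();tz=R[:,2];p=s['tcp_pos']
lip=p+.1456*tz-.031*np.array([0,0,1]); rim=p+.1456*tz
print(lip)
for n,o in(('top',(330,180)),('scene',(150,0))):
    c=viewer.camera(n); print((proj(c,np.array([rim,lip,p+.2156*tz]))-o)*2)
```

```text
[ 0.49509737 -0.30928143  0.17505296]
[[303.01931639 168.13307491]
 [287.81748621 167.6175972 ]
 [278.58373924  97.61067943]]
[[155.92330611 137.05073409]
 [158.71167156 156.61990024]
 [115.88264702 172.51931728]]
```

Call:
jog_arm(
  targets=[
    [-0.008, 0.001, 0, -0.002, 0.054, 0],
    [-0.009, 0.001, -0.001, -0.002, 0.053, -0.001],
    [-0.008, 0.001, 0, -0.001, 0.054, 0],
    [-0.008, 0, 0, -0.002, 0.053, 0],
    [0, 0, 0, 0, 0, 0],
    [0, 0, 0, 0, 0, 0],
    [0, 0, 0, 0, 0, 0],
  ],
)

```text
clock: 14.15
tcp_pos: [0.3561, -0.3417, 0.2111]
tool_rot: [0.694, 0.074, 0.713, -0.063]
ft_force: [0.2, -0.4, -1.4]
opening: 0.06
```

Run:
```python
from pp import *
c=viewer.camera('top');b=viewer.camera('scene')
cv2.imwrite('pics/t9.png',np.hstack([cv2.resize(c['color'][180:380,330:530,::-1],None,fx=2,fy=2),cv2.resize(b['color'][0:200,150:350,::-1],None,fx=2,fy=2)]))
G,R=pour(12,zG=.205,off=.033)
plan(G,R,grasp=.155,wmax=.06)
```

```text
t 14.2 F [-0.8 -0.1 -1.2] open 0.06 tcp [ 0.356  -0.3418  0.2111] tip [ 0.5081 -0.3119  0.215 ] q [-1.33  0.52  2.08  1.63  1.57 -1.05] rows needed 4 err [-0.0066  0.0016 -0.01  ] 0.186
[[-0.01,-0.002,-0.001,-0.005,0.046,0.004],[-0.009,-0.001,-0.002,-0.006,0.046,0.004],[-0.009,-0.002,-0.002,-0.005,0.046,0.004],[-0.01,-0.001,-0.001,-0.005,0.046,0.004]]
```

View pics/t9.png

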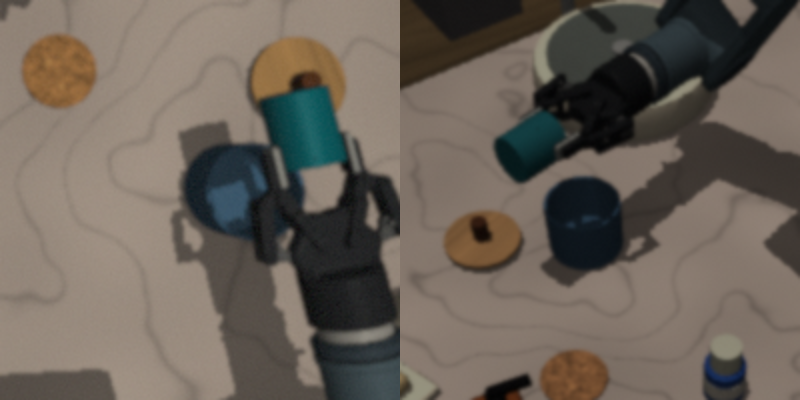

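Call:
jog_arm(
  targets=[
    [-0.01, -0.002, -0.003, -0.005, 0.046, 0.004],
    [-0.009, -0.001, -0.003, -0.006, 0.046, 0.004],
    [-0.009, -0.002, -0.002, -0.005, 0.046, 0.004],
    [-0.01, -0.001, -0.001, -0.005, 0.046, 0.004],
    [0, 0, 0, 0, 0, 0],
    [0, 0, 0, 0, 0, 0],
    [0, 0, 0, 0, 0, 0],
  ],
)

```text
clock: 14.95
tcp_pos: [0.3503, -0.339, 0.1756]
tool_rot: [0.626, 0.058, 0.775, -0.066]
ft_force: [-0.4, 0.0, -0.7]
opening: 0.0602
```

Run:
```python
from pp import *
c=viewer.camera('top');b=viewer.camera('scene')
cv2.imwrite('pics/t10.png',np.hstack([cv2.resize(c['color'][180:380,330:530,::-1],None,fx=2,fy=2),cv2.resize(b['color'][0:200,150:350,::-1],None,fx=2,fy=2)]))
G,R=pour(20,zG=.205,off=.033)
plan(G,R,grasp=.155,wmax=.06)
```

```text
t 15.1 F [ 0.4  0.2 -1.2] open 0.0596 tcp [ 0.3503 -0.3391  0.1757] tip [ 0.4995 -0.3123  0.2083] q [-1.33  0.69  2.05  1.71  1.74 -1.17] rows needed 3 err [ 0.002   0.002  -0.0033] 0.138
[[-0.008,-0.001,0.001,-0.001,0.046,0.003],[-0.009,-0.001,0,-0.001,0.046,0.002],[-0.008,0,0.001,-0.002,0.046,0.003]]
```

View pics/t10.png

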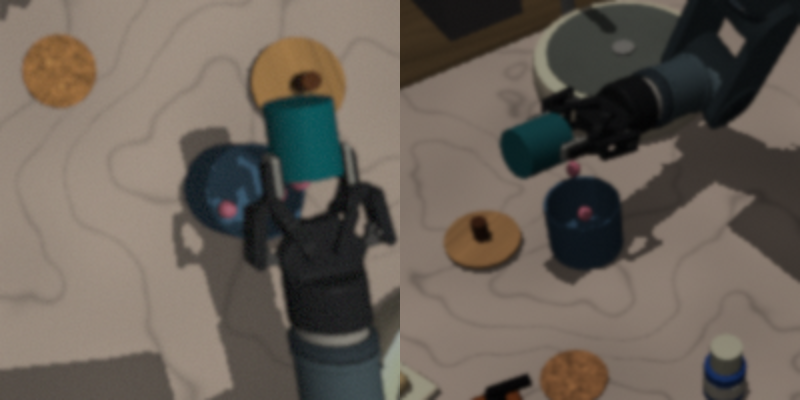

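Call:
jog_arm(
  targets=[
    [0, 0, 0, 0, 0, 0],
    [-0.008, -0.001, 0.001, -0.001, 0.046, 0.003],
    [0, 0, 0, 0, 0, 0],
    [-0.009, -0.001, 0, -0.001, 0.046, 0.002],
    [0, 0, 0, 0, 0, 0],
    [0, 0, 0, 0, 0, 0],
    [0, 0, 0, 0, 0, 0],
    [0, 0, 0, 0, 0, 0],
  ],
)

```text
clock: 15.85
tcp_pos: [0.3551, -0.338, 0.1628]
tool_rot: [0.591, 0.056, 0.802, -0.068]
ft_force: [-0.1, -1.0, -1.1]
opening: 0.0598
```

Run:
```python
from pp import *
c=viewer.camera('top');b=viewer.camera('scene')
cv2.imwrite('pics/t11.png',np.hstack([cv2.resize(c['color'][180:380,330:530,::-1],None,fx=2,fy=2),cv2.resize(b['color'][0:200,150:350,::-1],None,fx=2,fy=2)]))
G,R=pour(25,zG=.205,off=.033)
plan(G,R,grasp=.155,wmax=.06)
```

```text
t 15.9 F [-1.2  0.3 -0.9] open 0.0596 tcp [ 0.3551 -0.338   0.1628] tip [ 0.5008 -0.3117  0.2088] q [-1.31  0.76  2.01  1.76  1.82 -1.2 ] rows needed 3 err [ 0.0007  0.0014 -0.0038] 0.135
[[-0.008,-0.001,0,-0.001,0.045,0.003],[-0.009,0,0,-0.002,0.045,0.003],[-0.008,-0.001,0,-0.001,0.045,0.003]]
```

View pics/t11.png

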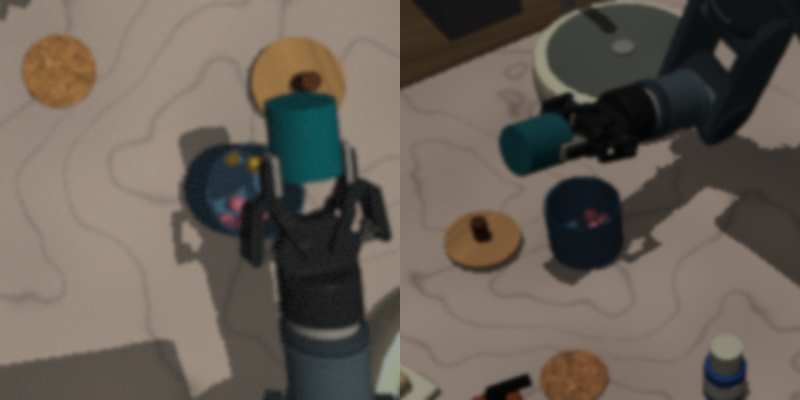

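Call:
jog_arm(
  targets=[
    [-0.008, -0.001, 0, -0.001, 0.045, 0.003],
    [-0.009, 0, 0, -0.002, 0.045, 0.003],
    [0, 0, 0, 0, 0, 0],
    [0, 0, 0.008, 0, 0, 0],
    [0, 0, -0.008, 0, 0, 0],
    [0, 0, 0, 0, 0, 0],
    [0, 0, 0, 0, 0, 0],
    [0, 0, 0, 0, 0, 0],
  ],
)

```text
clock: 16.75
tcp_pos: [0.3603, -0.3372, 0.1488]
tool_rot: [0.554, 0.051, 0.828, -0.07]
ft_force: [0.4, 0.5, -0.9]
opening: 0.0598
```

Run:
```python
from pp import *
c=viewer.camera('top');b=viewer.camera('scene')
cv2.imwrite('pics/t12.png',np.hstack([cv2.resize(c['color'][180:380,330:530,::-1],None,fx=2,fy=2),cv2.resize(b['color'][0:200,150:350,::-1],None,fx=2,fy=2)]))
G,R=pour(-90,zG=.25,off=.033)
plan(G,R,grasp=.155,wmax=.14)
```

```text
t 16.9 F [ 0.8 -0.5 -0.2] open 0.0599 tcp [ 0.3603 -0.3372  0.1488] tip [ 0.5014 -0.3119  0.2078] q [-1.29  0.83  1.98  1.8   1.91 -1.23] rows needed 15 err [0.0001 0.0016 0.0422] 1.962
[[0.023,0,0.002,0,-0.131,0],[0.023,0,0.003,0.001,-0.131,0.001],[0.023,0,0.001,0,-0.13,0],[0.023,0,0.002,0,-0.131,0.001],[0.023,0,0.001,0.001,-0.131,0],[0.023,0,0,0,-0.131,0.001],[0.022,0,0.001,0,-0.13,0],[0.023,0,-0.001,0.001,-0.131,0.001]]
```

View pics/t12.png

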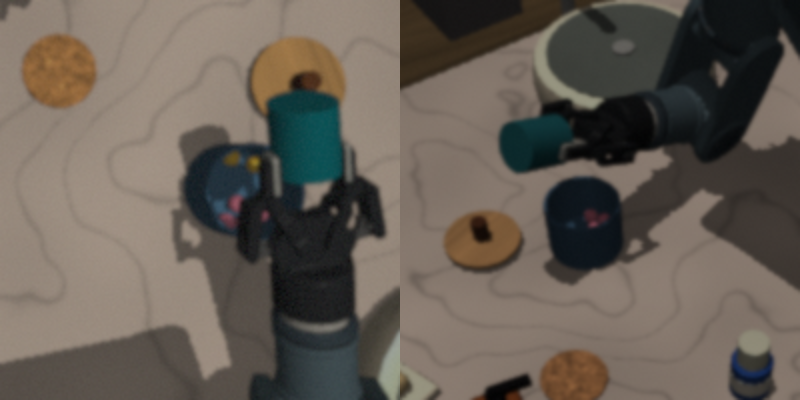

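Call:
jog_arm(
  targets=[
    [0.023, 0, 0.002, 0, -0.131, 0],
    [0.023, 0, 0.003, 0.001, -0.131, 0.001],
    [0.023, 0, 0.001, 0, -0.13, 0],
    [0.023, 0, 0.002, 0, -0.131, 0.001],
    [0.023, 0, 0.001, 0.001, -0.131, 0],
    [0.023, 0, 0, 0, -0.131, 0.001],
    [0.022, 0, 0.001, 0, -0.13, 0],
    [0.023, 0, -0.001, 0.001, -0.131, 0.001],
  ],
)

```text
clock: 17.65
tcp_pos: [0.38, -0.3316, 0.3222]
tool_rot: [0.903, 0.071, 0.421, -0.041]
ft_force: [0.4, 0.2, -1.7]
opening: 0.0597
```

Run:
```python
from pp import *
G,R=pour(-90,zG=.25,off=.033)
plan(G,R,grasp=.155,wmax=.14)
```

```text
t 17.6 F [ 0.4  0.2 -1.7] open 0.0597 tcp [ 0.38   -0.3316  0.3222] tip [ 0.497  -0.3109  0.2227] q [-1.18  0.06  2.04  1.01  1.09 -0.3 ] rows needed 7 err [0.0045 0.0007 0.0273] 0.874
[[0.023,0,-0.001,-0.001,-0.125,-0.002],[0.022,0,-0.001,-0.001,-0.125,-0.003],[0.022,-0.001,-0.002,-0.001,-0.124,-0.002],[0.022,0,-0.002,-0.001,-0.125,-0.002],[0.021,0,-0.002,-0.002,-0.125,-0.002],[0.021,0,-0.002,-0.001,-0.125,-0.003],[0.021,0,-0.003,-0.001,-0.125,-0.002]]
```

Call:
jog_arm(
  targets=[
    [0.023, 0, -0.001, -0.001, -0.125, -0.002],
    [0.022, 0, -0.001, -0.001, -0.125, -0.003],
    [0.022, -0.001, -0.002, -0.001, -0.124, -0.002],
    [0.022, 0, -0.002, -0.001, -0.125, -0.002],
    [0.021, 0, -0.002, -0.002, -0.125, -0.002],
    [0.021, 0, -0.002, -0.001, -0.125, -0.003],
    [0.021, 0, -0.003, -0.001, -0.125, -0.002],
    [0, 0, 0, 0, 0, 0],
  ],
)

```text
clock: 18.45
tcp_pos: [0.5068, -0.3068, 0.4129]
tool_rot: [0.996, 0.085, -0.017, 0.009]
ft_force: [0.4, -0.3, -2.3]
opening: 0.0597
```

Run:
```python
from pp import *
C={n:viewer.camera(n) for n in('top','scene')}
c,b=C['top'],C['scene']
cv2.imwrite('pics/t13.png',np.hstack([cv2.resize(c['color'][180:380,330:530,::-1],None,fx=2,fy=2),cv2.resize(b['color'][0:200,150:350,::-1],None,fx=2,fy=2)]))
cv2.imwrite('pics/t13b.png',np.hstack([c['color'][:,:400,::-1],b['color'][:,:400,::-1]]))
for n in C:
    for d in viewer.search_frame('mat',n)[:2]:
        q,r=fit('mat',[(C[n],d['extent'])],0); print(n,d['conf'],np.round(q,4),np.round(r,1))
    hsv=cv2.cvtColor(C[n]['color'],cv2.COLOR_RGB2HSV)
    for d in viewer.cut_out('mat',n)[:2]:
        v,u=np.nonzero(d['region']); print('mask',n,ray(C[n],[u.mean(),v.mean()],.003))
plan([.616,-.119,.33],down(-1.396))
```

```text
top 0.74 [ 0.6154 -0.1166] [-1.   0.1  1.  -0.1]
mask top [ 0.61444921 -0.12061703  0.003     ]
mask top [ 0.50459601 -0.3221762   0.003     ]
scene 0.93 [ 0.6133 -0.1176] [-1.2  1.5  1.2 -1.4]
mask scene [ 0.61466148 -0.11815937  0.003     ]
t 18.8 F [ 0.2  0.3 -0.2] open 0.0601 tcp [ 0.5034 -0.3082  0.4121] tip [ 0.4985 -0.311   0.2572] q [-0.74  0.21  1.55 -0.04  1.39  0.67] rows needed 5 err [ 0.1126  0.1892 -0.0821] 0.038
[[0.029,-0.034,0.015,0.002,0.007,-0.002],[0.029,-0.034,0.015,0.003,0.007,-0.002],[0.029,-0.033,0.016,0.002,0.007,-0.002],[0.029,-0.034,0.016,0.003,0.006,-0.002],[0.028,-0.033,0.016,0.002,0.007,-0.002]]
```

View pics/t13.png

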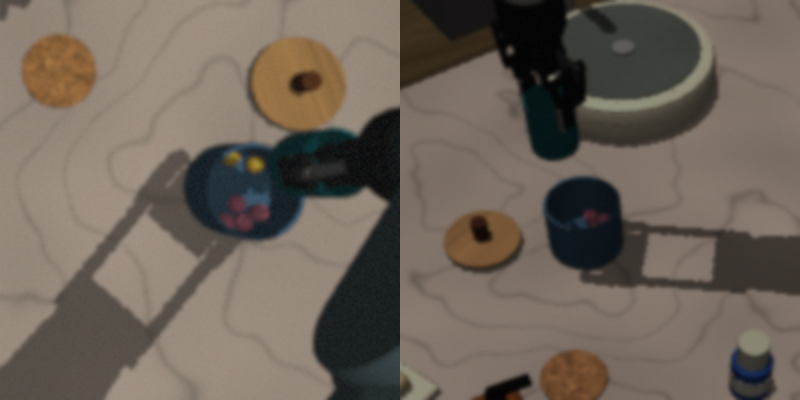

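View pics/t13b.png

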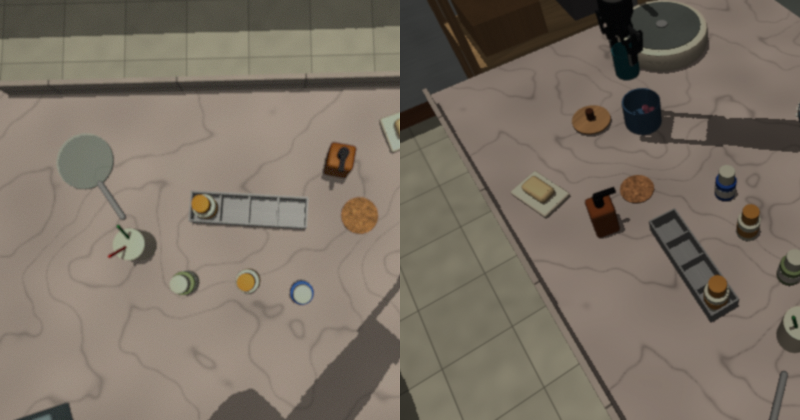

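Call:
jog_arm(
  targets=[
    [0.029, -0.034, 0.015, 0.002, 0.007, -0.002],
    [0.029, -0.034, 0.015, 0.003, 0.007, -0.002],
    [0.029, -0.033, 0.016, 0.002, 0.007, -0.002],
    [0.029, -0.034, 0.016, 0.003, 0.006, -0.002],
    [0.028, -0.033, 0.016, 0.002, 0.007, -0.002],
    [0, 0, 0, 0, 0, 0],
  ],
)

```text
clock: 19.35
tcp_pos: [0.6148, -0.1205, 0.3283]
tool_rot: [0.997, 0.079, 0.004, -0.0]
ft_force: [-0.2, -0.4, -0.8]
opening: 0.0598
```

Run:
```python
from pp import *
plan([.6165,-.119,.25],down(-1.396),grasp=0)
```

```text
t 19.4 F [-0.2 -0.4 -0.8] open 0.0598 tcp [ 0.6148 -0.1205  0.3283] tip [ 0.616  -0.1204  0.1733] q [-0.38  0.36  1.54  0.    1.23  1.03] rows needed 2 err [ 0.0017  0.0015 -0.0783] 0.018
[[0.001,-0.001,0.039,0,-0.004,-0.008],[0,0,0.039,0.001,-0.004,-0.008]]
```

Call:
jog_arm(
  targets=[
    [0.001, -0.001, 0.039, 0, -0.004, -0.008],
    [0, 0, 0.039, 0.001, -0.004, -0.008],
    [0, 0, 0.015, 0, 0, 0],
    [0, 0, 0, 0, 0, 0],
  ],
)

```text
clock: 19.75
tcp_pos: [0.6152, -0.1215, 0.2352]
tool_rot: [0.996, 0.087, 0.003, 0.0]
ft_force: [0.0, 0.7, -0.6]
opening: 0.0599
```

Run:
```python
from pp import *
plan([.6165,-.119,.221],down(-1.396),grasp=0)
```

```text
t 19.8 F [ 0.   0.7 -0.6] open 0.0599 tcp [ 0.6152 -0.1215  0.2352] tip [ 0.616  -0.1216  0.0802] q [-0.38  0.48  1.58  0.    1.07  1.01] rows needed 1 err [ 0.0013  0.0025 -0.0142] 0.005
[[0.002,-0.002,0.014,0.001,-0.005,-0.001]]
```

Call:
jog_arm(
  targets=[
    [0.002, -0.002, 0.012, 0.001, -0.005, -0.001],
    [0, 0, 0.003, 0, 0, 0],
    [0, 0, 0.002, 0, 0, 0],
    [0, 0, 0, 0, 0, 0],
  ],
)

```text
clock: 20.15
tcp_pos: [0.6182, -0.1217, 0.2221]
tool_rot: [0.996, 0.085, 0.003, 0.001]
ft_force: [0.2, -0.2, -0.7]
opening: 0.0598
```

Call:
jog_arm(
  targets=[
    [0, 0, 0.003, 0, 0, 0],
    [0, 0, 0.002, 0, 0, 0],
    [0, 0, 0, 0, 0, 0],
  ],
)

```text
clock: 20.45
tcp_pos: [0.6191, -0.122, 0.2188]
tool_rot: [0.996, 0.085, 0.005, 0.002]
ft_force: [-0.3, 1.2, -1.6]
opening: 0.0597
```

Call:
jog_arm(
  targets=[
    [0, 0, 0.002, 0, 0, 0],
    [0, 0, 0, 0, 0, 0],
  ],
)

```text
clock: 20.65
tcp_pos: [0.6199, -0.1221, 0.2187]
tool_rot: [0.996, 0.086, 0.006, 0.003]
ft_force: [-0.4, -0.1, 0.5]
opening: 0.0603
```

Call:
jog_arm(
  targets=[
    [0, 0, 0, 0, 0, 0],
    [0, 0, 0, 0, 0, 0],
    [0, 0, 0, 0, 0, 0],
    [0, 0, 0, 0, 0, 0],
  ],
  gripper=-1,
)

```text
clock: 21.05
tcp_pos: [0.6201, -0.122, 0.2189]
tool_rot: [0.996, 0.086, 0.006, 0.003]
ft_force: [-0.4, 0.4, -0.1]
opening: 0.0855
```

Call:
jog_arm(
  targets=[
    [0, 0, -0.03, 0, 0, 0],
    [0, 0, -0.05, 0, 0, 0],
    [0, 0, -0.05, 0, 0, 0],
  ],
)

```text
clock: 21.35
tcp_pos: [0.6156, -0.1206, 0.3417]
tool_rot: [0.996, 0.085, -0.003, -0.002]
ft_force: [1.1, -0.5, 0.4]
opening: 0.0853
```

Run:
```python
from pp import *
plan([.59,-.398,.34],down(-.593+.2))
```

```text
t 21.4 F [ 1.1 -0.5  0.4] open 0.0853 tcp [ 0.6156 -0.1206  0.3417] tip [ 0.6147 -0.1201  0.1867] q [-0.38  0.36  1.52  0.    1.27  1.02] rows needed 7 err [-0.0256 -0.2774 -0.0017] 1.007
[[-0.01,0.038,0,-0.001,0,-0.144],[-0.016,0.037,0,-0.001,0.001,-0.144],[-0.021,0.034,0.001,-0.001,0,-0.143],[-0.025,0.03,0,-0.001,0.001,-0.144],[-0.03,0.027,0,-0.001,0,-0.144],[-0.033,0.022,0,-0.001,0.001,-0.144],[-0.036,0.017,0.001,0,0,-0.144]]
```

Call:
jog_arm(
  targets=[
    [-0.01, 0.038, 0, -0.001, 0, -0.144],
    [-0.016, 0.037, 0, -0.001, 0.001, -0.144],
    [-0.021, 0.034, 0.001, -0.001, 0, -0.143],
    [-0.025, 0.03, 0, -0.001, 0.001, -0.144],
    [-0.03, 0.027, 0, -0.001, 0, -0.144],
    [-0.033, 0.022, 0, -0.001, 0.001, -0.144],
    [-0.036, 0.017, 0.001, 0, 0, -0.144],
    [0, 0, 0, 0, 0, 0],
  ],
  gripper=0,
)

```text
clock: 22.15
tcp_pos: [0.5953, -0.4076, 0.3526]
tool_rot: [0.82, 0.573, 0.004, 0.009]
ft_force: [-0.2, -0.3, -0.6]
opening: 0.0427
```

Run:
```python
from pp import *
c=viewer.camera('top');b=viewer.camera('scene')
cv2.imwrite('pics/t14.png',np.hstack([cv2.resize(c['color'][180:380,330:530,::-1],None,fx=2,fy=2),cv2.resize(b['color'][40:240,150:350,::-1],None,fx=2,fy=2)]))
plan([.5912,-.4006,.28],down(-.593+.2))
```

```text
t 22.2 F [ 0.   0.8 -0.2] open 0.0431 tcp [ 0.5964 -0.4034  0.3525] tip [ 0.599  -0.4044  0.1975] q [-0.76  0.53  1.25  0.01  1.34 -0.41] rows needed 2 err [-0.0052  0.0028 -0.0725] 0.043
[[0,-0.004,0.036,0.009,0,0.02],[0.001,-0.003,0.036,0.009,0,0.019]]
```

View pics/t14.png

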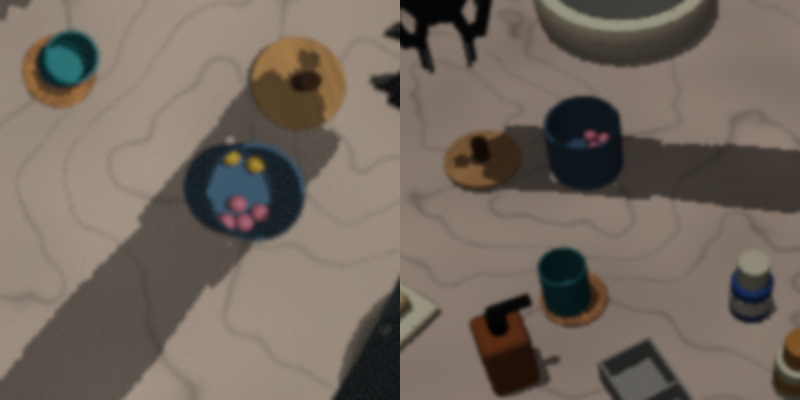

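Call:
jog_arm(
  targets=[
    [0, -0.004, 0.036, 0.009, 0, 0.02],
    [0.001, -0.003, 0.036, 0.009, 0, 0.019],
    [0, 0, 0.04, 0, 0, 0],
    [0, 0, 0.025, 0, 0, 0],
    [0, 0, 0, 0, 0, 0],
  ],
)

```text
clock: 22.75
tcp_pos: [0.5941, -0.3927, 0.214]
tool_rot: [0.832, 0.554, 0.001, 0.001]
ft_force: [-0.9, 1.1, -1.0]
opening: 0.0424
```

Run:
```python
from pp import *
plan([.5910,-.4005,.1965],down(-.593+.2))
```

```text
t 22.8 F [-0.9  1.1 -1. ] open 0.0424 tcp [ 0.5941 -0.3927  0.214 ] tip [ 0.5946 -0.3926  0.059 ] q [-0.75  0.67  1.34  0.    1.13 -0.36] rows needed 1 err [-0.0031 -0.0078 -0.0175] 0.004
[[-0.008,0,0.018,0.002,-0.001,-0.003]]
```

Call:
jog_arm(
  targets=[
    [-0.008, 0, 0.008, 0.002, -0.001, -0.003],
    [0, 0, 0.007, 0, 0, 0],
    [0, 0, 0, 0, 0, 0],
  ],
)

```text
clock: 23.05
tcp_pos: [0.5927, -0.3987, 0.2014]
tool_rot: [0.831, 0.556, 0.001, 0.001]
ft_force: [1.0, 1.0, -0.4]
opening: 0.0429
```

Run:
```python
from pp import *
plan([.5910,-.4005,.1965],down(-.593+.2))
```

```text
t 23.1 F [ 1.   1.  -0.4] open 0.0429 tcp [ 0.5927 -0.3987  0.2014] tip [ 0.5931 -0.399   0.0464] q [-0.76  0.69  1.33  0.    1.11 -0.37] rows needed 1 err [-0.0017 -0.0018 -0.0049] 0.004
[[-0.002,-0.001,0.005,0.003,0.001,0.002]]
```

Call:
jog_arm(
  targets=[
    [-0.002, -0.001, 0.004, 0.003, 0.001, 0.002],
    [0, 0, 0, 0, 0, 0],
  ],
)

```text
clock: 23.25
tcp_pos: [0.5916, -0.4009, 0.1997]
tool_rot: [0.832, 0.555, 0.001, 0.002]
ft_force: [-0.5, -0.4, -0.4]
opening: 0.0429
```

Call:
jog_arm(
  targets=[
    [0, 0, 0, 0, 0, 0],
    [0, 0, 0, 0, 0, 0],
    [0, 0, 0, 0, 0, 0],
    [0, 0, 0, 0, 0, 0],
  ],
  gripper=1,
)

```text
clock: 23.65
tcp_pos: [0.5919, -0.4016, 0.2015]
tool_rot: [0.832, 0.555, 0.001, 0.003]
ft_force: [-0.0, -0.4, -2.4]
opening: 0.0217
```

Call:
jog_arm(
  targets=[
    [0, 0, -0.03, 0, 0, 0],
    [0, 0, -0.05, 0, 0, 0],
    [0, 0, -0.05, 0, 0, 0],
    [0, 0, 0, 0, 0, 0],
  ],
)

```text
clock: 24.05
tcp_pos: [0.5905, -0.4005, 0.3312]
tool_rot: [0.832, 0.555, 0.0, -0.001]
ft_force: [0.4, -0.8, -1.7]
opening: 0.0216
```

Run:
```python
from pp import *
plan([.471,-.3165,.33],down(-.593+.2))
```

```text
t 24.1 F [ 0.4 -0.8 -1.7] open 0.0216 tcp [ 0.5905 -0.4005  0.3312] tip [ 0.5904 -0.4002  0.1762] q [-0.76  0.54  1.28  0.    1.32 -0.37] rows needed 3 err [-0.1195  0.084  -0.0012] 0.003
[[0.011,-0.048,0.001,-0.001,0,-0.001],[0.01,-0.047,0,0,-0.001,0],[0.011,-0.048,0,-0.001,0,-0.001]]
```

Call:
jog_arm(
  targets=[
    [0.011, -0.048, 0.001, -0.001, 0, -0.001],
    [0.01, -0.047, 0, 0, -0.001, 0],
    [0.011, -0.048, 0, -0.001, 0, -0.001],
    [0, 0, 0, 0, 0, 0],
    [0, 0, 0, 0, 0, 0],
  ],
)

```text
clock: 24.55
tcp_pos: [0.465, -0.3113, 0.3223]
tool_rot: [0.831, 0.556, -0.001, -0.005]
ft_force: [0.8, -0.8, -1.1]
opening: 0.022
```

Run:
```python
from pp import *
c=viewer.camera('top');b=viewer.camera('scene')
cv2.imwrite('pics/t15.png',np.hstack([cv2.resize(c['color'][180:380,330:530,::-1],None,fx=2,fy=2),cv2.resize(b['color'][40:240,150:350,::-1],None,fx=2,fy=2)]))
plan([.472,-.317,.295],down(-.593+.2))
```

```text
t 24.6 F [ 0.  -0.7 -0.5] open 0.0219 tcp [ 0.4658 -0.3119  0.3221] tip [ 0.4646 -0.3105  0.1671] q [-0.8   0.24  1.71  0.    1.2  -0.41] rows needed 1 err [ 0.0062 -0.0051 -0.0271] 0.011
[[-0.003,0.008,0.027,-0.01,-0.005,0.001]]
```

View pics/t15.png

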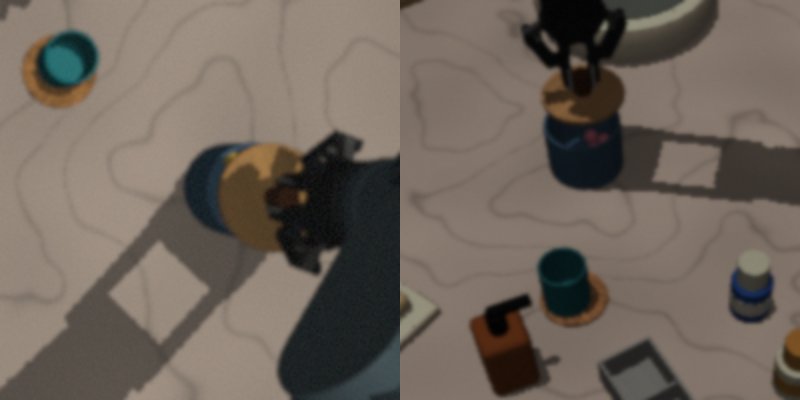

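Call:
jog_arm(
  targets=[
    [-0.003, 0.008, 0.02, -0.01, -0.005, 0.001],
    [0, 0, 0.004, 0, 0, 0],
    [0, 0, 0, 0, 0, 0],
  ],
)

```text
clock: 24.95
tcp_pos: [0.475, -0.3204, 0.2992]
tool_rot: [0.832, 0.555, 0.0, 0.003]
ft_force: [0.6, -0.2, -2.5]
opening: 0.0218
```

Run:
```python
from pp import *
plan([.472,-.317,.280],down(-.593+.2))
```

```text
t 24.9 F [ 0.6 -0.2 -2.5] open 0.0218 tcp [ 0.475  -0.3204  0.2992] tip [ 0.4756 -0.321   0.1442] q [-0.8   0.29  1.7  -0.    1.14 -0.41] rows needed 1 err [-0.003   0.0034 -0.0192] 0.005
[[0.002,-0.004,0.019,0.005,0.002,0]]
```

Call:
jog_arm(
  targets=[
    [0.002, -0.004, 0.01, 0.003, 0.002, 0],
    [0, 0, 0, 0, 0, 0],
    [0, 0, 0, 0, 0, 0],
  ],
)

```text
clock: 25.25
tcp_pos: [0.4728, -0.3176, 0.2895]
tool_rot: [0.832, 0.555, 0.001, 0.001]
ft_force: [0.7, -1.0, -1.6]
opening: 0.0218
```

Run:
```python
from pp import *
plan([.472,-.317,.274],down(-.593+.2))
```

```text
t 25.2 F [ 0.7 -1.  -1.6] open 0.0218 tcp [ 0.4728 -0.3176  0.2895] tip [ 0.4732 -0.3178  0.1345] q [-0.8   0.3   1.72  0.    1.13 -0.41] rows needed 1 err [-0.0008  0.0006 -0.0155] 0.002
[[0,-0.001,0.015,0.002,0,0]]
```

Call:
jog_arm(
  targets=[
    [0, -0.001, 0.006, 0.001, 0, 0],
    [0, 0, 0.005, 0, 0, 0],
    [0, 0, 0.003, 0, 0, 0],
    [0, 0, 0, 0, 0, 0],
  ],
)

```text
clock: 25.65
tcp_pos: [0.4719, -0.3171, 0.2749]
tool_rot: [0.832, 0.555, 0.0, 0.001]
ft_force: [-0.2, -0.8, -1.2]
opening: 0.0219
```

Call:
jog_arm(
  targets=[
    [0, 0, 0.003, 0, 0, 0],
    [0, 0, 0.001, 0, 0, 0],
    [0, 0, 0, 0, 0, 0],
  ],
)

```text
clock: 25.95
tcp_pos: [0.4723, -0.3175, 0.2733]
tool_rot: [0.831, 0.556, 0.0, 0.002]
ft_force: [0.0, 1.1, -1.6]
opening: 0.0217
```

Run:
```python
from pp import *
c=viewer.camera('top');b=viewer.camera('scene')
cv2.imwrite('pics/t16.png',np.hstack([cv2.resize(c['color'][180:380,330:530,::-1],None,fx=2,fy=2),cv2.resize(b['color'][40:240,150:350,::-1],None,fx=2,fy=2)]))
plan([.472,-.317,.274],down(-.593+.2))
```

```text
t 26.1 F [-0.3  0.1 -1.4] open 0.0219 tcp [ 0.4723 -0.3175  0.2731] tip [ 0.4727 -0.3179  0.1181] q [-0.8   0.32  1.73  0.    1.09 -0.41] rows needed 1 err [-0.0003  0.0005  0.0009] 0.004
[[0,0,-0.001,0.003,0.001,0]]
```

View pics/t16.png

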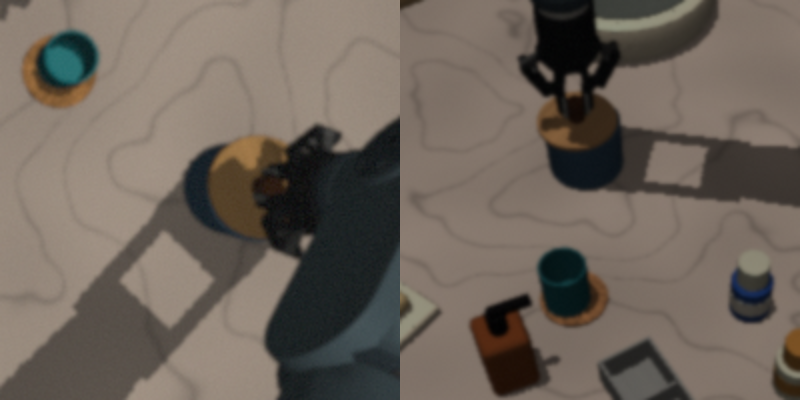

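Call:
jog_arm(
  targets=[
    [0, -0.002, 0.003, 0, 0, 0],
    [0, 0, 0.002, 0, 0, 0],
    [0, 0, 0, 0, 0, 0],
  ],
)

```text
clock: 26.35
tcp_pos: [0.4717, -0.3171, 0.2733]
tool_rot: [0.831, 0.556, 0.001, 0.004]
ft_force: [-1.9, 0.4, -2.0]
opening: 0.0218
```

Call:
jog_arm(
  targets=[
    [0, 0, 0, 0, 0, 0],
    [0, 0, 0, 0, 0, 0],
    [0, 0, 0, 0, 0, 0],
  ],
  gripper=0,
)

```text
clock: 26.65
tcp_pos: [0.472, -0.3174, 0.2733]
tool_rot: [0.831, 0.556, 0.001, 0.004]
ft_force: [-0.4, 0.1, -0.5]
opening: 0.0426
```

Call:
jog_arm(
  targets=[
    [0, 0, -0.03, 0, 0, 0],
    [0, 0, -0.05, 0, 0, 0],
    [0, 0, -0.04, 0, 0, 0],
  ],
)

```text
clock: 26.95
tcp_pos: [0.4696, -0.3156, 0.3882]
tool_rot: [0.832, 0.555, 0.0, -0.003]
ft_force: [0.3, -0.8, -0.2]
opening: 0.0428
```

Run:
```python
from pp import *
c=viewer.camera('top');b=viewer.camera('scene')
cv2.imwrite('pics/t17.png',np.hstack([cv2.resize(c['color'][180:380,330:530,::-1],None,fx=2,fy=2),cv2.resize(b['color'][40:240,150:350,::-1],None,fx=2,fy=2)]))
plan([.50,-.15,.36],down(-1.396))
```

```text
t 27.1 F [-0.  -0.2 -0.3] open 0.0428 tcp [ 0.4709 -0.3168  0.3932] tip [ 0.4716 -0.3172  0.2382] q [-0.8   0.17  1.64  0.    1.32 -0.41] rows needed 7 err [ 0.0291  0.1668 -0.0332] 1.003
[[0.024,-0.005,0.005,0.001,0,0.143],[0.022,-0.009,0.004,0,0,0.144],[0.021,-0.012,0.005,0.001,-0.001,0.143],[0.02,-0.014,0.005,0.001,0,0.143],[0.017,-0.018,0.005,0,0,0.144],[0.014,-0.019,0.004,0.001,-0.001,0.143],[0.011,-0.021,0.005,0.001,0,0.143]]
```

View pics/t17.png

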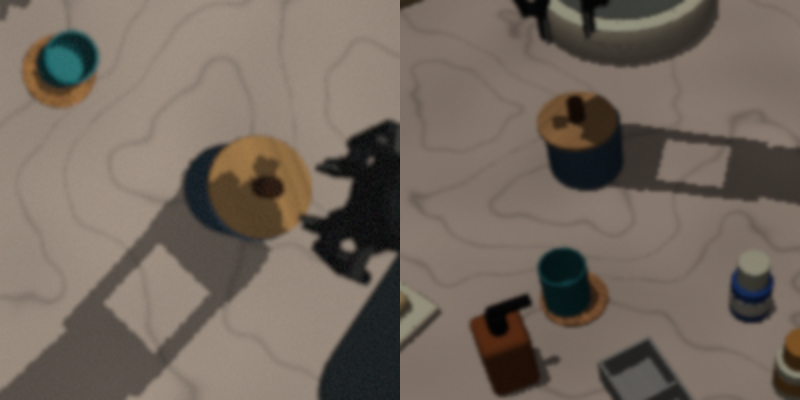

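Run:
```python
from pp import *
C={n:viewer.camera(n) for n in('top','scene')}
for th,m,z in [('cup','cup',.004),('mat','mat',0),('lid','lid',.08),('jar','jar',0)]:
    for n in C:
        for d in viewer.search_frame(th,n)[:1]:
            q,r=fit(m,[(C[n],d['extent'])],z); print(th,n,round(d['conf'],2),np.round(q,4),np.round(r,1))
sp={n:viewer.search_frame('spare1',n) for n in C}
for n in C:
    for d in sp[n]:
        q,r=fit('bottle',[(C[n],d['extent'])],0); print('sp',n,round(d['conf'],2),np.round(q,4),np.round(r,1))
ov={n:cv2.resize(C[n]['color'][:,:,::-1],None,fx=4,fy=4,interpolation=cv2.INTER_CUBIC) for n in C}
def draw(m,x,y,z,col=(0,255,0)):
    for n in C:
        X=M[m]+[x,y,z]
        for k in range(0,len(X),48): cv2.polylines(ov[n],[np.round(4*proj(C[n],X[k:k+48])+1.5).astype(int)],True,col,1)
draw('mat',.6145,-.118,0); draw('cup',.620,-.123,.004)
cv2.imwrite('pics/t18.png',np.hstack([ov['top'][720:1020,1300:1600],ov['scene'][590:890,780:1080]]))
```

```text
cup top 0.88 [ 0.6235 -0.1254] [-0.4  1.6  0.4 -2.1]
cup scene 0.66 [ 0.6179 -0.121 ] [-1.3  0.9  1.5 -1. ]
mat top 0.73 [ 0.6121 -0.1144] [-1.  -0.6  1.   0.6]
mat scene 0.5 [ 0.6146 -0.1164] [-2.1 -0.9  2.1  0.7]
lid top 0.82 [ 0.4779 -0.3182] [-0.1 -0.9  0.1  0.8]
lid scene 0.66 [ 0.4773 -0.3091] [-0.5  2.5  0.5 -1.8]
jar top 0.87 [ 0.4652 -0.2635] [-22.5  -3.    2.2   2.2]
jar scene 0.55 [ 0.4682 -0.3129] [ -2.5 -18.6   4.7   1.7]
sp top 0.95 [0.4336 0.0227] [ 0.5 -2.5 -0.5  1.7]
sp top 0.76 [0.4605 0.1501] [-0.7  0.4  0.8 -0.3]
sp scene 0.88 [0.4682 0.2949] [-4.1 -1.   2.   0.9]
sp scene 0.86 [0.4657 0.1491] [ 0.2 -1.6 -0.2  1.6]
sp scene 0.83 [0.4407 0.032 ] [-1.4 -0.8  1.2  0.8]
```

View pics/t18.png

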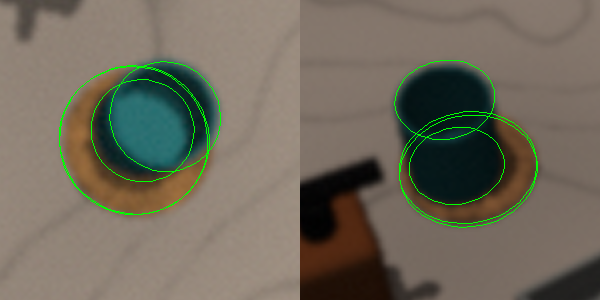

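Run:
```python
from pp import *
C={n:viewer.camera(n) for n in('top','scene')}
for n in C:
  for d in viewer.search_frame('lid',n)[:1]: print(n,d['extent'],fit('lid',[(C[n],d['extent'])],.08))
ov={n:cv2.resize(C[n]['color'][:,:,::-1],None,fx=4,fy=4,interpolation=cv2.INTER_CUBIC) for n in C}
def draw(m,x,y,z,col=(0,255,0)):
    for n in C:
        X=M[m]+[x,y,z]
        for k in range(0,len(X),48): cv2.polylines(ov[n],[np.round(4*proj(C[n],X[k:k+48])+1.5).astype(int)],True,col,1)
draw('jar',.469,-.316,0,(255,255,0)); draw('lid',.4745,-.314,.08)
cv2.imwrite('pics/t19.png',np.hstack([ov['top'][920:1270,1640:2040],ov['scene'][300:650,800:1200]]))
```

```text
top [432.5, 247.3, 484.1, 297.2] (array([ 0.47591917, -0.31563818]), array([-0.86115604, -1.16572083,  0.83834171,  1.07184851]))
scene [215.1, 84.0, 259.1, 119.2] (array([ 0.48057005, -0.31139006]), array([ 1.45868316,  2.79530274, -1.47827399, -1.33418979]))
```

View pics/t19.png

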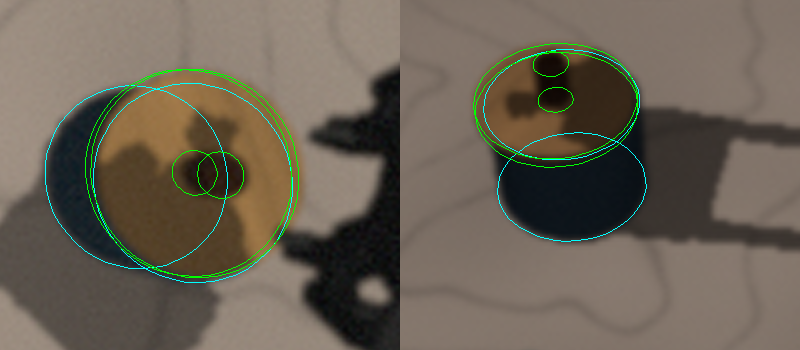

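Run:
```python
from pp import *
plan([.474,-.317,.275],down(-.593+.2),vmax=.04)
```

```text
t 27.9 F [-0.1  0.  -0. ] open 0.0427 tcp [ 0.4697 -0.3156  0.3867] tip [ 0.4691 -0.3147  0.2317] q [-0.8   0.18  1.65  0.    1.32 -0.41] rows needed 3 err [ 0.0043 -0.0014 -0.1117] 0.006
[[0,0.002,0.037,-0.002,-0.001,0],[0,0.001,0.037,-0.002,-0.001,0],[0,0.002,0.038,-0.001,-0.002,0]]
```

Call:
jog_arm(
  targets=[
    [0, 0.002, 0.037, -0.002, -0.001, 0],
    [0, 0.001, 0.037, -0.002, -0.001, 0],
    [0, 0.001, 0.028, -0.001, -0.001, 0],
    [0, 0, 0, 0, 0, 0],
  ],
)

```text
clock: 28.25
tcp_pos: [0.4742, -0.3176, 0.2844]
tool_rot: [0.831, 0.556, 0.001, 0.003]
ft_force: [-0.4, 0.8, 0.4]
opening: 0.0428
```

Run:
```python
from pp import *
plan([.474,-.317,.274],down(-.593+.2),vmax=.04)
```

```text
t 28.2 F [-0.4  0.8  0.4] open 0.0428 tcp [ 0.4742 -0.3176  0.2844] tip [ 0.4749 -0.3183  0.1294] q [-0.8   0.31  1.72  0.    1.11 -0.41] rows needed 1 err [-0.0002  0.0006 -0.0104] 0.006
[[0.001,0,0.01,0.006,0.002,0]]
```

Call:
jog_arm(
  targets=[
    [0.001, 0, 0.009, 0.006, 0.002, 0],
    [0, 0, 0, 0, 0, 0],
  ],
)

```text
clock: 28.45
tcp_pos: [0.475, -0.3171, 0.2763]
tool_rot: [0.832, 0.556, -0.0, 0.0]
ft_force: [0.1, 0.3, -0.5]
opening: 0.0426
```

Call:
jog_arm(
  targets=[
    [0, 0, 0, 0, 0, 0],
    [0, 0, 0, 0, 0, 0],
    [0, 0, 0, 0, 0, 0],
    [0, 0, 0, 0, 0, 0],
  ],
  gripper=1,
)

```text
clock: 28.85
tcp_pos: [0.4739, -0.3168, 0.28]
tool_rot: [0.831, 0.556, -0.002, -0.001]
ft_force: [0.2, 0.5, -2.5]
opening: 0.0215
```

Call:
jog_arm(
  targets=[
    [0, 0, -0.025, 0, 0, 0],
    [0, 0, 0, 0, 0, 0],
    [0, 0, 0, 0, 0, 0],
  ],
)

```text
clock: 29.15
tcp_pos: [0.4746, -0.3172, 0.3067]
tool_rot: [0.831, 0.556, -0.001, 0.0]
ft_force: [-0.1, -0.8, -1.8]
opening: 0.0216
```

Run:
```python
from pp import *
s=monitor.sense()
C={n:viewer.camera(n) for n in('top','scene')}
ov={n:cv2.resize(C[n]['color'][:,:,::-1],None,fx=4,fy=4,interpolation=cv2.INTER_CUBIC) for n in C}
def draw(m,x,y,z,col=(0,255,0)):
    for n in C:
        X=M[m]+[x,y,z]
        for k in range(0,len(X),48): cv2.polylines(ov[n],[np.round(4*proj(C[n],X[k:k+48])+1.5).astype(int)],True,col,1)
p=s['tcp_pos']
draw('jar',.469,-.316,0,(255,255,0)); draw('lid',p[0],p[1],p[2]-.1935)
cv2.imwrite('pics/t20.png',np.hstack([ov['top'][920:1270,1640:2040],ov['scene'][250:600,800:1200]]))
plan([.472,-.317,.274],down(-.593+.2))
```

```text
t 29.2 F [-0.1 -0.1 -1.5] open 0.0212 tcp [ 0.4747 -0.3174  0.3067] tip [ 0.4745 -0.3177  0.1517] q [-0.8   0.28  1.7  -0.    1.16 -0.4 ] rows needed 1 err [-0.0027  0.0004 -0.0327] 0.002
[[-0.001,-0.003,0.033,0,0.002,0.001]]
```

View pics/t20.png

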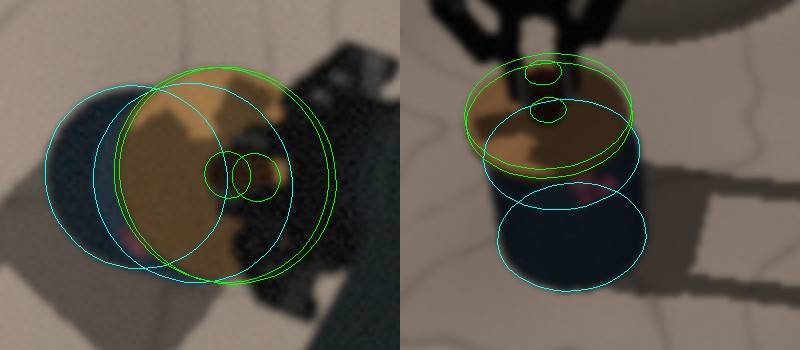

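Run:
```python
from pp import *
plan([.4695,-.3163,.296],down(-.593+.2))
```

```text
t 29.2 F [-0.1 -0.1 -1.5] open 0.0212 tcp [ 0.4747 -0.3174  0.3067] tip [ 0.4745 -0.3177  0.1517] q [-0.8   0.28  1.7  -0.    1.16 -0.4 ] rows needed 1 err [-0.0052  0.0011 -0.0107] 0.002
[[-0.001,-0.005,0.011,0,0.002,0.001]]
```

Call:
jog_arm(
  targets=[
    [-0.001, -0.005, 0.008, 0, 0.002, 0.001],
    [0, 0, 0, 0, 0, 0],
    [0, 0, 0, 0, 0, 0],
  ],
)

```text
clock: 29.55
tcp_pos: [0.4688, -0.3159, 0.2961]
tool_rot: [0.832, 0.555, -0.0, -0.001]
ft_force: [0.9, -0.5, -0.7]
opening: 0.0216
```

Run:
```python
from pp import *
plan([.4695,-.3163,.281],down(-.593+.2))
```

```text
t 29.6 F [ 0.9 -0.5 -0.7] open 0.0216 tcp [ 0.4688 -0.3159  0.2961] tip [ 0.4685 -0.3155  0.1411] q [-0.8   0.28  1.72 -0.    1.14 -0.41] rows needed 1 err [ 0.0007 -0.0004 -0.0151] 0.003
[[0,0.001,0.015,-0.003,-0.001,0]]
```

Call:
jog_arm(
  targets=[
    [0, 0.001, 0.006, -0.002, -0.001, 0],
    [0, 0, 0.005, 0, 0, 0],
    [0, 0, 0.004, 0, 0, 0],
    [0, 0, 0.003, 0, 0, 0],
    [0, 0, 0, 0, 0, 0],
  ],
)

```text
clock: 30.05
tcp_pos: [0.4701, -0.3164, 0.2787]
tool_rot: [0.832, 0.555, -0.0, -0.0]
ft_force: [0.5, -0.2, -2.6]
opening: 0.0216
```

Call:
jog_arm(
  targets=[
    [0, 0, 0.003, 0, 0, 0],
    [0, 0, 0, 0, 0, 0],
  ],
)

```text
clock: 30.25
tcp_pos: [0.4707, -0.3167, 0.2789]
tool_rot: [0.831, 0.556, -0.0, 0.0]
ft_force: [-0.5, -0.2, -1.3]
opening: 0.0216
```

Call:
jog_arm(
  targets=[
    [0, 0, 0.003, 0, 0, 0],
    [0, 0, 0, 0, 0, 0],
  ],
)

```text
clock: 30.45
tcp_pos: [0.4713, -0.317, 0.2787]
tool_rot: [0.831, 0.556, -0.0, 0.001]
ft_force: [0.1, -0.4, -1.3]
opening: 0.0216
```

Call:
jog_arm(
  targets=[
    [0, -0.002, 0, 0, 0, 0],
    [0, 0, 0, 0, 0, 0],
  ],
)

```text
clock: 30.65
tcp_pos: [0.4696, -0.3165, 0.2786]
tool_rot: [0.831, 0.556, -0.0, 0.002]
ft_force: [-0.4, 0.1, 1.3]
opening: 0.0213
```

Call:
jog_arm(
  targets=[
    [0, 0, 0, 0, 0, 0],
    [0, 0, 0, 0, 0, 0],
    [0, 0, 0, 0, 0, 0],
  ],
  gripper=0,
)

```text
clock: 30.95
tcp_pos: [0.4693, -0.3163, 0.2773]
tool_rot: [0.831, 0.556, -0.0, 0.001]
ft_force: [0.6, 0.1, -0.2]
opening: 0.0428
```

Call:
jog_arm(
  targets=[
    [0, 0, -0.03, 0, 0, 0],
    [0, 0, -0.05, 0, 0, 0],
    [0, 0, -0.04, 0, 0, 0],
  ],
)

```text
clock: 31.25
tcp_pos: [0.4675, -0.3147, 0.392]
tool_rot: [0.831, 0.556, -0.002, -0.007]
ft_force: [0.8, -1.2, 0.3]
opening: 0.0427
```

Run:
```python
from pp import *
C={n:viewer.camera(n) for n in('top','scene')}
ov={n:cv2.resize(C[n]['color'][:,:,::-1],None,fx=4,fy=4,interpolation=cv2.INTER_CUBIC) for n in C}
def draw(m,x,y,z,col=(0,255,0)):
    for n in C:
        X=M[m]+[x,y,z]
        for k in range(0,len(X),48): cv2.polylines(ov[n],[np.round(4*proj(C[n],X[k:k+48])+1.5).astype(int)],True,col,1)
draw('lid',.469,-.316,.08)
cv2.imwrite('pics/t21.png',np.hstack([ov['top'][920:1270,1640:2040],ov['scene'][300:650,800:1200]]))
cv2.imwrite('pics/t22.png',ov['top'][1000:1300,600:1400])
plan([.445,.00,.36],down(-1.571))
for n in C:
  for d in viewer.search_frame('spare1',n):
        q,r=fit('bottle',[(C[n],d['extent'])],0); print('sp',n,round(d['conf'],2),np.round(q,4),np.round(r,1))
```

```text
t 31.4 F [ 0.9 -0.7 -0. ] open 0.0427 tcp [ 0.4688 -0.3159  0.3969] tip [ 0.4683 -0.3156  0.2419] q [-0.8   0.17  1.64 -0.    1.34 -0.41] rows needed 9 err [-0.0238  0.3159 -0.0369] 1.179
[[0.031,-0.016,0.004,0,0,0.131],[0.03,-0.02,0.004,-0.001,0,0.131],[0.026,-0.023,0.005,0,0,0.131],[0.023,-0.027,0.004,0,0.001,0.131],[0.019,-0.029,0.004,-0.001,0,0.131],[0.015,-0.032,0.004,0,0,0.131],[0.011,-0.033,0.004,-0.001,0,0.131],[0.007,-0.035,0.004,0,0,0.131]]
sp top 0.92 [0.4362 0.0212] [ 2.1 -1.5 -1.6  1.2]
sp top 0.8 [0.4558 0.2925] [-1.5  0.3  2.4 -0.3]
sp top 0.7 [0.4665 0.1442] [ 1.5  2.  -1.9 -1.5]
sp scene 0.94 [0.4361 0.0243] [-0.9  0.3  0.9 -0.3]
sp scene 0.73 [0.4661 0.1486] [-0.3  0.8  0.3 -0.8]
sp scene 0.68 [0.4625 0.294 ] [-1.7  2.2  1.3 -2.9]
```

View pics/t21.png

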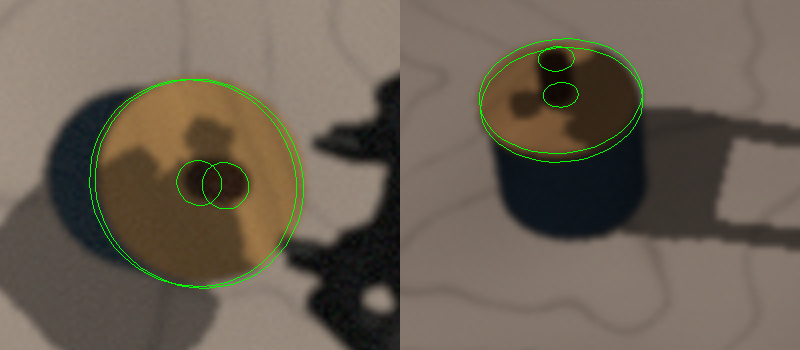

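View pics/t22.png

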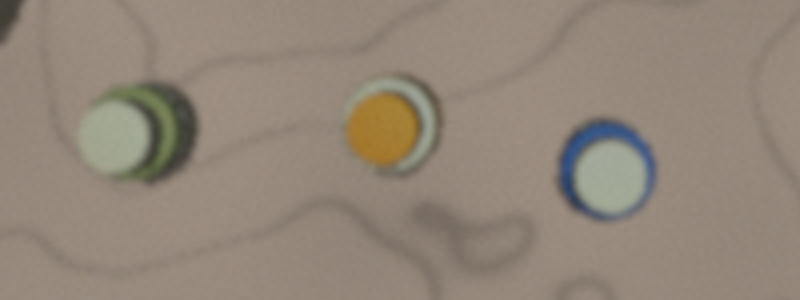

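Run:
```python
from pp import *
c=viewer.camera('top')
for n,u in (('blue',(302.4,294.0)),('orange',(245.5,282.3)),('green',(178.8,284.3)),('stocked',(200.5,204))):
    print(n,ray(c,u,.095 if n!='stocked' else .099))
```

```text
blue [0.435652   0.02467729 0.095     ]
orange [0.46275421 0.14692365 0.095     ]
green [0.4611023  0.29156848 0.095     ]
stocked [0.63491909 0.24375987 0.099     ]
```

Run:
```python
from pp import *
plan([.4357,.0242,.30],down(-.08),vmax=.048)
```

```text
t 31.5 F [-0.6  0.4 -0.4] open 0.0426 tcp [ 0.4673 -0.3145  0.3899] tip [ 0.4657 -0.313   0.2349] q [-0.8   0.17  1.65 -0.    1.34 -0.41] rows needed 8 err [-0.0316  0.3387 -0.0899] 0.313
[[0.038,-0.02,0.012,-0.002,-0.001,-0.039],[0.038,-0.018,0.011,-0.001,-0.001,-0.039],[0.039,-0.017,0.012,-0.002,-0.001,-0.039],[0.039,-0.015,0.011,-0.001,-0.001,-0.039],[0.041,-0.014,0.012,-0.002,-0.001,-0.039],[0.04,-0.012,0.011,-0.002,-0.001,-0.04],[0.042,-0.01,0.012,-0.001,-0.001,-0.039],[0.041,-0.009,0.011,-0.002,0,-0.039]]
```

Call:
jog_arm(
  targets=[
    [0.038, -0.02, 0.012, -0.002, -0.001, -0.039],
    [0.038, -0.018, 0.011, -0.001, -0.001, -0.039],
    [0.039, -0.017, 0.012, -0.002, -0.001, -0.039],
    [0.039, -0.015, 0.011, -0.001, -0.001, -0.039],
    [0.041, -0.014, 0.012, -0.002, -0.001, -0.039],
    [0.04, -0.012, 0.011, -0.002, -0.001, -0.04],
    [0.042, -0.01, 0.012, -0.001, -0.001, -0.039],
    [0.041, -0.009, 0.011, -0.002, 0, -0.039],
  ],
  gripper=-1,
)

```text
clock: 32.3
tcp_pos: [0.428, 0.0326, 0.2847]
tool_rot: [0.734, 0.679, -0.004, -0.009]
ft_force: [1.7, 0.8, -0.5]
opening: 0.0852
```

Run:
```python
from pp import *
plan([.4357,.0242,.27],down(-.08),vmax=.048)
```

```text
t 32.3 F [ 1.7  0.8 -0.5] open 0.0852 tcp [0.428  0.0326 0.2847] tip [0.4252 0.0339 0.1297] q [-0.2   0.01  2.06  0.01  1.09 -0.13] rows needed 1 err [ 0.0077 -0.0084 -0.0147] 0.02
[[-0.008,0.009,0.014,-0.018,-0.007,0.001]]
```

Call:
jog_arm(
  targets=[
    [-0.008, 0.009, 0.014, -0.018, -0.007, 0.001],
    [0, 0, 0, 0, 0, 0],
    [0, 0, 0, 0, 0, 0],
  ],
)

```text
clock: 32.6
tcp_pos: [0.4311, 0.0308, 0.264]
tool_rot: [0.731, 0.682, -0.004, -0.006]
ft_force: [-0.0, 0.2, 0.7]
opening: 0.0852
```

Run:
```python
from pp import *
C={n:viewer.camera(n) for n in('scene',)}
cv2.imwrite('pics/t23.png',cv2.resize(C['scene']['color'][120:320,200:440,::-1],None,fx=3,fy=3))
plan([.4357,.0242,.236],down(-.08),vmax=.048)
```

```text
t 32.6 F [-0.3  0.2 -0.6] open 0.0856 tcp [0.4312 0.0304 0.2641] tip [0.429  0.0311 0.1091] q [-0.21  0.05  2.07  0.    1.04 -0.14] rows needed 1 err [ 0.0045 -0.0062 -0.0281] 0.018
[[-0.006,0.005,0.028,-0.014,-0.003,0.01]]
```

View pics/t23.png

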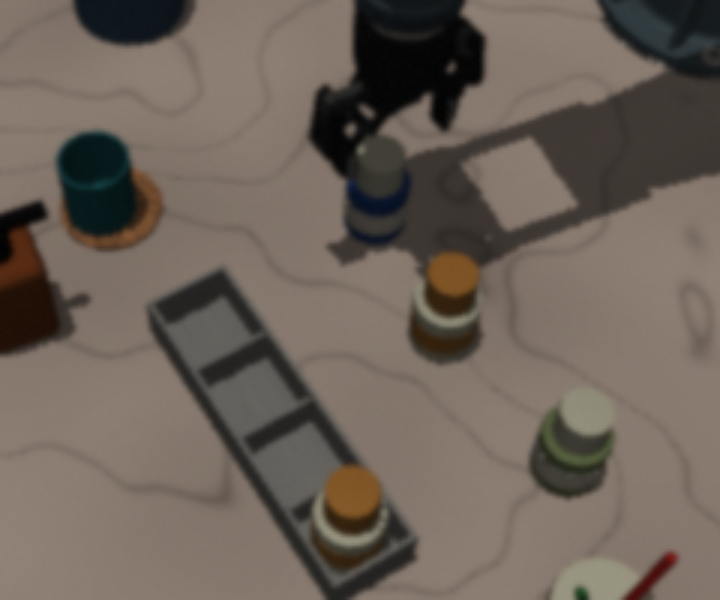

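Call:
jog_arm(
  targets=[
    [-0.006, 0.005, 0.008, -0.014, -0.003, 0.01],
    [0, 0, 0, 0, 0, 0],
  ],
)

```text
clock: 32.85
tcp_pos: [0.4357, 0.0227, 0.2563]
tool_rot: [0.736, 0.677, -0.0, -0.0]
ft_force: [-0.1, -0.1, 0.2]
opening: 0.0858
```

Run:
```python
from pp import *
plan([.4357,.0242,.236],down(-.08),vmax=.048)
```

```text
t 32.9 F [-0.1 -0.1  0.2] open 0.0858 tcp [0.4357 0.0227 0.2563] tip [0.4357 0.0228 0.1013] q [-0.22  0.07  2.06  0.    1.   -0.14] rows needed 1 err [-0.      0.0015 -0.0203] 0.003
[[0.001,0,0.02,0,0,-0.003]]
```

Call:
jog_arm(
  targets=[
    [0.001, 0, 0.018, 0, 0, -0.003],
    [0, 0, 0, 0, 0, 0],
  ],
)

```text
clock: 33.05
tcp_pos: [0.4362, 0.0223, 0.2393]
tool_rot: [0.736, 0.677, 0.0, -0.0]
ft_force: [-0.0, -0.0, 0.1]
opening: 0.0855
```

Run:
```python
from pp import *
plan([.4357,.0242,.236],down(-.08),vmax=.048)
```

```text
t 33.0 F [-0.  -0.   0.1] open 0.0855 tcp [0.4362 0.0223 0.2393] tip [0.4362 0.0224 0.0843] q [-0.22  0.11  2.07  0.    0.96 -0.14] rows needed 1 err [-0.0005  0.0019 -0.0033] 0.003
[[0.002,-0.001,0.003,0,0,-0.003]]
```

Call:
jog_arm(
  targets=[
    [0.002, 0, 0.003, 0, 0, -0.003],
    [0, 0, 0, 0, 0, 0],
  ],
)

```text
clock: 33.25
tcp_pos: [0.4369, 0.0237, 0.2376]
tool_rot: [0.736, 0.677, 0.0, 0.0]
ft_force: [-0.2, 0.2, -0.4]
opening: 0.0856
```

Call:
jog_arm(
  targets=[
    [0, 0, 0, 0, 0, 0],
    [0, 0, 0, 0, 0, 0],
    [0, 0, 0, 0, 0, 0],
    [0, 0, 0, 0, 0, 0],
    [0, 0, 0, 0, 0, 0],
  ],
  gripper=1,
)

```text
clock: 33.75
tcp_pos: [0.4374, 0.0236, 0.2395]
tool_rot: [0.735, 0.678, 0.001, 0.001]
ft_force: [0.5, -0.7, -1.6]
opening: 0.0386
```

Call:
jog_arm(
  targets=[
    [0, 0, -0.03, 0, 0, 0],
    [0, 0, -0.04, 0, 0, 0],
    [0, 0, -0.01, 0, 0, 0],
    [0, 0, 0, 0, 0, 0],
  ],
)

```text
clock: 34.15
tcp_pos: [0.4361, 0.0239, 0.3198]
tool_rot: [0.735, 0.678, -0.0, -0.001]
ft_force: [-0.4, 0.3, -2.8]
opening: 0.0383
```

Run:
```python
from pp import *
plan([.622,.042,.315],down(-.08),vmax=.045)
```

```text
t 34.1 F [-0.4  0.3 -2.8] open 0.0383 tcp [0.4361 0.0239 0.3198] tip [0.4358 0.0241 0.1648] q [-0.22 -0.04  2.02  0.    1.16 -0.14] rows needed 5 err [ 0.1859  0.0181 -0.0048] 0.003
[[0.007,0.037,0.001,0,0,0],[0.006,0.037,0.001,-0.001,0,-0.001],[0.007,0.036,0.001,0,0,0],[0.007,0.037,0.001,0,-0.001,0],[0.006,0.037,0.001,-0.001,0,-0.001]]
```

Call:
jog_arm(
  targets=[
    [0.007, 0.037, 0.001, 0, 0, 0],
    [0.006, 0.037, 0.001, -0.001, 0, -0.001],
    [0.007, 0.036, 0.001, 0, 0, 0],
    [0.007, 0.037, 0.001, 0, -0.001, 0],
    [0.006, 0.034, 0.001, -0.001, 0, -0.001],
    [0, 0, 0, 0, 0, 0],
    [0, 0, 0, 0, 0, 0],
  ],
)

```text
clock: 34.85
tcp_pos: [0.6211, 0.0435, 0.2985]
tool_rot: [0.735, 0.678, -0.005, -0.006]
ft_force: [-0.6, 0.4, -1.8]
opening: 0.0385
```

```bash
cat > bot.py <<'E'
from pp import *
import sys
# overlay of held bottle and caddy
C={n:viewer.camera(n) for n in('top','scene')}
ov={n:cv2.resize(C[n]['color'][:,:,::-1],None,fx=4,fy=4,interpolation=cv2.INTER_CUBIC) for n in C}
s=monitor.sense();p=s['tcp_pos'];R=Rn.from_quat(s['tool_rot']).as_matrix()
off=float(sys.argv[1])
o=p+R[:,2]*off
def draw(m,o,col=(0,255,0)):
    for n in C:
        X=M[m]+o
        for k in range(0,len(X),48): cv2.polylines(ov[n],[np.round(4*proj(C[n],X[k:k+48])+1.5).astype(int)],True,col,1)
draw('bottle',o)
cx,cy,th=.6302,.1438,-.080
Rz_=Rn.from_euler('z',th).as_matrix()
for k in range(4):
    yy=.102-.068*k
    for z in(.004,.045):
        q=np.array([[a,b+yy,0] for a,b in((-.032,-.032),(.032,-.032),(.032,.032),(-.032,.032))])@Rz_.T+[cx,cy,z]
        for n in C: cv2.polylines(ov[n],[np.round(4*proj(C[n],q)+1.5).astype(int)],True,(255,255,0) if z<.01 else (0,0,255),1)
t=ov['top'][640:1000,740:1260];b=ov['scene'][780:1300,980:1380]
cv2.imwrite('pics/%s.png'%sys.argv[2],np.hstack([cv2.resize(t,(400,277)),np.zeros((277,5,3),np.uint8),cv2.resize(b,(395,277))][:1]+[]) if 0 else b)
cv2.imwrite('pics/%st.png'%sys.argv[2],t)
E
python3 bot.py .2395 b1; python3 -c "
from pp import *
plan([.622,.042,.26],down(-.08),vmax=.045)"
```

```text
t 35.0 F [ 0.8  0.3 -1.8] open 0.0388 tcp [0.6205 0.0434 0.2992] tip [0.618  0.0437 0.1442] q [-0.12  0.4   1.56 -0.    1.2  -0.04] rows needed 1 err [ 0.0015 -0.0014 -0.0392] 0.016
[[-0.001,0.002,0.039,-0.016,0,-0.001]]
```

View pics/b1.png

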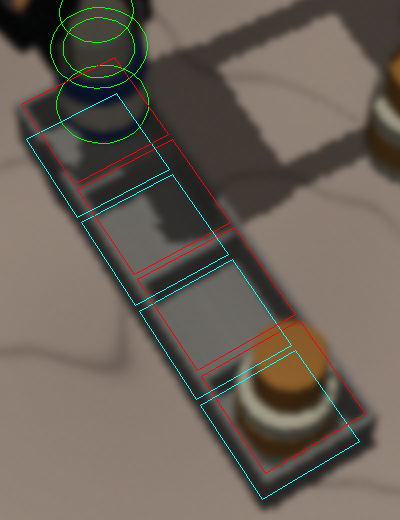

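View pics/b1t.png

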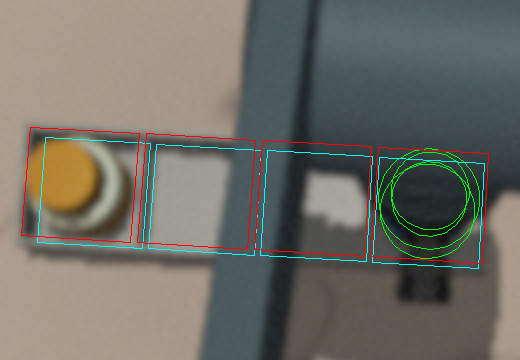

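Run:
```python
from pp import *
C={n:viewer.camera(n) for n in('top','scene')}
im={n:cv2.imread(f'pics/{n}0.png') for n in C}
def ovl(cx,cy,th):
    ov={n:cv2.resize(im[n],None,fx=6,fy=6,interpolation=cv2.INTER_CUBIC) for n in C}
    Rz_=Rn.from_euler('z',th).as_matrix()
    for w,l,z,col in((.036,.138,.045,(0,255,0)),(.036,.138,0,(0,255,255))):
        q=np.array([[a,b,0] for a,b in((-w,-l),(w,-l),(w,l),(-w,l))])@Rz_.T+[cx,cy,z]
        for n in C: cv2.polylines(ov[n],[np.round(6*proj(C[n],q)+2.5).astype(int)],True,col,1)
    for k in range(4):
        yy=.102-.068*k
        for z in(.045,):
            q=np.array([[a,b+yy,0] for a,b in((-.032,-.032),(.032,-.032),(.032,.032),(-.032,.032))])@Rz_.T+[cx,cy,z]
            for n in C: cv2.polylines(ov[n],[np.round(6*proj(C[n],q)+2.5).astype(int)],True,(0,0,255),1)
    return ov
o=ovl(.6285,.142,-.080)
cv2.imwrite('pics/d1.png',o['top'][1110:1410,1110:1890]); cv2.imwrite('pics/d2.png',o['scene'][1230:1920,1470:2070])
```

```text
(no output)
```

View pics/d1.png

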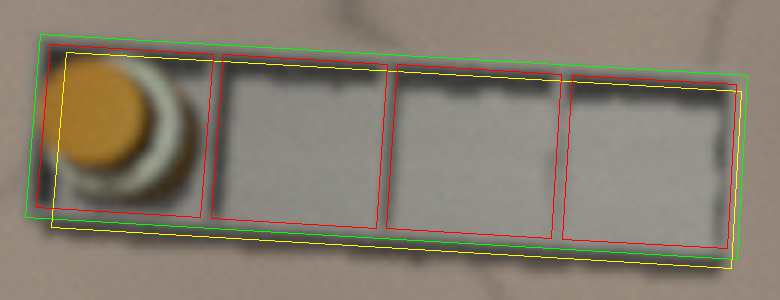

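View pics/d2.png

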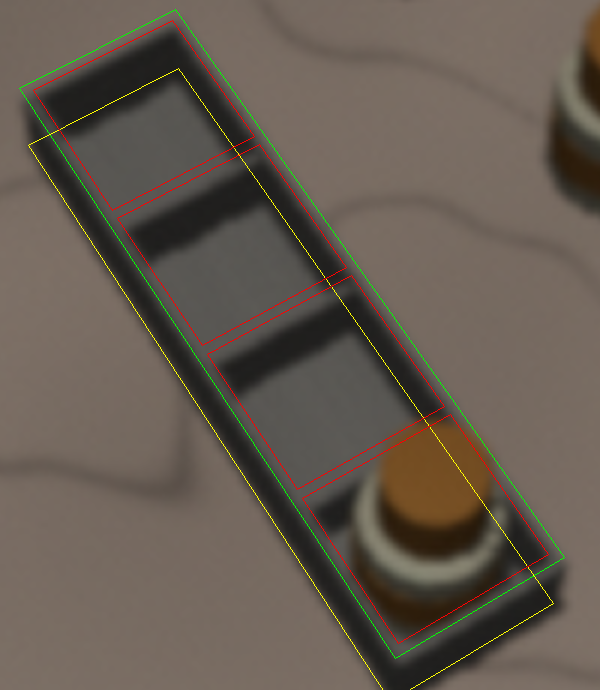

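```bash
python3 -c "
from pp import *
plan([.6198,.041,.285],down(-.08),vmax=.045)"
```

```text
t 35.0 F [ 0.5  0.  -1.4] open 0.0388 tcp [0.6206 0.0434 0.3008] tip [0.6186 0.0436 0.1458] q [-0.12  0.39  1.56 -0.    1.2  -0.04] rows needed 1 err [-0.0008 -0.0024 -0.0158] 0.014
[[-0.002,0,0.016,-0.013,0,-0.001]]
```

Call:
jog_arm(
  targets=[
    [-0.002, 0, 0.006, -0.013, 0, -0.001],
    [0, 0, 0, 0, 0, 0],
    [0, 0, 0, 0, 0, 0],
  ],
)

```text
clock: 35.35
tcp_pos: [0.619, 0.041, 0.2954]
tool_rot: [0.735, 0.678, 0.001, 0.001]
ft_force: [0.8, -0.7, -1.7]
opening: 0.0385
```

```bash
python3 -c "
from pp import *
plan([.6198,.041,.275],down(-.08),vmax=.045)"
```

```text
t 35.4 F [ 0.8 -0.7 -1.7] open 0.0385 tcp [0.619  0.041  0.2954] tip [0.6194 0.041  0.1404] q [-0.12  0.39  1.58  0.    1.17 -0.04] rows needed 1 err [ 0.0008 -0.     -0.0204] 0.002
[[0,0.001,0.02,0.002,0,0]]
```

Descend; floor contact is expected near TCP z ≈ 0.2435.

Call:
jog_arm(
  targets=[
    [0, 0.001, 0.012, 0.002, 0, 0],
    [0, 0, 0.012, 0, 0, 0],
    [0, 0, 0.01, 0, 0, 0],
    [0, 0, 0.008, 0, 0, 0],
    [0, 0, 0, 0, 0, 0],
  ],
)

```text
clock: 35.85
tcp_pos: [0.6195, 0.0409, 0.2493]
tool_rot: [0.735, 0.678, -0.0, -0.0]
ft_force: [-0.0, -0.6, -1.6]
opening: 0.0384
```

```bash
python3 -c "
from pp import *
plan([.6198,.041,.243],down(-.08),vmax=.045)"
```

```text
t 35.9 F [-0.  -0.6 -1.6] open 0.0384 tcp [0.6195 0.0409 0.2493] tip [0.6193 0.0409 0.0943] q [-0.13  0.45  1.59  0.    1.09 -0.04] rows needed 1 err [ 0.0003  0.0001 -0.0063] 0.001
[[0,0,0.006,-0.001,0,-0.001]]
```

Call:
jog_arm(
  targets=[
    [0, 0, 0.004, 0, 0, 0],
    [0, 0, 0.003, 0, 0, 0],
    [0, 0, 0.002, 0, 0, 0],
    [0, 0, 0, 0, 0, 0],
  ],
)

```text
clock: 36.25
tcp_pos: [0.6202, 0.0411, 0.2443]
tool_rot: [0.735, 0.678, -0.0, -0.0]
ft_force: [-0.3, -0.2, -2.1]
opening: 0.0387
```

Call:
jog_arm(
  targets=[
    [0, 0, 0, 0, 0, 0],
    [0, 0, 0, 0, 0, 0],
    [0, 0, 0, 0, 0, 0],
    [0, 0, 0, 0, 0, 0],
  ],
  gripper=-1,
)

```text
clock: 36.65
tcp_pos: [0.621, 0.041, 0.2453]
tool_rot: [0.735, 0.678, 0.001, 0.001]
ft_force: [1.1, 0.2, 0.3]
opening: 0.0854
```

Call:
jog_arm(
  targets=[
    [0, 0, -0.03, 0, 0, 0],
    [0, 0, -0.04, 0, 0, 0],
  ],
)

```text
clock: 36.85
tcp_pos: [0.6184, 0.0411, 0.3096]
tool_rot: [0.735, 0.678, -0.004, -0.004]
ft_force: [0.7, 0.0, 0.4]
opening: 0.0855
```

```bash
python3 -c "
from pp import *
b=viewer.camera('scene')
cv2.imwrite('pics/t24.png',cv2.resize(b['color'][160:330,210:430,::-1],None,fx=3,fy=3))
plan([.464,.1475,.30],down(-.08),vmax=.045)"
```

```text
t 36.9 F [3.8 0.3 4.3] open 0.0851 tcp [0.6208 0.0411 0.318 ] tip [0.6207 0.0411 0.163 ] q [-0.12  0.37  1.56 -0.    1.22 -0.04] rows needed 5 err [-0.1568  0.1064 -0.018 ] 0.0
[[0.019,-0.033,0.004,0,0,0],[0.018,-0.033,0.003,0,0,0],[0.019,-0.033,0.004,0,0,0],[0.019,-0.033,0.003,0,0,0],[0.019,-0.033,0.004,0,0,0]]
```

View pics/t24.png

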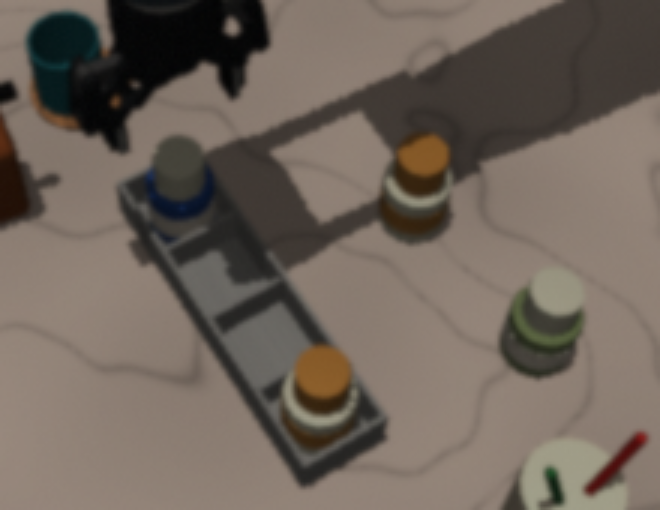

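Call:
jog_arm(
  targets=[
    [0.019, -0.033, 0.004, 0, 0, 0],
    [0.018, -0.033, 0.003, 0, 0, 0],
    [0.019, -0.033, 0.004, 0, 0, 0],
    [0.019, -0.033, 0.003, 0, 0, 0],
    [0.019, -0.03, 0, 0, 0, 0],
    [0, 0, 0, 0, 0, 0],
    [0, 0, 0, 0, 0, 0],
  ],
)

```text
clock: 37.6
tcp_pos: [0.4638, 0.1499, 0.3062]
tool_rot: [0.735, 0.678, 0.004, 0.005]
ft_force: [0.5, 0.3, 0.4]
opening: 0.0851
```

```bash
python3 -c "
from pp import *
C={n:viewer.camera(n) for n in('top','scene')}
for n in C:
  for d in viewer.search_frame('spare1',n):
        q,r=fit('bottle',[(C[n],d['extent'])],0); print('sp',n,round(d['conf'],2),np.round(q,4),np.round(r,1))
plan([.464,.1475,.27],down(-.08),vmax=.045)"
```

```text
sp top 0.76 [0.6161 0.0416] [ 1.3 -1.6 -1.3  2.1]
sp scene 0.96 [0.4652 0.2978] [-1.1  0.8  0.9 -0.9]
sp scene 0.88 [0.4647 0.1469] [-1.6 -2.3  1.4  1.9]
sp scene 0.75 [0.6124 0.0394] [-1.  -0.5  1.1  0.4]
sp scene 0.21 [ 0.7405 -0.0701] [ 2.7  9.4 -5.  -3.3]
t 37.8 F [ 0.7 -0.5  0.5] open 0.0852 tcp [0.4648 0.149  0.306 ] tip [0.4666 0.1489 0.151 ] q [ 0.07  0.1   1.91 -0.    1.12  0.15] rows needed 1 err [-0.0008 -0.0015 -0.036 ] 0.013
[[-0.002,-0.001,0.036,0.012,0,-0.004]]
```

Call:
jog_arm(
  targets=[
    [-0.001, -0.001, 0.03, 0.012, 0, -0.004],
    [0, 0, 0.02, 0, 0, 0],
    [0, 0, 0, 0, 0, 0],
    [0, 0, 0, 0, 0, 0],
  ],
)

```text
clock: 38.2
tcp_pos: [0.4682, 0.1457, 0.2561]
tool_rot: [0.736, 0.677, 0.002, 0.001]
ft_force: [0.9, 0.1, 0.8]
opening: 0.0854
```

```bash
python3 -c "
from pp import *
plan([.464,.1472,.237],down(-.08),vmax=.045)"
```

```text
t 38.2 F [0.9 0.1 0.8] open 0.0854 tcp [0.4682 0.1457 0.2561] tip [0.4688 0.1457 0.1011] q [ 0.06  0.19  1.93 -0.    1.02  0.14] rows needed 1 err [-0.0042  0.0015 -0.0191] 0.006
[[0.001,-0.004,0.019,0.004,0,-0.004]]
```

Call:
jog_arm(
  targets=[
    [0.001, -0.004, 0.017, 0.004, 0, -0.004],
    [0, 0, 0, 0, 0, 0],
  ],
)

```text
clock: 38.4
tcp_pos: [0.4659, 0.1465, 0.2407]
tool_rot: [0.735, 0.678, 0.001, 0.001]
ft_force: [0.8, 0.1, -0.7]
opening: 0.0857
```

```bash
python3 -c "
from pp import *
plan([.464,.1472,.237],down(-.08),vmax=.045)"
```

```text
t 38.4 F [ 0.8  0.1 -0.7] open 0.0857 tcp [0.4659 0.1465 0.2407] tip [0.4663 0.1466 0.0857] q [0.06 0.21 1.94 0.   0.98 0.14] rows needed 1 err [-0.0019  0.0007 -0.0037] 0.003
[[0.001,-0.002,0.004,0.003,-0.001,-0.001]]
```

Call:
jog_arm(
  targets=[
    [0.001, -0.002, 0.003, 0.003, -0.001, -0.001],
    [0, 0, 0, 0, 0, 0],
  ],
)

```text
clock: 38.6
tcp_pos: [0.4653, 0.1476, 0.2397]
tool_rot: [0.735, 0.678, 0.001, 0.001]
ft_force: [-0.9, 0.1, 0.2]
opening: 0.085
```

Call:
jog_arm(
  targets=[
    [0, 0, 0, 0, 0, 0],
    [0, 0, 0, 0, 0, 0],
    [0, 0, 0, 0, 0, 0],
    [0, 0, 0, 0, 0, 0],
    [0, 0, 0, 0, 0, 0],
  ],
  gripper=1,
)

```text
clock: 39.1
tcp_pos: [0.4663, 0.1477, 0.2421]
tool_rot: [0.735, 0.678, 0.002, 0.002]
ft_force: [0.0, -1.1, -1.6]
opening: 0.0389
```

Call:
jog_arm(
  targets=[
    [0, 0, -0.03, 0, 0, 0],
    [0, 0, -0.04, 0, 0, 0],
    [0, 0, -0.01, 0, 0, 0],
    [0, 0, 0, 0, 0, 0],
  ],
)

```text
clock: 39.5
tcp_pos: [0.4647, 0.1476, 0.3222]
tool_rot: [0.735, 0.678, 0.0, 0.001]
ft_force: [0.7, 0.3, -2.1]
opening: 0.0389
```

```bash
python3 -c "
from pp import *
plan([.6252,.1086,.318],down(-.08),vmax=.045)"
```

```text
t 39.5 F [ 0.7  0.3 -2.1] open 0.0389 tcp [0.4647 0.1476 0.3222] tip [0.4649 0.1475 0.1672] q [ 0.06  0.08  1.9  -0.    1.16  0.14] rows needed 4 err [ 0.1605 -0.039  -0.0042] 0.001
[[-0.006,0.041,0.001,0,0,0],[-0.007,0.041,0.001,0.001,0,0],[-0.006,0.04,0.001,0,0,-0.001],[-0.007,0.041,0.001,0,0,0]]
```

Call:
jog_arm(
  targets=[
    [-0.006, 0.041, -0.003, 0, 0, 0],
    [-0.007, 0.041, -0.003, 0.001, 0, 0],
    [-0.006, 0.04, -0.003, 0, 0, -0.001],
    [-0.007, 0.038, -0.002, 0, 0, 0],
    [0, 0, 0, 0, 0, 0],
    [0, 0, 0, 0, 0, 0],
  ],
)

```text
clock: 40.1
tcp_pos: [0.6234, 0.1075, 0.3196]
tool_rot: [0.734, 0.679, -0.006, -0.005]
ft_force: [-0.6, -0.1, -2.3]
opening: 0.0384
```

```bash
python3 -c "
from pp import *
plan([.6252,.1086,.30],down(-.08),vmax=.045)"
```

```text
t 40.1 F [-0.6 -0.1 -2.3] open 0.0384 tcp [0.6234 0.1075 0.3196] tip [0.621  0.1075 0.1647] q [-0.02  0.39  1.52 -0.    1.24  0.06] rows needed 1 err [ 0.0018  0.0011 -0.0196] 0.016
[[0.001,0.002,0.02,-0.016,0.001,0.001]]
```

Call:
jog_arm(
  targets=[
    [0.001, 0.002, 0.018, -0.016, 0.001, 0.001],
    [0, 0, 0, 0, 0, 0],
    [0, 0, 0, 0, 0, 0],
  ],
)

```text
clock: 40.4
tcp_pos: [0.6223, 0.109, 0.2977]
tool_rot: [0.735, 0.679, -0.002, -0.002]
ft_force: [0.9, 1.7, -1.9]
opening: 0.0387
```

```bash
python3 bot.py .2421 b2; python3 -c "
from pp import *
plan([.6252,.1086,.28],down(-.08),vmax=.045)"
```

```text
t 40.5 F [-0.1 -0.3 -1.8] open 0.0388 tcp [0.6223 0.109  0.2979] tip [0.6214 0.109  0.1429] q [-0.01  0.41  1.54 -0.    1.19  0.07] rows needed 1 err [ 0.0029 -0.0004 -0.0179] 0.006
[[0,0.003,0.018,-0.006,0.001,0.001]]
```

View pics/b2.png

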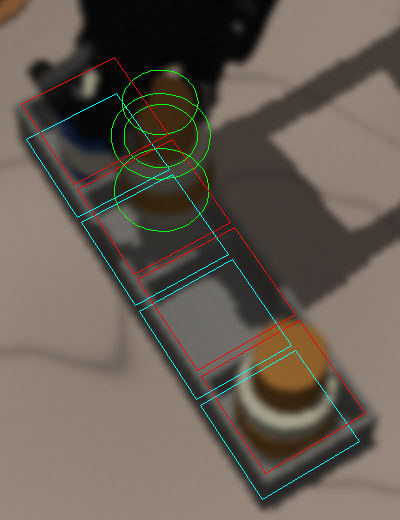

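Call:
jog_arm(
  targets=[
    [0, 0.003, 0.016, -0.006, 0.001, 0.001],
    [0, 0, 0, 0, 0, 0],
    [0, 0, 0, 0, 0, 0],
  ],
)

```text
clock: 40.8
tcp_pos: [0.6253, 0.1093, 0.2848]
tool_rot: [0.735, 0.679, 0.001, 0.001]
ft_force: [-0.1, 0.7, -0.9]
opening: 0.0381
```

```bash
python3 -c "
from pp import *
plan([.6252,.1084,.246],down(-.08),vmax=.045)"
```

```text
t 40.8 F [-0.1  0.7 -0.9] open 0.0381 tcp [0.6253 0.1093 0.2848] tip [0.6258 0.1094 0.1298] q [-0.01  0.43  1.54  0.    1.16  0.07] rows needed 1 err [-0.0001 -0.0009 -0.0388] 0.004
[[-0.001,0,0.039,0.004,0,0.001]]
```

Call:
jog_arm(
  targets=[
    [-0.001, 0, 0.012, 0.003, 0, 0.001],
    [0, 0, 0.01, 0, 0, 0],
    [0, 0, 0.008, 0, 0, 0],
    [0, 0, 0.004, 0, 0, 0],
    [0, 0, 0.003, 0, 0, 0],
    [0, 0, 0, 0, 0, 0],
  ],
)

```text
clock: 41.4
tcp_pos: [0.6254, 0.1084, 0.2464]
tool_rot: [0.735, 0.678, 0.001, 0.001]
ft_force: [0.8, -0.3, -0.8]
opening: 0.0386
```

Call:
jog_arm(
  targets=[
    [0, 0, 0.003, 0, 0, 0],
    [0, 0, 0, 0, 0, 0],
  ],
)

```text
clock: 41.6
tcp_pos: [0.6262, 0.1086, 0.2471]
tool_rot: [0.735, 0.678, 0.001, 0.001]
ft_force: [0.6, 0.1, -2.4]
opening: 0.0386
```

On the floor (stops at 0.2464–0.247). Release.

Call:
jog_arm(
  targets=[
    [0, 0, 0, 0, 0, 0],
    [0, 0, 0, 0, 0, 0],
    [0, 0, 0, 0, 0, 0],
    [0, 0, 0, 0, 0, 0],
  ],
  gripper=-1,
)

```text
clock: 42.0
tcp_pos: [0.627, 0.1086, 0.2484]
tool_rot: [0.735, 0.678, 0.003, 0.002]
ft_force: [-0.1, 0.1, -0.1]
opening: 0.0855
```

Call:
jog_arm(
  targets=[
    [0, 0, -0.03, 0, 0, 0],
    [0, 0, -0.04, 0, 0, 0],
  ],
)

```text
clock: 42.2
tcp_pos: [0.6241, 0.1084, 0.3125]
tool_rot: [0.735, 0.678, -0.002, -0.003]
ft_force: [1.4, 0.3, 1.3]
opening: 0.0854
```

```bash
python3 -c "
from pp import *
b=viewer.camera('scene')
cv2.imwrite('pics/t25.png',cv2.resize(b['color'][160:360,210:450,::-1],None,fx=3,fy=3))
plan([.462,.293,.31],down(-.08),vmax=.045)"
```

```text
t 42.2 F [3.2 0.5 5.4] open 0.0857 tcp [0.6263 0.1086 0.321 ] tip [0.627  0.1087 0.166 ] q [-0.01  0.39  1.52  0.    1.23  0.06] rows needed 6 err [-0.1643  0.1844 -0.011 ] 0.004
[[0.028,-0.03,0.002,0.001,0,0],[0.029,-0.03,0.001,0,0,0],[0.028,-0.029,0.002,0.001,0,0],[0.029,-0.03,0.002,0.001,0,0],[0.028,-0.03,0.002,0,-0.001,0],[0.029,-0.03,0.002,0.001,0,0]]
```

View pics/t25.png

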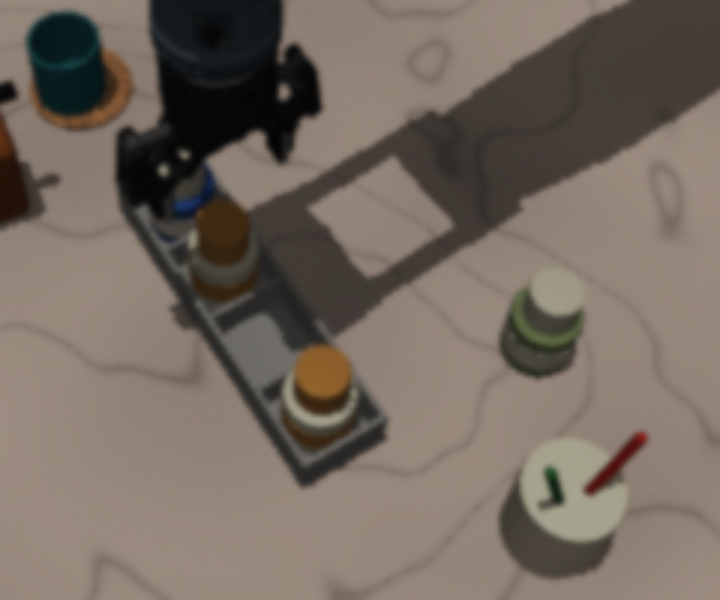

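Call:
jog_arm(
  targets=[
    [0.028, -0.03, 0.002, 0.001, 0, 0],
    [0.029, -0.03, 0.001, 0, 0, 0],
    [0.028, -0.029, 0.002, 0.001, 0, 0],
    [0.029, -0.03, 0.002, 0.001, 0, 0],
    [0.028, -0.03, 0.002, 0, -0.001, 0],
    [0.027, -0.027, 0, 0, 0, 0],
    [0, 0, 0, 0, 0, 0],
    [0, 0, 0, 0, 0, 0],
  ],
)

```text
clock: 43.05
tcp_pos: [0.4614, 0.2961, 0.3146]
tool_rot: [0.736, 0.677, 0.006, 0.005]
ft_force: [0.2, -0.7, -0.4]
opening: 0.0851
```

```bash
python3 -c "
from pp import *
b=viewer.camera('scene')
for d in viewer.search_frame('spare1','scene'):
        q,r=fit('bottle',[(b,d['extent'])],0); print(round(d['conf'],2),np.round(q,4),np.round(r,1))
plan([.462,.293,.27],down(-.08),vmax=.045)"
```

```text
0.98 [0.6172 0.042 ] [-1.6 -0.2  1.9  0.1]
0.74 [0.6274 0.1048] [ 0.9 -1.1 -0.9  1.2]
0.6 [0.4617 0.2925] [-1.2  0.9  1.  -1. ]
0.39 [0.6363 0.2599] [54.7 60.4 -2.9 -4.5]
t 43.1 F [-0.7 -0.5 -0.4] open 0.0854 tcp [0.4621 0.2954 0.3145] tip [0.4642 0.2955 0.1595] q [ 0.35  0.22  1.76 -0.    1.15  0.44] rows needed 2 err [-0.0001 -0.0024 -0.0445] 0.015
[[-0.001,0,0.022,0.007,-0.001,-0.002],[-0.001,0,0.023,0.007,-0.001,-0.003]]
```

Call:
jog_arm(
  targets=[
    [-0.001, 0, 0.022, 0.007, -0.001, -0.002],
    [-0.001, 0, 0.023, 0.007, -0.001, -0.003],
    [0, 0, 0.01, 0, 0, 0],
    [0, 0, 0, 0, 0, 0],
    [0, 0, 0, 0, 0, 0],
  ],
)

```text
clock: 43.65
tcp_pos: [0.4678, 0.2894, 0.2596]
tool_rot: [0.737, 0.676, 0.002, 0.001]
ft_force: [0.2, 0.8, -0.7]
opening: 0.0856
```

```bash
python3 -c "
from pp import *
plan([.462,.2925,.237],down(-.08),vmax=.045)"
```

```text
t 43.6 F [ 0.2  0.8 -0.7] open 0.0856 tcp [0.4678 0.2894 0.2596] tip [0.4684 0.2895 0.1046] q [ 0.34  0.3   1.78 -0.    1.05  0.43] rows needed 1 err [-0.0058  0.0031 -0.0226] 0.009
[[0.003,-0.006,0.023,0.004,-0.001,-0.007]]
```

Call:
jog_arm(
  targets=[
    [0.003, -0.006, 0.021, 0.004, -0.001, -0.007],
    [0, 0, 0, 0, 0, 0],
  ],
)

```text
clock: 43.85
tcp_pos: [0.4636, 0.2926, 0.2403]
tool_rot: [0.735, 0.678, 0.002, 0.001]
ft_force: [-0.9, 0.0, -0.2]
opening: 0.0856
```

```bash
python3 -c "
from pp import *
plan([.462,.2925,.237],down(-.08),vmax=.045)"
```

```text
t 43.9 F [-0.9  0.  -0.2] open 0.0856 tcp [0.4636 0.2926 0.2403] tip [0.4642 0.2928 0.0853] q [ 0.35  0.33  1.79 -0.    1.02  0.43] rows needed 1 err [-0.0016 -0.0001 -0.0033] 0.004
[[0,-0.002,0.003,0.003,-0.001,-0.002]]
```

Call:
jog_arm(
  targets=[
    [0, -0.001, 0.003, 0.003, -0.001, -0.002],
    [0, 0, 0, 0, 0, 0],
  ],
)

```text
clock: 44.05
tcp_pos: [0.4639, 0.2929, 0.2395]
tool_rot: [0.735, 0.678, 0.002, 0.001]
ft_force: [-0.9, -0.7, -0.6]
opening: 0.0857
```

Call:
jog_arm(
  targets=[
    [0, 0, 0, 0, 0, 0],
    [0, 0, 0, 0, 0, 0],
    [0, 0, 0, 0, 0, 0],
    [0, 0, 0, 0, 0, 0],
    [0, 0, 0, 0, 0, 0],
  ],
  gripper=1,
)

```text
clock: 44.55
tcp_pos: [0.4651, 0.2932, 0.2423]
tool_rot: [0.735, 0.678, 0.004, 0.002]
ft_force: [-0.7, 0.0, -1.7]
opening: 0.039
```

Call:
jog_arm(
  targets=[
    [0, 0, -0.03, 0, 0, 0],
    [0, 0, -0.04, 0, 0, 0],
    [0, 0, -0.02, 0, 0, 0],
    [0, 0, 0, 0, 0, 0],
  ],
)

```text
clock: 44.95
tcp_pos: [0.4635, 0.2925, 0.3325]
tool_rot: [0.735, 0.678, 0.001, 0.001]
ft_force: [1.1, -0.4, -1.2]
opening: 0.0389
```

```bash
python3 -c "
from pp import *
plan([.6305,.1764,.325],down(-.08),vmax=.045)"
```

```text
t 45.0 F [ 1.1 -0.4 -1.2] open 0.0389 tcp [0.4635 0.2925 0.3325] tip [0.4638 0.2925 0.1775] q [ 0.35  0.2   1.74 -0.    1.2   0.43] rows needed 5 err [ 0.167  -0.1161 -0.0075] 0.002
[[-0.02,0.035,0.002,0,0,0],[-0.021,0.035,0.001,0.001,0,0],[-0.02,0.035,0.002,0,0,0],[-0.021,0.036,0.001,0.001,0,0],[-0.02,0.035,0.002,0,-0.001,0]]
```

Call:
jog_arm(
  targets=[
    [-0.025, 0.025, -0.008, 0, 0, 0],
    [-0.025, 0.032, -0.008, 0.001, 0, 0],
    [-0.022, 0.038, -0.005, 0, 0, 0],
    [-0.018, 0.04, -0.003, 0.001, 0, 0],
    [-0.012, 0.036, 0, 0, -0.001, 0],
    [0, 0, 0, 0, 0, 0],
    [0, 0, 0, 0, 0, 0],
  ],
)

```text
clock: 45.65
tcp_pos: [0.6285, 0.1728, 0.3449]
tool_rot: [0.734, 0.679, -0.005, -0.003]
ft_force: [-0.1, -0.1, -1.6]
opening: 0.0388
```

```bash
python3 -c "
from pp import *
plan([.6305,.1764,.31],down(-.08),vmax=.045)"
```

```text
t 45.6 F [-0.1 -0.1 -1.6] open 0.0388 tcp [0.6285 0.1728 0.3449] tip [0.6267 0.1725 0.1899] q [ 0.09  0.41  1.45 -0.    1.3   0.16] rows needed 1 err [ 0.002   0.0036 -0.0349] 0.012
[[0.004,0.002,0.035,-0.012,0.003,0.002]]
```

Call:
jog_arm(
  targets=[
    [0.003, 0.002, 0.033, -0.012, 0.003, 0.002],
    [0, 0, 0, 0, 0, 0],
    [0, 0, 0, 0, 0, 0],
  ],
)

```text
clock: 45.95
tcp_pos: [0.6282, 0.1767, 0.309]
tool_rot: [0.734, 0.679, -0.001, -0.001]
ft_force: [0.8, -0.7, -0.5]
opening: 0.0389
```

```bash
python3 -c "
from pp import *
plan([.6305,.1764,.288],down(-.08),vmax=.045)"
```

```text
t 46.0 F [ 0.8 -0.7 -0.5] open 0.0389 tcp [0.6282 0.1767 0.309 ] tip [0.6276 0.1767 0.154 ] q [0.09 0.44 1.48 0.   1.23 0.17] rows needed 1 err [ 0.0023 -0.0003 -0.021 ] 0.004
[[0,0.002,0.021,-0.004,0,0.002]]
```

Call:
jog_arm(
  targets=[
    [0, 0.002, 0.018, -0.004, 0, 0.002],
    [0, 0, 0, 0, 0, 0],
    [0, 0, 0, 0, 0, 0],
  ],
)

```text
clock: 46.25
tcp_pos: [0.6291, 0.1783, 0.2941]
tool_rot: [0.734, 0.679, 0.001, 0.001]
ft_force: [-0.6, 0.1, 0.2]
opening: 0.0389
```

```bash
sed -i 's/cx,cy,th=.*/cx,cy,th=.6278,.1425,-.080/' bot.py; python3 bot.py .2423 b3; python3 -c "
from pp import *
plan([.6305,.1764,.246],down(-.08),vmax=.045)"
```

```text
t 46.4 F [-0.7  0.4 -1.4] open 0.0385 tcp [0.629  0.1782 0.2939] tip [0.6293 0.1782 0.1389] q [ 0.09  0.46  1.48 -0.    1.2   0.17] rows needed 2 err [ 0.0015 -0.0018 -0.0479] 0.003
[[-0.001,0.001,0.024,0.001,0,0.001],[-0.001,0.001,0.024,0.001,0,0.001]]
```

View pics/b3.png

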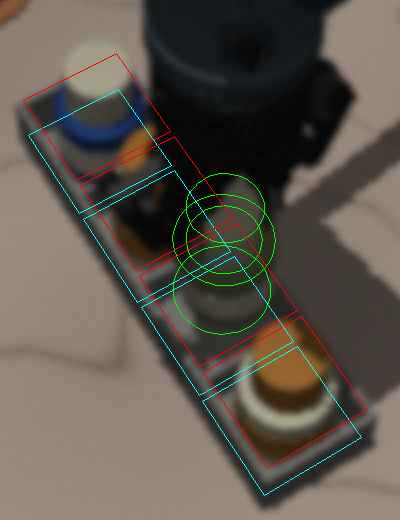

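Call:
jog_arm(
  targets=[
    [-0.002, 0.001, 0.014, 0.002, 0, 0.001],
    [0, 0, 0.008, 0, 0, 0],
    [0, 0, 0, 0, 0, 0],
  ],
)

```text
clock: 46.65
tcp_pos: [0.6304, 0.1761, 0.2725]
tool_rot: [0.734, 0.679, 0.001, 0.001]
ft_force: [1.0, 0.2, -1.8]
opening: 0.0389
```

```bash
python3 -c "
from pp import *
plan([.6305,.1764,.246],down(-.08),vmax=.045)"
```

```text
t 46.6 F [ 1.   0.2 -1.8] open 0.0389 tcp [0.6304 0.1761 0.2725] tip [0.6308 0.1761 0.1175] q [0.09 0.49 1.49 0.   1.16 0.17] rows needed 1 err [ 0.0001  0.0003 -0.0265] 0.003
[[0,0,0.026,0.002,0,0.001]]
```

Call:
jog_arm(
  targets=[
    [0, 0, 0.01, 0.002, 0, 0.001],
    [0, 0, 0.008, 0, 0, 0],
    [0, 0, 0.005, 0, 0, 0],
    [0, 0, 0.003, 0, 0, 0],
    [0, 0, 0, 0, 0, 0],
  ],
)

```text
clock: 47.15
tcp_pos: [0.631, 0.1762, 0.2467]
tool_rot: [0.735, 0.678, 0.001, 0.0]
ft_force: [-0.0, 1.0, -1.0]
opening: 0.0386
```

Call:
jog_arm(
  targets=[
    [0, 0, 0.003, 0, 0, 0],
    [0, 0, 0, 0, 0, 0],
  ],
)

```text
clock: 47.35
tcp_pos: [0.6316, 0.1766, 0.2469]
tool_rot: [0.735, 0.678, 0.001, 0.0]
ft_force: [0.4, -0.5, -1.1]
opening: 0.0385
```

Call:
jog_arm(
  targets=[
    [0, 0, 0, 0, 0, 0],
    [0, 0, 0, 0, 0, 0],
    [0, 0, 0, 0, 0, 0],
    [0, 0, 0, 0, 0, 0],
  ],
  gripper=-1,
)

```text
clock: 47.75
tcp_pos: [0.6318, 0.1766, 0.2463]
tool_rot: [0.735, 0.678, 0.002, 0.001]
ft_force: [0.1, 0.7, 0.5]
opening: 0.0852
```

Call:
jog_arm(
  targets=[
    [0, 0, -0.03, 0, 0, 0],
    [0, 0, -0.05, 0, 0, 0],
    [0, 0, -0.05, 0, 0, 0],
  ],
)

```text
clock: 48.05
tcp_pos: [0.6289, 0.1758, 0.3681]
tool_rot: [0.735, 0.678, -0.007, -0.006]
ft_force: [0.1, 0.5, -0.1]
opening: 0.0852
```

Call:
jog_arm(
  targets=[
    [0.01, -0.045, 0, 0, 0, 0],
    [0.01, -0.045, 0, 0, 0, 0],
    [0.01, -0.045, 0, 0, 0, 0],
    [0.01, -0.045, 0, 0, 0, 0],
    [0.01, -0.03, 0, 0, 0, 0],
    [0, 0, 0, 0, 0, 0],
    [0, 0, 0, 0, 0, 0],
  ],
)

```text
clock: 48.75
tcp_pos: [0.4201, 0.2437, 0.3797]
tool_rot: [0.736, 0.677, 0.003, 0.001]
ft_force: [0.8, -0.7, 0.6]
opening: 0.0854
```

```bash
python3 -c "
from pp import *
C={n:viewer.camera(n) for n in('top','scene')}
for n in C: cv2.imwrite('pics/f_%s.png'%n,C[n]['color'][:,:,::-1])
for th,m,z in [('cup','cup',.004),('mat','mat',0),('lid','lid',.08),('tumbler','tumbler',0),('stocked1','bottle',.004),('spare1','bottle',.004)]:
    for n in C:
        for d in viewer.search_frame(th,n)[:4]:
            q,r=fit(m,[(C[n],d['extent'])],z); print(th,n,round(d['conf'],2),np.round(q,4),np.round(r,1))
print(monitor.sense()['clock'],monitor.sense()['tcp_pos'])
"
```

```text
cup top 0.66 [ 0.6238 -0.1219] [-3.2  1.5  1.9 -2. ]
cup scene 0.95 [ 0.6211 -0.1169] [-1.   1.4  1.1 -1.4]
mat top 0.64 [ 0.6108 -0.118 ] [-0.9 -0.8  0.9  0.8]
mat scene 0.79 [ 0.6074 -0.1138] [-4.5 -1.6  5.   1.1]
lid top 0.95 [ 0.4755 -0.3191] [-0.8  0.3  0.8 -0.3]
lid top 0.23 [0.6373 0.1124] [-18.2 -20.8  12.3   4. ]
lid scene 0.57 [ 0.4708 -0.3165] [ 1.6  2.7 -1.6 -1.3]
lid scene 0.49 [ 0.6291 -0.0835] [-7.9 -1.  14.   0.7]
lid scene 0.44 [ 0.7281 -0.044 ] [-6.1  4.  14.6 -2.6]
tumbler top 0.82 [0.5524 0.415 ] [ 1.6  2.3 -2.5 -2. ]
tumbler top 0.41 [0.6339 0.2297] [-2.1 -2.2  7.3  4.1]
tumbler scene 0.83 [0.5432 0.4089] [ 1.6 -2.1 -1.2  2.6]
stocked1 top 0.69 [0.6363 0.2406] [ 0.8  0.4 -0.9 -0.4]
stocked1 scene 0.8 [0.6374 0.2446] [-3.  -0.5  2.1  0.4]
spare1 top 0.92 [0.6144 0.0393] [ 1.8 -1.3 -1.8  1.5]
spare1 top 0.63 [0.6264 0.1131] [-0.1  1.7  0.1 -2.1]
spare1 top 0.57 [0.63   0.1785] [-1.8 -1.1  2.6  1.3]
spare1 scene 0.89 [0.6258 0.1121] [ 0.1 -0.4 -0.1  0.4]
spare1 scene 0.86 [0.6198 0.0458] [-0.4  0.2  0.4 -0.2]
spare1 scene 0.75 [0.6292 0.1764] [ 0.   0.6 -0.  -0.6]
49.45 [0.42040623 0.24346529 0.37925425]
```

View pics/f_top.png

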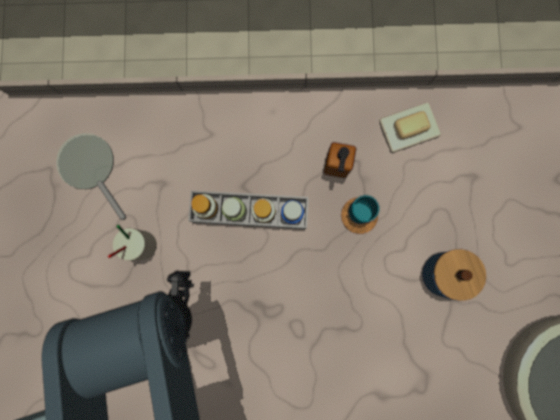

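View pics/f_scene.png

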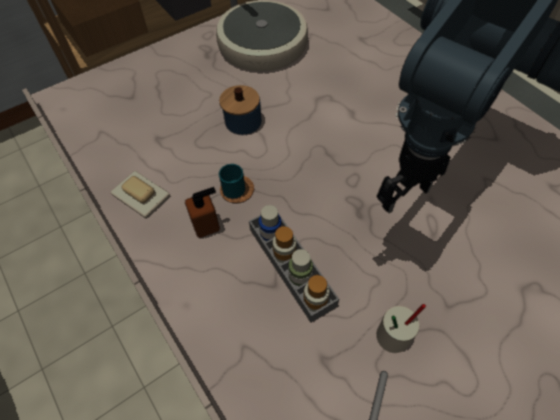

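```bash
python3 -c "
from pp import *
plan([.620,-.120,.35],down(-.08),vmax=.048)"
```

```text
t 49.5 F [-0.6  1.  -0.7] open 0.0855 tcp [0.4204 0.2435 0.3793] tip [0.421  0.2439 0.2243] q [0.28 0.   1.85 0.   1.28 0.36] rows needed 9 err [ 0.1996 -0.3635 -0.0293] 0.006
[[-0.038,0.025,0.003,0,0,0],[-0.039,0.026,0.003,0.001,-0.001,-0.001],[-0.038,0.025,0.004,0,0,0],[-0.039,0.026,0.003,0.001,0,-0.001],[-0.038,0.025,0.003,0,-0.001,0],[-0.039,0.026,0.003,0.001,0,0],[-0.038,0.025,0.004,0,0,-0.001],[-0.038,0.025,0.003,0,-0.001,0]]
```

Call:
jog_arm(
  targets=[
    [-0.038, 0.025, 0.003, 0, 0, 0],
    [-0.039, 0.026, 0.003, 0.001, -0.001, -0.001],
    [-0.038, 0.025, 0.004, 0, 0, 0],
    [-0.039, 0.026, 0.003, 0.001, 0, -0.001],
    [-0.038, 0.025, 0.003, 0, -0.001, 0],
    [-0.039, 0.026, 0.003, 0.001, 0, 0],
    [-0.038, 0.025, 0.004, 0, 0, -0.001],
    [-0.038, 0.025, 0.003, 0, -0.001, 0],
  ],
)

```text
clock: 50.25
tcp_pos: [0.6032, -0.0842, 0.3537]
tool_rot: [0.731, 0.683, 0.002, 0.001]
ft_force: [1.6, 0.9, 0.4]
opening: 0.0853
```

```bash
python3 -c "
from pp import *
plan([.620,-.120,.30],down(-.08),vmax=.048)"
```

```text
t 50.2 F [1.6 0.9 0.4] open 0.0853 tcp [ 0.6032 -0.0842  0.3537] tip [ 0.6039 -0.0839  0.1987] q [-0.33  0.3   1.57  0.    1.27 -0.27] rows needed 2 err [ 0.0168 -0.0358 -0.0537] 0.013
[[-0.017,0.009,0.027,0.002,-0.001,0.006],[-0.018,0.01,0.027,0.003,-0.002,0.006]]
```

Call:
jog_arm(
  targets=[
    [-0.017, 0.009, 0.02, 0.002, -0.001, 0.006],
    [-0.018, 0.01, 0.02, 0.003, -0.002, 0.006],
    [0, 0, 0, 0, 0, 0],
    [0, 0, 0, 0, 0, 0],
  ],
)

```text
clock: 50.65
tcp_pos: [0.6225, -0.1291, 0.312]
tool_rot: [0.737, 0.675, -0.0, 0.001]
ft_force: [0.0, 1.1, 0.1]
opening: 0.0855
```

```bash
python3 -c "
from pp import *
C={n:viewer.camera(n) for n in('top','scene')}
cv2.imwrite('pics/g1.png',np.hstack([cv2.resize(C['top']['color'][140:280,290:430,::-1],None,fx=2.8,fy=2.8),cv2.resize(C['scene']['color'][120:260,160:300,::-1],None,fx=2.8,fy=2.8)]))
plan([.620,-.120,.25],down(-.08),vmax=.048)"
```

```text
t 50.8 F [-0.4  0.6 -1.6] open 0.0856 tcp [ 0.6224 -0.1283  0.3125] tip [ 0.6227 -0.1287  0.1575] q [-0.39  0.4   1.52 -0.    1.21 -0.3 ] rows needed 2 err [-0.0024  0.0083 -0.0625] 0.007
[[0.004,-0.002,0.031,0.001,0.001,-0.003],[0.004,-0.001,0.031,0.001,0.001,-0.004]]
```

View pics/g1.png

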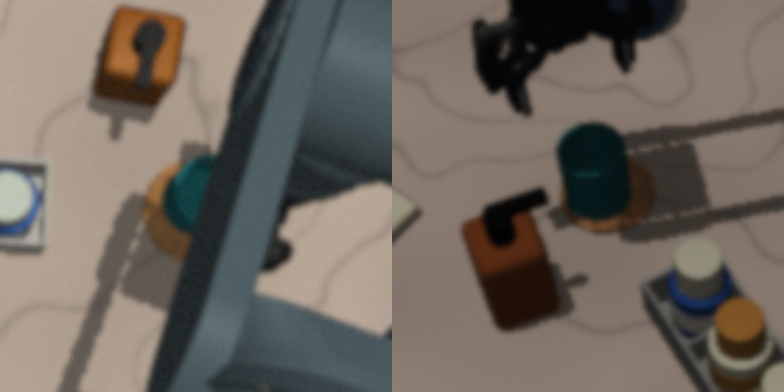

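Call:
jog_arm(
  targets=[
    [0.004, -0.002, 0.031, 0.001, 0.001, -0.003],
    [0.004, -0.001, 0.025, 0.001, 0.001, -0.004],
    [0, 0, 0, 0, 0, 0],
    [0, 0, 0, 0, 0, 0],
  ],
)

```text
clock: 51.15
tcp_pos: [0.6214, -0.1166, 0.2614]
tool_rot: [0.733, 0.68, 0.002, 0.004]
ft_force: [0.2, 0.2, 0.4]
opening: 0.0854
```

```bash
python3 -c "
from pp import *
plan([.620,-.120,.216],down(-.08),vmax=.048)"
```

```text
t 51.1 F [0.2 0.2 0.4] open 0.0854 tcp [ 0.6214 -0.1166  0.2614] tip [ 0.6227 -0.1171  0.1064] q [-0.37  0.46  1.56  0.    1.11 -0.3 ] rows needed 1 err [-0.0014 -0.0034 -0.0454] 0.01
[[-0.003,-0.002,0.045,0.008,0.002,0.005]]
```

Call:
jog_arm(
  targets=[
    [-0.003, -0.001, 0.025, 0.008, 0.002, 0.005],
    [0, 0, 0.016, 0, 0, 0],
    [0, 0, 0, 0, 0, 0],
  ],
)

```text
clock: 51.45
tcp_pos: [0.6226, -0.1191, 0.2254]
tool_rot: [0.734, 0.679, 0.002, 0.004]
ft_force: [-0.9, 0.9, 0.0]
opening: 0.0858
```

```bash
python3 -c "
from pp import *
plan([.620,-.120,.216],down(-.08),vmax=.048)"
```

```text
t 51.5 F [-0.9  0.9  0. ] open 0.0858 tcp [ 0.6226 -0.1191  0.2254] tip [ 0.6239 -0.1196  0.0704] q [-0.38  0.51  1.57 -0.    1.05 -0.3 ] rows needed 1 err [-0.0026 -0.0009 -0.0094] 0.01
[[-0.001,-0.003,0.009,0.009,0.003,0.002]]
```

Close here-after a small correction, then lift a little and see where it sits.

Call:
jog_arm(
  targets=[
    [-0.001, -0.002, 0.007, 0.009, 0.003, 0.002],
    [0, 0, 0, 0, 0, 0],
  ],
)

```text
clock: 51.65
tcp_pos: [0.6212, -0.12, 0.2201]
tool_rot: [0.735, 0.679, 0.0, 0.001]
ft_force: [-0.4, 0.3, -0.6]
opening: 0.0857
```

Call:
jog_arm(
  targets=[
    [0, 0, 0, 0, 0, 0],
    [0, 0, 0, 0, 0, 0],
    [0, 0, 0, 0, 0, 0],
    [0, 0, 0, 0, 0, 0],
  ],
  gripper=1,
)

```text
clock: 52.05
tcp_pos: [0.6224, -0.1205, 0.2233]
tool_rot: [0.735, 0.678, 0.001, 0.003]
ft_force: [0.3, 0.3, -0.6]
opening: 0.0603
```

Call:
jog_arm(
  targets=[
    [0, 0, -0.015, 0, 0, 0],
    [0, 0, 0, 0, 0, 0],
  ],
)

```text
clock: 52.25
tcp_pos: [0.6223, -0.1205, 0.2393]
tool_rot: [0.735, 0.678, 0.001, 0.003]
ft_force: [0.8, -0.5, 0.8]
opening: 0.0598
```

```bash
python3 -c "
from pp import *
s=monitor.sense();p=s['tcp_pos']
C={n:viewer.camera(n) for n in('top','scene')}
ov={n:cv2.resize(C[n]['color'][:,:,::-1],None,fx=4,fy=4,interpolation=cv2.INTER_CUBIC) for n in C}
def draw(m,x,y,z,col=(0,255,0)):
    for n in C:
        X=M[m]+[x,y,z]
        for k in range(0,len(X),48): cv2.polylines(ov[n],[np.round(4*proj(C[n],X[k:k+48])+1.5).astype(int)],True,col,1)
draw('mat',.6145,-.118,0); draw('cup',p[0],p[1],.019,(255,255,0))
cv2.imwrite('pics/g2.png',np.hstack([ov['top'][720:1020,1300:1600],ov['scene'][590:890,780:1080]]))
plan([.614,-.118,.23],down(-.08),vmax=.048)"
```

```text
t 52.4 F [-1.2  0.4 -1.1] open 0.0594 tcp [ 0.6213 -0.1201  0.2372] tip [ 0.6217 -0.1202  0.0822] q [-0.38  0.49  1.57  0.    1.08 -0.3 ] rows needed 1 err [-0.0073  0.0021 -0.0072] 0.003
[[0.002,-0.007,0.007,0.002,0.001,0]]
```

View pics/g2.png

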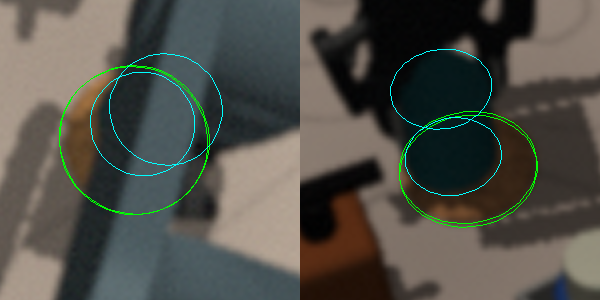

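Call:
jog_arm(
  targets=[
    [0.002, -0.008, 0, 0.002, 0.001, 0],
    [0, 0, 0, 0, 0, 0],
    [0, 0, 0, 0, 0, 0],
  ],
)

```text
clock: 52.65
tcp_pos: [0.6122, -0.117, 0.2364]
tool_rot: [0.735, 0.678, -0.0, -0.001]
ft_force: [-0.8, 0.3, -0.5]
opening: 0.0599
```

```bash
python3 -c "
from pp import *
plan([.6138,-.118,.223],down(-.08),vmax=.048)"
```

```text
t 52.6 F [-0.8  0.3 -0.5] open 0.0599 tcp [ 0.6122 -0.117   0.2364] tip [ 0.612  -0.1168  0.0814] q [-0.38  0.48  1.59  0.    1.07 -0.3 ] rows needed 1 err [ 0.0016 -0.001  -0.0134] 0.002
[[-0.001,0.002,0.013,-0.001,-0.001,0.001]]
```

Call:
jog_arm(
  targets=[
    [0, 0.001, 0.008, -0.001, -0.001, 0.001],
    [0, 0, 0.004, 0, 0, 0],
    [0, 0, 0.002, 0, 0, 0],
    [0, 0, 0, 0, 0, 0],
  ],
)

```text
clock: 53.05
tcp_pos: [0.6135, -0.1171, 0.2222]
tool_rot: [0.735, 0.678, -0.0, -0.0]
ft_force: [-0.7, -0.3, 2.5]
opening: 0.0601
```

Call:
jog_arm(
  targets=[
    [0, 0, 0.002, 0, 0, 0],
    [0, 0, 0, 0, 0, 0],
  ],
)

```text
clock: 53.25
tcp_pos: [0.6139, -0.1173, 0.2226]
tool_rot: [0.735, 0.678, -0.0, -0.0]
ft_force: [-0.5, 0.4, -0.3]
opening: 0.0598
```

Seated. Release, rise, and retreat.

Call:
jog_arm(
  targets=[
    [0, 0, 0, 0, 0, 0],
    [0, 0, 0, 0, 0, 0],
    [0, 0, 0, 0, 0, 0],
    [0, 0, 0, 0, 0, 0],
  ],
  gripper=-1,
)

```text
clock: 53.65
tcp_pos: [0.614, -0.1173, 0.2218]
tool_rot: [0.735, 0.678, -0.0, -0.0]
ft_force: [-0.2, -0.9, -0.7]
opening: 0.0854
```

Call:
jog_arm(
  targets=[
    [0, 0, -0.03, 0, 0, 0],
    [0, 0, -0.05, 0, 0, 0],
    [0, 0, -0.05, 0, 0, 0],
    [0, 0, -0.03, 0, 0, 0],
  ],
)

```text
clock: 54.05
tcp_pos: [0.6123, -0.1168, 0.378]
tool_rot: [0.735, 0.678, -0.004, -0.008]
ft_force: [0.4, -0.3, -0.7]
opening: 0.0853
```

Call:
jog_arm(
  targets=[
    [0, -0.045, 0, 0, 0, 0],
    [0.01, -0.045, 0, 0, 0, 0],
    [0.01, -0.045, 0, 0, 0, 0],
    [0.01, -0.045, 0, 0, 0, 0],
    [0.01, -0.03, 0, 0, 0, 0],
    [0, 0, 0, 0, 0, 0],
    [0, 0, 0, 0, 0, 0],
  ],
)

```text
clock: 54.75
tcp_pos: [0.4012, -0.0591, 0.3856]
tool_rot: [0.735, 0.678, -0.001, 0.0]
ft_force: [0.5, -0.6, 0.2]
opening: 0.0856
```

```bash
python3 -c "
from pp import *
C={n:viewer.camera(n) for n in('top','scene')}
cv2.imwrite('pics/e_top.png',cv2.resize(C['top']['color'][120:320,80:500,::-1],None,fx=1.9,fy=1.9)); cv2.imwrite('pics/e_scene.png',cv2.resize(C['scene']['color'][60:360,100:440,::-1],None,fx=2,fy=2))
for th,m,z in [('cup','cup',.004),('mat','mat',0),('lid','lid',.08)]:
    for n in C:
        for d in viewer.search_frame(th,n)[:1]:
            q,r=fit(m,[(C[n],d['extent'])],z); print(th,n,round(d['conf'],2),np.round(q,4),np.round(r,1))
print(monitor.sense()['clock'],monitor.sense()['tcp_pos'])
"
```

```text
cup top 0.95 [ 0.6156 -0.1185] [-2.1  0.2  1.5 -0.3]
cup scene 0.81 [ 0.6104 -0.1098] [-1.1  0.6  1.2 -0.6]
mat top 0.55 [ 0.6126 -0.1182] [-1.5 -0.8  1.5  0.7]
mat scene 0.86 [ 0.6188 -0.1111] [ 0.1 -0.6 -0.1  0.5]
lid top 0.74 [ 0.4692 -0.3165] [-1.8 -2.1  1.7  1.7]
lid scene 0.63 [ 0.4739 -0.3157] [ 0.7  3.6 -0.7 -1.5]
55.15 [ 0.40186217 -0.0594211   0.3849839 ]
```

View pics/e_top.png

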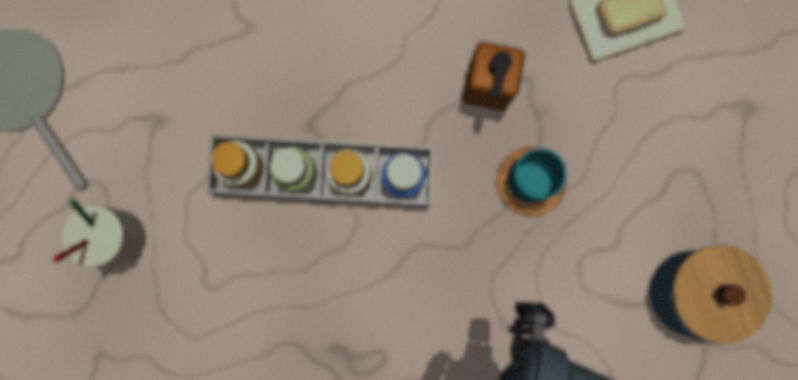

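View pics/e_scene.png

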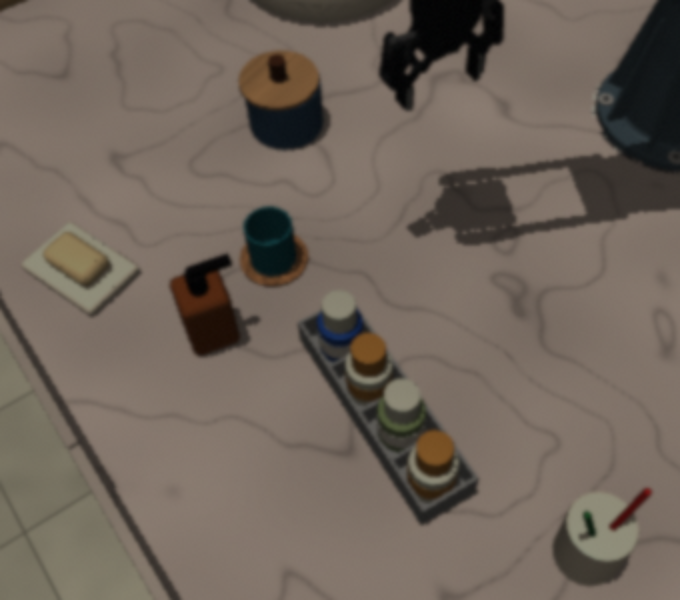

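The final pictures show four upright bottles in the caddy (top crop, about (230,160) to (405,175)). The empty cup stands on its mat at (537,178), the lid is on the jar at (722,295), and the pump and tumbler are undisturbed. I'm handing in.

```bash
python3 -c "
from workcell import job
print(job.hand_in())"
```

```text
the job is handed in; nothing more can be done
None
```

The job is done and handed in at about 55 s of the 192 s allowed.

**Pearls and jar:**
- I set the lid down beside the jar and poured the pearls. Six showed in the jar and the cup showed empty afterwards; I took no clean count of the pearls beforehand.
- I then put the cup back on its mat and the lid back on the jar.

**Caddy:** The blue, orange and green spares stand upright in cells 4, 3 and 2. The stocked bottle is still in cell 1. There were three empty cells and three spares, so none was left over. The blue spare was knocked aside during the pour, so I located it again before picking it up.

**Placements I redid:**
- The lid first landed about 5 mm off-centre, so I lifted and reseated it. It stopped at the expected rim height, and pictures after that matched its starting position.
- The cup first stood about 7 mm off the mat's centre, so I regripped it and recentred it.

**Last checks:** Both camera views showed everything upright and in place, and the pump and tumbler looked unmoved. The two cameras' position fits differed by 3–9 mm for the cup, mat and lid. In the top view the cup is about 3 mm from the mat's centre; the scene view's noisier fit puts it about 8 mm off, still fully on the mat.

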